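Load the crumb mill for a coarse batch

ROBOT

A 7-joint arm with a two-finger parallel gripper is mounted at the origin on the work surface. World frame = base frame: x ahead of the robot, y to its left, z up, the work surface at z = 0. Lengths are in m, angles in rad, forces in N, time in s.
With the tool pointing down it reaches from about 0.425 to 0.95 m from the base axis. Payload 16.7 kg.
Tool frame: the origin (TCP) lies midway between the tips of the shut fingers; the grasp point (between the pads) lies 19 mm behind it (manip.tcp_to_grasp is the distance from the TCP to the grasp point, in m); z points along the fingers, y is the direction in which the jaws open and shut (so a half turn about z gives the same grasp; the last joint's range is limited). The gripper opens to 94 mm and grips with 3 to 60 N. Pads are 16 mm wide; open, the fingers measure 119 mm over their backs; the gripper's body (75 mm by 177 mm) begins 78 mm behind the grasp point.
Start: joints at [-1.26, 0.426, 0.074, 1.606, -0.034, 1.111, -0.067], TCP at [0.3, 0.605, 0.205] pointing down, gripper open.
Joint ranges: [-2.85, 2.85], [-0.5, 2.14], [-1.23, 1.37], [0.21, 2.46], [-1.02, 4.16], [0.16, 2.05], [-2.73, 2.73]. Speed limits (rad/s): [1.89, 1.89, 2.39, 2.39, 3.01, 3.01, 3.01].

INTERFACE

Orientations are given as a 3x3 rotation matrix whose columns are the frame's x, y, z axes.
In Python, from cell import status, camera, ticket, manip gives the robot as it stands.
- The arm moves only by the tool arm_command, never from a script. Its argument "targets" is text: rows parted by semicolons, each of 7 numbers parted by spaces: the shift along the tool's x, y, z each as a share of 0.025 m, from -1 to 1, then the turn, a rotation vector about the tool's x, y, z each as a share of 10 degrees, from -1 to 1, then the opening, from -1 (shut) to 1 (fully open). In form: x y z rx ry rz jaw; .... A call has 1 to 12 rows; each row shifts and turns the commanded pose from where the row before left it, along the tool's axes as they then stand; what a row does not reach is not made up. A row lasts 1/8 s, in which the tool goes at most 62.5 mm and 10.7 degrees, less where a joint would pass 70% of its speed; a pose out of reach is approached as far as the arm can. A call with a number of a shift or a turn outside -1 to 1 is refused whole. A call with a gripper value outside its range is refused whole. The fingers move at their own pace and stop on an object; "squeeze" is the grip in N (left out, the last holds). Time passes only in rows, so rows that do not move let the fingers close. It gives the time, the measured TCP pose, the force and the opening at its end, in the units of the state.
- status.read_state(): the state, without advancing time (a new reading comes with each control period).
- camera(name): name is "side" or "top" or "wrist"; returns a dict with "pixels" (400x640x3 uint8, red, green, blue), "depth" (400x640 float32, m along the optical axis (not along the pixel's ray), 0 where there is no reading), "fov_y" (degrees; the focal length in pixels is half the picture's height over the tangent of half this angle, whatever the lens; pixels are square), "cx", "cy" (the principal point, pixels), "dist" ([k1, k2, p1, p2, k3] as OpenCV has them; the pictures are not rectified), "T" (4x4, takes a point from camera to world coordinates); the wrist camera has in their place "T_tool_cam" (4x4, takes a point from camera to tool coordinates, whose origin is the TCP and whose axes are the flange's). Camera axes: x right, y down, z forward; pixel columns grow to the right and rows downward; lengths in m; the calibration is good to about 2 mm. A picture is of the moment at which its call begins: read the wrist's pose just before it.
- ticket.finish_job(): hands the job in, once; it reports no verdict.
The state is a dict: "t": time; "qpos": joint angles; "qvel": joint speeds; "joint_efforts": joint torques, N m; "ee_pos": TCP position; "orientation": TCP orientation; "wrist_force": force on the tool from outside, world axes, zero at the start; "ft_torque": the same for the moment, N m; "grip_width": finger opening in m.
Only numpy, scipy, OpenCV 4.12 (cv2) and the standard library are available. Lean on these libraries where they do the work, as an engineer would, in place of code of your own. Each camera call takes 0.05 s, during which the arm holds its last target.

TASK

Get the crumb mill ready for a coarse batch: first lift its red grind knob out of the fine notch and drop it fully into the notch with the yellow mark, while the hopper is still empty. Then, with the carton still standing, pull its folded pour spout fully out, pour all the crackers into the hopper and stand the empty carton back upright on the sheet pan. Put every bread end into the hopper too, stand the catch pan flat on the table under the mill's outlet, and leave the jar and the tin alone.

Things in the scene. Friction and masses are not known exactly. Their poses are not given: they have to be found in the camera images.
- mill: Crumb mill, fixed. Origin on the table under the hopper's middle; x to its back, y to the motor housing. Square open hopper 160 x 160 mm inside, 170 outside, rim at z 195, floor 90 mm lower. Under it a stand at x 0 to 100, y +-85; x below 0 is free up to z 64 mm. White motor housing: x -100 to 100, y 85 to 200 mm, flat deck at z 115.
- outlet (a point): Middle of the lower end of the outlet chute, 40 x 84 mm (mill x, y), 64 mm above the table, under the hopper's front (mill x = -62 mm). The catch pan goes below it, handle to the front, its middle 60 to 100 mm ahead of the mill's origin.
- grind_slide (a joint): Place of the grind knob along its notched rack on the deck, m: 0 in the fine notch (start), growing to the mill's front (-x). Four notches at 0, 0.024, 0.048, 0.072; the yellow mark is at the third, 0.048. The foot has 3 mm play in a notch; teeth are 12 mm high, round-topped. Slides with under 1 N when lifted.
- grind_lift (a joint): How far the grind knob is lifted, in m: 0 fully down in a notch, at most 0.022; it must be over 0.013 to pass the teeth. A weak spring (about 1 N) and its weight pull it down when let go. In the fine notch at the start.
- grind_knob (a point): Middle of the red grip of the grind knob: a flat upright paddle 12 mm thick (mill x, the way it slides), 30 mm wide (mill y), 36 mm high; black cap. Site axes as the mill's. Its middle is 36 mm above the deck (z 151 mm) when down; free 18 mm below its middle.
- carton_mid (a point): Middle of the cracker carton (blue, 110 x 62 x 180 mm in its own x, y, z; stiff, closed, 3 mm walls; about 0.3 kg with six crackers), half-way up (90 mm). z up the carton; its pour spout is on the narrow -x face near the top, turned roughly to the robot. Stands loose on the sheet pan.
- spout (a joint): Angle of the pour spout, rad: 0 folded flat, 0.85 fully out. A flap 50 x 57 mm hinged on its lower edge, at x -55, z +16 mm of carton_mid; its top swings out along carton -x. It stays where left (0.03 N m, 0.7 N at the tab). Opening 48 x 59 mm. Crackers roll out once the carton is tipped 15 to 25 degrees beyond level, spout below.
- spout_tab (a point): Grip point on the spout's orange pull tab, a rib 10 mm thick (carton y) that stands 34 mm out of the flap, level with its top edge, and is 24 mm high; the point is 24 mm out from the flap and 45 mm up from the hinge. Turns with the flap.
- cracker1_mid (a point): Middle of a round cracker, 22 mm, 11 g, rolls; inside the carton at the start.
- cracker2_mid (a point): Middle of a round cracker, 22 mm, 11 g, rolls; inside the carton at the start.
- cracker3_mid (a point): Middle of a round cracker, 22 mm, 11 g, rolls; inside the carton at the start.
- cracker4_mid (a point): Middle of a round cracker, 22 mm, 11 g, rolls; inside the carton at the start.
- cracker5_mid (a point): Middle of a round cracker, 22 mm, 11 g, rolls; inside the carton at the start.
- cracker6_mid (a point): Middle of a round cracker, 22 mm, 11 g, rolls; inside the carton at the start.
- bread1_mid (a point): Middle of a bread end (crusty block 46 x 64 x 34 mm in its x, y, z, 35 g), lying flat on the board at the start; two to four are there.
- bread2_mid (a point): Middle of a bread end (crusty block 46 x 64 x 34 mm in its x, y, z, 35 g), lying flat on the board at the start; two to four are there.
- bread3_mid (a point): Middle of a bread end (crusty block 46 x 64 x 34 mm in its x, y, z, 35 g), lying flat on the board at the start; two to four are there.
- bread4_mid (a point): Middle of a bread end (crusty block 46 x 64 x 34 mm in its x, y, z, 35 g), lying flat on the board at the start; two to four are there.
- board: Chopping board, fixed, 300 x 170 mm, 14 mm thick; origin under its middle.
- sheet_pan: Flat aluminium sheet pan, fixed, 200 x 150 mm (x, y), its top 6 mm above the table, no raised rim to speak of; origin under its middle on the table.
- pan_mid (a point): Middle of the loose catch pan (open aluminium, 120 x 150 x 45 mm in its x, y, z, 0.25 kg), half-way up (22.5 mm). A black handle is on its -x wall.
- pan_grip (a point): Middle of the catch pan's handle: an upright black rib 12 mm thick (pan y), 36 mm long (pan x, from the wall outwards), 32 mm high, middle 27 mm above the table and 80 mm ahead of the pan's middle (pan -x).
- jar: Amber glass jar with green cap, 76 mm across, 135 mm high, loose; origin under its middle. Leave alone.
- tin: Tin can with green label, 74 mm across, 110 mm high, loose; origin under its middle. Leave alone.

How it is judged:
On the way, in this order (a step that is already met when the one before it is completed fails the run):
1. the grind knob sits fully down in the yellow-marked notch (value of joint grind_slide between 0.043 and 0.053 m and value of joint grind_lift below 0.004 m), for 0.3 s.
2. the pour spout is pulled out while the carton stands upright (value of joint spout above 0.65 rad and angle between carton_mid's own z axis and vertical below 0.3 rad), for 0.2 s.
3. all the crackers and bread ends are in the hopper (x of cracker1_mid in the frame of mill between -0.082 and 0.082 m and y of cracker1_mid in the frame of mill between -0.082 and 0.082 m and z of cracker1_mid in the frame of mill between 0.1 and 0.19 m and x of cracker2_mid in the frame of mill between -0.082 and 0.082 m and y of cracker2_mid in the frame of mill between -0.082 and 0.082 m and z of cracker2_mid in the frame of mill between 0.1 and 0.19 m and x of cracker3_mid in the frame of mill between -0.082 and 0.082 m and y of cracker3_mid in the frame of mill between -0.082 and 0.082 m and z of cracker3_mid in the frame of mill between 0.1 and 0.19 m and x of cracker4_mid in the frame of mill between -0.082 and 0.082 m and y of cracker4_mid in the frame of mill between -0.082 and 0.082 m and z of cracker4_mid in the frame of mill between 0.1 and 0.19 m and x of cracker5_mid in the frame of mill between -0.082 and 0.082 m and y of cracker5_mid in the frame of mill between -0.082 and 0.082 m and z of cracker5_mid in the frame of mill between 0.1 and 0.19 m and x of cracker6_mid in the frame of mill between -0.082 and 0.082 m and y of cracker6_mid in the frame of mill between -0.082 and 0.082 m and z of cracker6_mid in the frame of mill between 0.1 and 0.19 m and x of bread1_mid in the frame of mill between -0.082 and 0.082 m and y of bread1_mid in the frame of mill between -0.082 and 0.082 m and z of bread1_mid in the frame of mill between 0.1 and 0.19 m and x of bread2_mid in the frame of mill between -0.082 and 0.082 m and y of bread2_mid in the frame of mill between -0.082 and 0.082 m and z of bread2_mid in the frame of mill between 0.1 and 0.19 m and x of bread3_mid in the frame of mill between -0.082 and 0.082 m and y of bread3_mid in the frame of mill between -0.082 and 0.082 m and z of bread3_mid in the frame of mill between 0.1 and 0.19 m and x of bread4_mid in the frame of mill between -0.082 and 0.082 m and y of bread4_mid in the frame of mill between -0.082 and 0.082 m and z of bread4_mid in the frame of mill between 0.1 and 0.19 m), for 0.2 s.
At the end, for the whole second after the job is handed in: knob down in the yellow notch (lift < 4 mm, +-5 mm); all crackers and bread ends in the hopper below its rim; catch pan flat on the table, its middle within 30 mm sideways of the outlet and 45 to 105 mm ahead of the mill origin; carton upright (0.1 rad) on the sheet pan (all of step 1 and all of step 3 and x of pan_mid in the frame of mill between -0.105 and -0.045 m and y of pan_mid in the frame of mill between -0.03 and 0.03 m and height (world z) of pan_mid below 0.03 m and angle between each of pan_mid, carton_mid's own z axis and vertical below 0.1 rad and x of carton_mid in the frame of sheet_pan between -0.07 and 0.07 m and y of carton_mid in the frame of sheet_pan between -0.06 and 0.06 m and height (world z) of carton_mid below 0.106 m); the robot touches nothing.
It fails at once if food is in the hopper while the grind knob is not down in the yellow-marked notch (not (value of joint grind_slide between 0.043 and 0.053 m and value of joint grind_lift below 0.004 m) and ((x of cracker1_mid in the frame of mill between -0.082 and 0.082 m and y of cracker1_mid in the frame of mill between -0.082 and 0.082 m and z of cracker1_mid in the frame of mill between 0.1 and 0.19 m) or (x of cracker2_mid in the frame of mill between -0.082 and 0.082 m and y of cracker2_mid in the frame of mill between -0.082 and 0.082 m and z of cracker2_mid in the frame of mill between 0.1 and 0.19 m) or (x of cracker3_mid in the frame of mill between -0.082 and 0.082 m and y of cracker3_mid in the frame of mill between -0.082 and 0.082 m and z of cracker3_mid in the frame of mill between 0.1 and 0.19 m) or (x of cracker4_mid in the frame of mill between -0.082 and 0.082 m and y of cracker4_mid in the frame of mill between -0.082 and 0.082 m and z of cracker4_mid in the frame of mill between 0.1 and 0.19 m) or (x of cracker5_mid in the frame of mill between -0.082 and 0.082 m and y of cracker5_mid in the frame of mill between -0.082 and 0.082 m and z of cracker5_mid in the frame of mill between 0.1 and 0.19 m) or (x of cracker6_mid in the frame of mill between -0.082 and 0.082 m and y of cracker6_mid in the frame of mill between -0.082 and 0.082 m and z of cracker6_mid in the frame of mill between 0.1 and 0.19 m) or (x of bread1_mid in the frame of mill between -0.082 and 0.082 m and y of bread1_mid in the frame of mill between -0.082 and 0.082 m and z of bread1_mid in the frame of mill between 0.1 and 0.19 m) or (x of bread2_mid in the frame of mill between -0.082 and 0.082 m and y of bread2_mid in the frame of mill between -0.082 and 0.082 m and z of bread2_mid in the frame of mill between 0.1 and 0.19 m) or (x of bread3_mid in the frame of mill between -0.082 and 0.082 m and y of bread3_mid in the frame of mill between -0.082 and 0.082 m and z of bread3_mid in the frame of mill between 0.1 and 0.19 m) or (x of bread4_mid in the frame of mill between -0.082 and 0.082 m and y of bread4_mid in the frame of mill between -0.082 and 0.082 m and z of bread4_mid in the frame of mill between 0.1 and 0.19 m))).
It fails at once if the jar is moved more than 3 cm or knocked over (distance of jar from where it was at the start of the episode above 0.03 m or angle between jar's own z axis and vertical above 0.5 rad).
It fails at once if the tin is moved more than 3 cm or knocked over (distance of tin from where it was at the start of the episode above 0.03 m or angle between tin's own z axis and vertical above 0.5 rad).
Of bread1, bread2, bread3, bread4 only 2 to 4 are there at a start; the rules pass over those that are not, and their reading is None.
At some moment in a run one of bread1, bread2, bread3, bread4, catch_pan may be knocked a few centimetres aside while the robot is not near it.
It also fails if it takes over 210 s, if anything falls off the work surface, if the arm or the gripper's body presses on something with over 40 N, if the wrist force passes 120 N, or if a joint passes its speed limit or range.

## Working session

There is one attempt and no reset: what is moved stays moved. The work goes in short steps, Python scripts to look and compute and a tool call to move; the robot and the scene stay as the last step left them, time stands still between calls to the robot, and variables do not carry over. Pictures are saved under pics/ and viewed, and the job is handed in when it is done.

Besides the shell and the picture viewer there is one more tool, called as a command line: name --argument value ..., lists and objects as JSON in quotes. arm_command: Moves the arm, as the interface text tells. Its arguments: {"type":"object","properties":{"targets":{"type":"string"},"squeeze":{"type":"number"}},"required":["targets"]}

```bash
ls; mkdir -p pics; python3 - <<'E'
from cell import status,camera,ticket,manip
import cv2,numpy as np
print(status.read_state()); print(manip.tcp_to_grasp, dir(manip))
for n in ['side','top','wrist']:
    c=camera(n); cv2.imwrite(f'pics/{n}0.png',c['pixels'][:,:,::-1]); print(n,c['fov_y'],c['cx'],c['cy'],c['dist'],c.get('T',c.get('T_tool_cam')))
E
```

```text
pics
{'t': 0.0, 'qpos': array([-1.25947897,  0.42674103,  0.07386663,  1.60661151, -0.03410634,
        1.11080534, -0.06707971]), 'qvel': array([-0.0002643 ,  0.00115465, -0.00124855, -0.00021377, -0.00085085,
        0.00043827, -0.00018539]), 'joint_efforts': array([-2.93773510e-04, -9.35788465e+01,  3.66648272e+00, -4.54190075e+01,
       -4.88071865e-02,  2.00750108e-02,  1.23573413e-04]), 'ee_pos': array([0.29999683, 0.604173  , 0.20476808]), 'orientation': array([[-8.95676612e-01,  4.44705707e-01, -4.91007319e-04],
       [ 4.44705967e-01,  8.95675801e-01, -1.20938887e-03],
       [-9.80387591e-05, -1.30157521e-03, -9.99999148e-01]]), 'wrist_force': array([-0.04465538, -1.25517267, -0.52403503]), 'ft_torque': array([0.01078477, 0.0366816 , 0.01834144]), 'grip_width': 0.09378827951063244}
0.0188 ['MotionError', '__class__', '__delattr__', '__dict__', '__dir__', '__doc__', '__eq__', '__format__', '__ge__', '__getattribute__', '__getstate__', '__gt__', '__hash__', '__init__', '__init_subclass__', '__le__', '__lt__', '__module__', '__ne__', '__new__', '__reduce__', '__reduce_ex__'
[... 445 characters left out ...]
49839962 315.27837660911587 192.84330200592524 [0.00173737 0.         0.         0.         0.        ] [[ 0.02601085 -0.99878413  0.04187709  0.43596974]
 [-0.99957313 -0.02654321 -0.01220694  0.0463988 ]
 [ 0.01330365 -0.0415417  -0.9990482   1.36457407]
 [ 0.          0.          0.          1.        ]]
wrist 60.13470791878674 325.2603674926879 199.92103395861645 [-0.03333727  0.          0.          0.          0.        ] [[-4.03186937e-04 -9.65081758e-01 -2.61948541e-01  7.58133983e-02]
 [ 9.99999874e-01 -4.67545495e-04  1.83367090e-04 -1.28949284e-03]
 [-2.99437094e-04 -2.61948434e-01  9.65081825e-01 -1.79261984e-01]
 [ 0.00000000e+00  0.00000000e+00  0.00000000e+00  1.00000000e+00]]
```

View pics/side0.png

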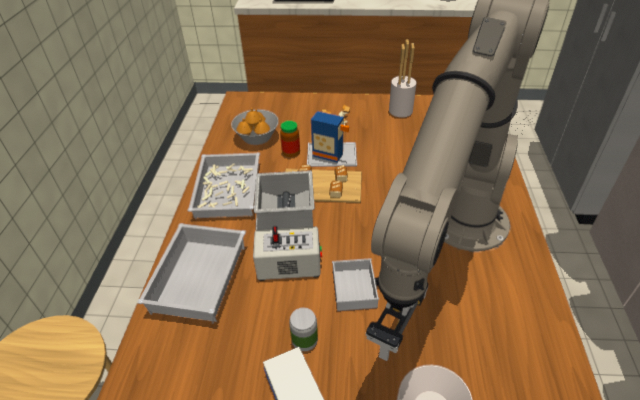

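View pics/top0.png

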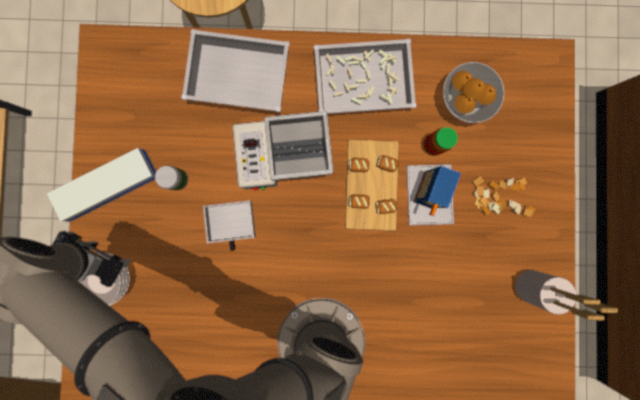

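View pics/wrist0.png

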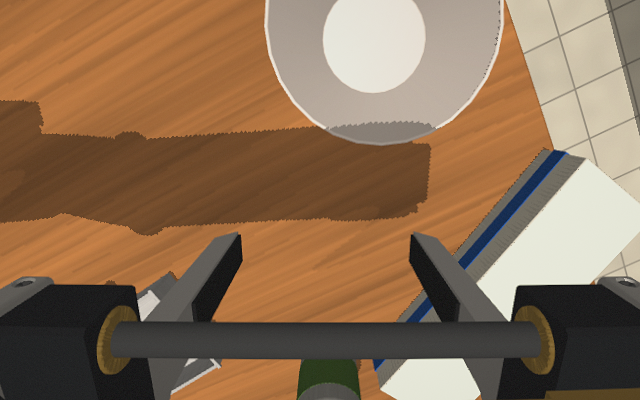

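```bash
cat > h.py <<'E'
import numpy as np, cv2
from cell import status,camera,ticket,manip
def K(c):
    f=c['pixels'].shape[0]/2/np.tan(np.radians(c['fov_y'])/2)
    return np.array([[f,0,c['cx']],[0,f,c['cy']],[0,0,1]])
def get(name):
    s=status.read_state(); c=camera(name)
    if name=='wrist':
        T=np.eye(4); T[:3,:3]=s['orientation']; T[:3,3]=s['ee_pos']; c['T']=T@c['T_tool_cam']
    return c
def cloud(c):
    h,w=c['depth'].shape
    u,v=np.meshgrid(np.arange(w),np.arange(h))
    p=cv2.undistortPoints(np.stack([u,v],-1).reshape(-1,1,2).astype(np.float64),K(c),np.array(c['dist'])).reshape(h,w,2)
    d=c['depth'][...,None]
    P=np.concatenate([p*d,d],-1)@c['T'][:3,:3].T+c['T'][:3,3]
    P[c['depth']<=0]=np.nan
    return P
def proj(c,X):
    X=np.atleast_2d(np.asarray(X,float)); R=c['T'][:3,:3]; t=c['T'][:3,3]
    pc=(X-t)@R
    q,_=cv2.projectPoints(pc.reshape(-1,1,3),np.zeros(3),np.zeros(3),K(c),np.array(c['dist'])); return q.reshape(-1,2)
def ray(c,u,v):
    p=cv2.undistortPoints(np.array([[[u,v]]],float),K(c),np.array(c['dist'])).ravel()
    return c['T'][:3,3], c['T'][:3,:3]@np.array([p[0],p[1],1])
def atz(c,u,v,z):
    o,d=ray(c,u,v); return o+d*(z-o[2])/d[2]
def crop(c,x0,y0,x1,y1,fn,s=None):
    im=c['pixels'][y0:y1,x0:x1,::-1]
    s=s or min(800/(x1-x0),600/(y1-y0))
    cv2.imwrite(fn,cv2.resize(im,None,fx=s,fy=s,interpolation=cv2.INTER_CUBIC))
E
python3 - <<'E'
from h import *
c=get('top'); P=cloud(c)
np.save('top.npy',P); cv2.imwrite('top_last.png',c['pixels'])
crop(c,140,90,480,270,'pics/topcrop1.png')
def rect(m,name):
    q=P[m]; r=cv2.minAreaRect(q[:,:2].astype(np.float32)); print(name,m.sum(),np.round(r[0],4),np.round(r[1],4),round(r[2],2),'z',np.round(np.nanmedian(q[:,2]),4))
z=P[...,2]; U,V=np.meshgrid(np.arange(640),np.arange(400))
def box(a,b,d,e): return (U>=a)&(U<d)&(V>=b)&(V<e)
print('table z',np.nanmedian(z[box(260,190,340,240)]))
rect(box(255,100,340,190)&(z>.185)&(z<.2),'hopper rim')
rect(box(230,115,340,195)&(z>.1)&(z<.123),'deck(+floor)')
rect(box(230,115,264,195)&(z>.1)&(z<.123),'deck')
rect(box(195,190,262,250)&(z>.038)&(z<.055),'catch rim')
rect(box(342,130,402,235)&(z>.01)&(z<.018),'board')
rect(box(342,130,402,235)&(z>.04)&(z<.058),'breads')
rect(box(405,155,465,235)&(z>.16)&(z<.2),'carton top')
rect(box(405,155,465,235)&(z>.003)&(z<.009),'sheet')
rect(box(420,120,470,160)&(z>.12)&(z<.15),'jar')
rect(box(150,160,190,195)&(z>.1)&(z<.12),'tin')
for m in [(345,150,372,180),(372,150,402,180),(345,188,372,215),(372,192,402,220)]:
    rect(box(*m)&(z>.04)&(z<.058),'bread')
rect(box(225,235,240,255)&(z>.02)&(z<.05),'handle')
E
```

```text
table z -0.0008832265135949591
hopper rim 1024 [0.6242 0.0846] [0.1844 0.1841] 7.5 z 0.1939
deck(+floor) 4290 [0.6161 0.1439] [0.2003 0.2804] 7.31 z 0.1139
deck 1612 [0.6043 0.2361] [0.2005 0.0965] 6.42 z 0.1148
catch rim 289 [0.3774 0.3072] [0.1525 0.1533] 7.97 z 0.0442
board 2813 [ 0.5271 -0.1583] [0.1699 0.2994] 89.26 z 0.0136
breads 924 [ 0.53   -0.1567] [0.1598 0.1901] 88.27 z 0.046
carton top 944 [ 0.4995 -0.3391] [0.0641 0.1445] 71.85 z 0.1848
sheet 1083 [ 0.4986 -0.3718] [0.2669 0.2011] 1.1 z 0.0057
jar 384 [ 0.6687 -0.3663] [0.0632 0.0664] 28.61 z 0.134
tin 395 [0.5272 0.4922] [0.0655 0.0692] 3.01 z 0.1087
bread 230 [ 0.5883 -0.1091] [0.0429 0.0623] 0.56 z 0.0461
bread 228 [ 0.5963 -0.2047] [0.0635 0.0419] 74.39 z 0.0462
bread 234 [ 0.4703 -0.1144] [0.0425 0.0629] 1.5 z 0.046
bread 232 [ 0.455  -0.2038] [0.0422 0.0626] 6.7 z 0.0456
handle 73 [0.3191 0.2927] [0.0388 0.0457] 9.33 z 0.0405
```

View pics/topcrop1.png

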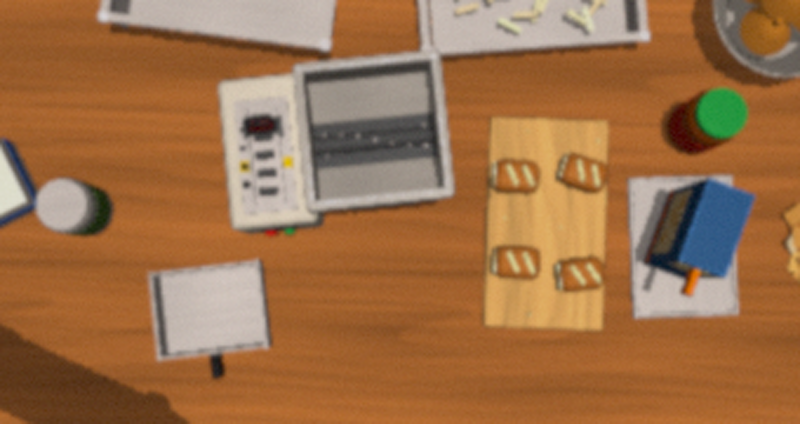

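```bash
cat >> h.py <<'E'
MO=np.array([.6240,.0845]); MY=np.radians(7.35)
def mill(x,y): c,s=np.cos(MY),np.sin(MY); return MO+np.array([c*x-s*y,s*x+c*y])
def tomill(p): c,s=np.cos(MY),np.sin(MY); d=np.asarray(p)[...,:2]-MO; return np.stack([c*d[...,0]+s*d[...,1],-s*d[...,0]+c*d[...,1]],-1)
E
python3 - <<'E'
from h import *
P=np.load('top.npy'); im=cv2.imread('top_last.png').astype(int) # RGB order as saved
R,G,B=im[...,0],im[...,1],im[...,2]
z=P[...,2]; U,V=np.meshgrid(np.arange(640),np.arange(400))
def box(a,b,d,e): return (U>=a)&(U<d)&(V>=b)&(V<e)
m=box(235,125,270,190)&(z>.135)
print('knob n',m.sum(),np.round(np.nanmean(P[m],0),4),np.round(np.nanmax(z[m]),4)); q=tomill(P[m&(z>.165)]);print(q.min(0),q.max(0),q.mean(0))
m=box(235,125,270,195)&(R>150)&(G>120)&(B<80)
q=tomill(P[m]);print('yellow',m.sum(),np.round(np.c_[q,z[m]],3))
m=box(405,155,465,235)&(z>.178)&(B>R+30)
r=cv2.minAreaRect(P[m][:,:2].astype(np.float32));print('carton blue top',m.sum(),r,np.median(z[m]))
m=box(405,155,465,235)&(R>150)&(G<140)&(B<80)
print('tab',m.sum(),np.round(P[m],3))
E
```

```text
knob n 192 [0.6325 0.194  0.1826] 0.1987
[-0.06215296  0.07993777] [0.06691883 0.16000555] [0.02185047 0.10304566]
yellow 15 [[-0.014  0.12   0.113]
 [-0.014  0.117  0.114]
 [   nan    nan    nan]
 [-0.018  0.12   0.117]
 [-0.017  0.117  0.114]
 [-0.018  0.114  0.116]
 [-0.015  0.176  0.113]
 [-0.016  0.172  0.12 ]
 [-0.02   0.12   0.114]
 [-0.021  0.117  0.115]
 [-0.021  0.114  0.117]
 [-0.019  0.178  0.122]
 [-0.024  0.121  0.116]
 [-0.024  0.118  0.114]
 [-0.024  0.176  0.115]]
carton blue top 795 ((0.5151127576828003, -0.34426558017730713), (0.0635848343372345, 0.11062096059322357), 72.17542266845703) 0.18526061909151825
tab 1792 [[ 0.63  -0.272 -0.004]
 [ 0.63  -0.274 -0.   ]
 [ 0.63  -0.278 -0.002]
 ...
 [ 0.367 -0.437 -0.001]
 [ 0.367 -0.442 -0.004]
 [ 0.367 -0.443  0.002]]
```

```bash
python3 - <<'E'
from h import *
P=np.load('top.npy'); z=P[...,2]; q=tomill(P)
m=(q[...,0]>-.1)&(q[...,0]<.1)&(q[...,1]>.1)&(q[...,1]<.2)&(z>.135)
print(m.sum(),np.round(np.c_[q[m],z[m]],3))
E
```

```text
68 [[0.037 0.16  0.164]
 [0.036 0.156 0.169]
 [0.036 0.153 0.168]
 [0.035 0.15  0.17 ]
 [0.036 0.148 0.163]
 [0.035 0.144 0.166]
 [0.035 0.142 0.165]
 [0.035 0.138 0.167]
 [0.034 0.135 0.169]
 [0.034 0.133 0.168]
 [0.033 0.129 0.169]
 [0.033 0.159 0.169]
 [0.033 0.156 0.168]
 [0.033 0.153 0.169]
 [0.032 0.15  0.17 ]
 [0.031 0.147 0.174]
 [0.031 0.144 0.172]
 [0.032 0.141 0.169]
 [0.031 0.138 0.171]
 [0.031 0.135 0.172]
 [0.031 0.133 0.166]
 [0.03  0.129 0.173]
 [0.031 0.16  0.168]
 [0.031 0.157 0.167]
 [0.03  0.154 0.168]
 [0.03  0.15  0.169]
 [0.029 0.148 0.169]
 [0.029 0.144 0.17 ]
 [0.029 0.142 0.167]
 [0.028 0.139 0.17 ]
 [0.028 0.136 0.167]
 [0.029 0.134 0.162]
 [0.028 0.13  0.168]
 [0.033 0.131 0.137]
 [0.033 0.128 0.136]
 [0.027 0.16  0.169]
 [0.027 0.157 0.168]
 [0.027 0.154 0.166]
 [0.027 0.151 0.166]
 [0.027 0.149 0.163]
 [0.026 0.145 0.168]
 [0.025 0.142 0.172]
 [0.026 0.139 0.168]
 [0.026 0.136 0.166]
 [0.025 0.133 0.168]
 [0.025 0.131 0.164]
 [0.028 0.13  0.149]
 [0.025 0.16  0.168]
 [0.025 0.157 0.166]
 [0.024 0.154 0.168]
 [0.024 0.151 0.167]
 [0.024 0.149 0.164]
 [0.023 0.145 0.168]
 [0.023 0.142 0.168]
 [0.023 0.137 0.166]
 [0.024 0.135 0.157]
 [0.024 0.133 0.153]
 [0.026 0.131 0.143]
 [0.024 0.157 0.153]
 [0.024 0.154 0.15 ]
 [0.024 0.151 0.149]
 [0.023 0.148 0.15 ]
 [0.024 0.146 0.145]
 [0.025 0.143 0.14 ]
 [0.024 0.14  0.141]
 [0.024 0.137 0.142]
 [0.024 0.129 0.135]
 [0.021 0.157 0.135]]
```

```bash
cat >> h.py <<'E'
from scipy.spatial.transform import Rotation as Rn
def Ryz(ydir,zdir=(0,0,-1)):
    z=np.array(zdir,float); z/=np.linalg.norm(z); y=np.array(ydir,float); y-=z*(y@z); y/=np.linalg.norm(y)
    return np.stack([np.cross(y,z),y,z],1)
def plan(wps,jaw,start=None):
    """wps: list of (pos,R,nrows or None). rows relative to commanded pose"""
    s=status.read_state(); p,R=(s['ee_pos'],s['orientation']) if start is None else start
    rows=[]
    for tp,tR,n in wps:
        rv=Rn.from_matrix(R.T@tR).as_rotvec(); 
        need=max(np.linalg.norm(tp-p)/.0245, np.linalg.norm(rv)/np.radians(9.8))
        n=n or int(np.ceil(need+1e-6)); n=max(n,1)
        p0,R0=p,R
        for k in range(1,n+1):
            Rk=R0@Rn.from_rotvec(rv*k/n).as_matrix(); pk=p0+(tp-p0)*k/n
            sh=R.T@(pk-p)/.025; ro=Rn.from_matrix(R.T@Rk).as_rotvec()/np.radians(10)
            sh=np.round(sh,2); ro=np.round(ro,2)
            rows.append(' '.join('%g'%(x+0) for x in [*sh,*ro,jaw]))
            p=p+R@(sh*.025); R=R@Rn.from_rotvec(ro*np.radians(10)).as_matrix()
    for i in range(0,len(rows),12): print('; '.join(rows[i:i+12])); print()
    print(len(rows),'rows end',np.round(p,4))
    return p,R
def st():
    s=status.read_state(); print('t',round(s['t'],2),'p',np.round(s['ee_pos'],4),'q',np.round(s['qpos'],3),'F',np.round(s['wrist_force'],1),'w',round(s['grip_width'],4))
    print(np.round(s['orientation'],3).tolist())
    with open('log.txt','a') as f: f.write(repr((s['qpos'].tolist(),s['ee_pos'].tolist(),s['orientation'].tolist()))+'\n')
    return s
E
python3 - <<'E'
from h import *
st()
k=mill(.0295,.145); print(k)
R=Ryz([np.cos(MY),np.sin(MY),0])
plan([(np.array([*k,.25]),R,None)],-.2)
E
```

```text
t 0.2 p [0.3001 0.6044 0.2051] q [-1.26   0.426  0.074  1.606 -0.034  1.111 -0.067] F [ 0.7  0.2 -0.2] w 0.0936
[[-0.896, 0.445, -0.0], [0.445, 0.896, -0.001], [-0.0, -0.001, -1.0]]
[0.63470773 0.2320825 ]
-0.89 -0.35 -0.09 0 0 0.27 -0.2; -0.9 -0.31 -0.08 0 0 0.27 -0.2; -0.91 -0.27 -0.09 0 0 0.26 -0.2; -0.93 -0.22 -0.08 0 0 0.27 -0.2; -0.94 -0.18 -0.09 0 0 0.27 -0.2; -0.94 -0.14 -0.08 0 0 0.27 -0.2; -0.95 -0.09 -0.09 0 0 0.26 -0.2; -0.95 -0.05 -0.08 0 0 0.27 -0.2; -0.96 -0.01 -0.09 0 0 0.27 -0.2; -0.95 0.04 -0.08 0 0 0.27 -0.2; -0.95 0.09 -0.09 0 0 0.27 -0.2; -0.94 0.13 -0.08 0 0 0.26 -0.2

-0.94 0.17 -0.09 0 0 0.27 -0.2; -0.93 0.22 -0.08 0 0 0.27 -0.2; -0.92 0.26 -0.09 0 0 0.27 -0.2; -0.9 0.3 -0.08 0 0 0.27 -0.2; -0.89 0.35 -0.09 0 0 0.26 -0.2; -0.87 0.38 -0.09 0 0 0.27 -0.2; -0.85 0.43 -0.08 0 0 0.27 -0.2; -0.83 0.47 -0.09 0 0 0.27 -0.2; -0.81 0.5 -0.08 0 0 0.26 -0.2

21 rows end [0.6346 0.2322 0.25  ]
```

arm_command --targets "-0.89 -0.35 -0.09 0 0 0.27 -0.2; -0.9 -0.31 -0.08 0 0 0.27 -0.2; -0.91 -0.27 -0.09 0 0 0.26 -0.2; -0.93 -0.22 -0.08 0 0 0.27 -0.2; -0.94 -0.18 -0.09 0 0 0.27 -0.2; -0.94 -0.14 -0.08 0 0 0.27 -0.2; -0.95 -0.09 -0.09 0 0 0.26 -0.2; -0.95 -0.05 -0.08 0 0 0.27 -0.2; -0.96 -0.01 -0.09 0 0 0.27 -0.2; -0.95 0.04 -0.08 0 0 0.27 -0.2; -0.95 0.09 -0.09 0 0 0.27 -0.2; -0.94 0.13 -0.08 0 0 0.26 -0.2"

```text
t: 1.7
ee_pos: [0.4924, 0.3907, 0.2311]
orientation: [[-0.52, 0.854, 0.0], [0.854, 0.52, 0.0], [-0.0, 0.0, -1.0]]
wrist_force: [-0.4, 0.6, 0.0]
grip_width: 0.0377
```

arm_command --targets "-0.94 0.17 -0.09 0 0 0.27 -0.2; -0.93 0.22 -0.08 0 0 0.27 -0.2; -0.92 0.26 -0.09 0 0 0.27 -0.2; -0.9 0.3 -0.08 0 0 0.27 -0.2; -0.89 0.35 -0.09 0 0 0.26 -0.2; -0.87 0.38 -0.09 0 0 0.27 -0.2; -0.85 0.43 -0.08 0 0 0.27 -0.2; -0.83 0.47 -0.09 0 0 0.27 -0.2; -0.81 0.5 -0.08 0 0 0.26 -0.2; 0 0 0 0 0 0 -0.2; 0 0 0 0 0 0 -0.2"

```text
t: 3.08
ee_pos: [0.6346, 0.2327, 0.25]
orientation: [[-0.129, 0.992, -0.0], [0.992, 0.129, 0.0], [0.0, -0.0, -1.0]]
wrist_force: [-0.2, 0.0, -0.1]
grip_width: 0.0375
```

```bash
python3 - <<'E'
from h import *
st()
c=get('wrist'); cv2.imwrite('pics/w1.png',c['pixels'][:,:,::-1])
P=cloud(c); q=tomill(P); z=P[...,2]
m=(abs(q[...,0]-.03)<.03)&(q[...,1]>.11)&(q[...,1]<.19)&(z>.155)&(z<.178)
print(m.sum(),np.nanpercentile(np.c_[q[m],z[m]],[2,50,98],axis=0))
m=(q[...,1]>-.1)&(q[...,1]<.1)&(z>.18)&(z<.198);print('rim',m.sum())
E
```

```text
t 3.08 p [0.6346 0.2327 0.25  ] q [-0.754  0.417  0.426  1.57  -0.181  1.195 -0.164] F [-0.2  0.  -0.1] w 0.0375
[[-0.129, 0.992, -0.0], [0.992, 0.129, 0.0], [0.0, -0.0, -1.0]]
708 [[0.02248704 0.13189676 0.15943034]
 [0.02879072 0.1476138  0.16867266]
 [0.03589389 0.1618235  0.17009644]]
rim 2018
```

View pics/w1.png

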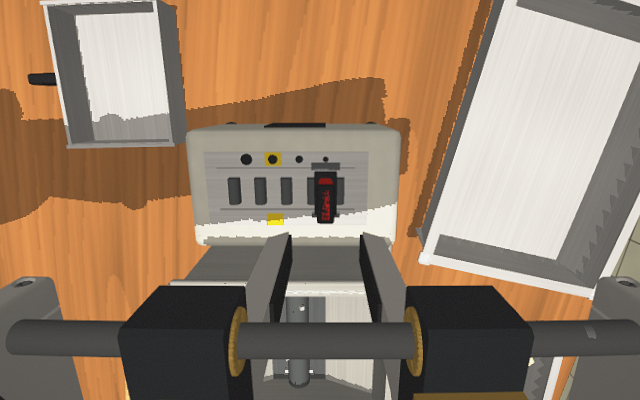

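```bash
python3 - <<'E'
from h import *
R=Ryz([np.cos(MY),np.sin(MY),0])
k=mill(.029,.147)
plan([(np.array([*k,.136]),R,None)],-.2)
E
```

```text
0.01 0 0.91 0 0 0 -0.2; 0.01 0 0.91 0 0 0 -0.2; 0 -0.01 0.92 0 0 0.01 -0.2; 0.01 0 0.91 0 0 0 -0.2; 0.01 0 0.91 0 0 0 -0.2

5 rows end [0.6339 0.234  0.1361]
```

arm_command --targets "0.01 0 0.91 0 0 0 -0.2; 0.01 0 0.91 0 0 0 -0.2; 0 0 0.92 0 0 0 -0.2; 0.01 0 0.91 0 0 0 -0.2; 0.01 0 0.91 0 0 0 -0.2; 0 0 0 0 0 0 -0.2; 0 0 0 0 0 0 -1; 0 0 0 0 0 0 -1; 0 0 0 0 0 0 -1; 0 0 0 0 0 0 -1" --squeeze 25

```text
t: 4.38
ee_pos: [0.6349, 0.2335, 0.1368]
orientation: [[-0.129, 0.992, 0.001], [0.992, 0.129, 0.001], [0.0, 0.001, -1.0]]
wrist_force: [-0.9, -0.2, 3.8]
grip_width: 0.0121
```

arm_command --targets "0 0 -0.36 0 0 0 -1; 0 0 -0.36 0 0 0 -1; 0 0 0 0 0 0 -1; 0 -0.48 0 0 0 0 -1; 0 -0.48 0 0 0 0 -1; 0 -0.48 0 0 0 0 -1; 0 -0.48 0 0 0 0 -1; 0 0 0 0 0 0 -1; 0 0 0 0 0 0 -1"

```text
t: 5.5
ee_pos: [0.5871, 0.2272, 0.1543]
orientation: [[-0.129, 0.992, 0.0], [0.992, 0.129, 0.0], [0.0, 0.0, -1.0]]
wrist_force: [0.2, 1.4, -1.6]
grip_width: 0.0117
```

arm_command --targets "0 0 0.36 0 0 0 -1; 0 0 0.36 0 0 0 -1; 0 0 0.05 0 0 0 -1; 0 0 0 0 0 0 -1; 0 0 0 0 0 0 -0.4; 0 0 0 0 0 0 -0.4; 0 0 0 0 0 0 -0.4; 0 0 -1 0 0 0 -0.4; 0 0 -1 0 0 0 -0.4; 0 0 -1 0 0 0 -0.4; 0 0 -1 0 0 0 -0.4"

```text
t: 6.88
ee_pos: [0.5869, 0.227, 0.2356]
orientation: [[-0.129, 0.992, -0.0], [0.992, 0.129, -0.0], [-0.0, -0.0, -1.0]]
wrist_force: [0.1, 0.8, -0.5]
grip_width: 0.0279
```

```bash
python3 - <<'E'
from h import *
st()
c=get('wrist'); cv2.imwrite('pics/w2.png',c['pixels'][:,:,::-1])
P=cloud(c); q=tomill(P); z=P[...,2]
m=(abs(q[...,0]+.0)<.06)&(q[...,1]>.125)&(q[...,1]<.17)&(z>.155)&(z<.19)
print(m.sum(),np.nanpercentile(np.c_[q[m],z[m]],[2,50,98],axis=0))
E
```

```text
t 6.88 p [0.5869 0.227  0.2356] q [-0.803  0.345  0.429  1.699 -0.156  1.132 -0.201] F [ 0.1  0.8 -0.5] w 0.0279
[[-0.129, 0.992, -0.0], [0.992, 0.129, -0.0], [-0.0, -0.0, -1.0]]
793 [[-0.02373339  0.13184297  0.15918084]
 [-0.01701595  0.14772429  0.16867441]
 [-0.01026957  0.16182834  0.17013077]]
```

View pics/w2.png

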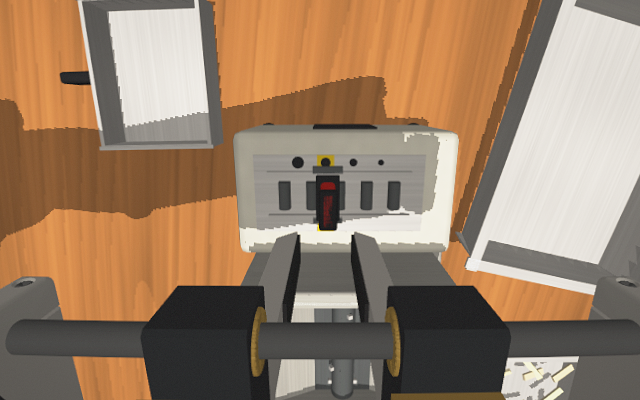

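```bash
cat > fit.py <<'E'
from h import *
import itertools
from scipy.optimize import least_squares
D=[eval(l) for l in open('log.txt')]
def Rz(a): return Rn.from_euler('z',a).as_matrix()
def Ry(a): return Rn.from_euler('y',a).as_matrix()
def fk(q,sg,o,L):
    R=Rz(sg[0]*q[0]+o[0]); p=np.array([0,0,L[0]])
    R=R@Ry(q[1]); p=p+R@[L[4],0,L[1]]; R=R@Rz(sg[1]*q[2]); R=R@Ry(q[3]); p=p+R@[L[5],0,L[2]]
    R=R@Rz(sg[2]*q[4])@Ry(q[5]); p=p+R@[L[6],0,L[3]]; R=R@Rz(sg[3]*q[6]+o[1]); return p,R
if __name__=='__main__':
    for sg in itertools.product([1,-1],repeat=4):
        def f(x):
            r=[]
            for q,p,R in D:
                pp,RR=fk(q,sg,x[:2],x[2:]); r+=list(pp-p)+list(.3*(RR-np.array(R)).ravel())
            return r+list(.001*(x[6:]))
        best=min((least_squares(f,[a,b,.3,.4,.4,.3,0,0,0]) for a in (0,1.5,3) for b in (0,1.57,3,-1.57)),key=lambda s:s.cost)
        print(sg,round(best.cost,7),np.round(best.x,3))
E
python3 fit.py
```

```text
(1, 1, 1, 1) 0.2067605 [-6.35000e-01  1.59000e-01  6.90104e+02 -5.26000e+00  2.58800e+00
  6.77344e+02  2.90400e+00  6.09500e+00  2.25000e-01]
(1, 1, 1, -1) 0.166625 [-6.35000e-01 -1.80000e-01  6.90104e+02 -5.26000e+00  2.58800e+00
  6.77344e+02  2.90400e+00  6.09500e+00  2.25000e-01]
(1, 1, -1, 1) 0.2131881 [  2.464   3.121 -10.348   6.022  -3.753   3.202  -1.159  -6.792   0.449]
(1, 1, -1, -1) 0.174205 [  2.464   2.793 -10.348   6.022  -3.753   3.202  -1.159  -6.792   0.449]
(1, -1, 1, 1) 0.1137683 [ 2.578  2.683 -2.994  2.957 -2.651  4.033 -1.307 -3.135 -1.611]
(1, -1, 1, -1) 0.08428 [ 2.578  2.381 -2.994  2.957 -2.651  4.033 -1.307 -3.135 -1.611]
(1, -1, -1, 1) 0.0885369 [ -0.621  -0.616 501.686  -1.833   1.663 496.529   2.549   1.741   2.564]
(1, -1, -1, -1) 0.0610799 [ -0.621  -0.916 501.691  -1.833   1.663 496.534   2.549   1.741   2.564]
(-1, 1, 1, 1) 0.0588502 [-9.1000e-02  2.4580e+00 -1.0025e+02  1.5880e+00  3.7400e-01 -9.8160e+01
  3.7000e-02 -1.1370e+00  9.2800e-01]
(-1, 1, 1, -1) 0.0350903 [-9.1000e-02  2.1630e+00 -1.0025e+02  1.5880e+00  3.7400e-01 -9.8160e+01
  3.7000e-02 -1.1370e+00  9.2800e-01]
(-1, 1, -1, 1) 0.0660488 [-0.111  2.33  -2.092  1.575  0.098 -0.106  0.204 -0.972  0.694]
(-1, 1, -1, -1) 0.0449669 [-0.111  2.038 -2.092  1.575  0.098 -0.106  0.204 -0.972  0.694]
(-1, -1, 1, 1) 0.024405 [ 3.035 -1.292  0.888 -0.567  0.217  0.09   0.289 -0.155  0.966]
(-1, -1, 1, -1) 0.0181774 [ 3.035 -1.579  0.888 -0.567  0.217  0.09   0.289 -0.155  0.966]
(-1, -1, -1, 1) 0.0034365 [-9.600e-02  1.763e+00  9.932e+00  5.280e-01  5.410e-01  9.957e+00
  1.400e-02  3.000e-03  3.200e-02]
(-1, -1, -1, -1) 2.5e-06 [-9.600e-02  1.475e+00  9.932e+00  5.280e-01  5.410e-01  9.957e+00
  1.400e-02  3.000e-03  3.200e-02]
```

```bash
cat >> h.py <<'E'
CO=np.array([.515,-.344]); CY=np.radians(-17.8)
def cart(x,y,z=None):
    c,s=np.cos(CY),np.sin(CY); p=CO+np.array([c*x-s*y,s*x+c*y]); return p if z is None else np.array([*p,z])
YC=np.array([-np.sin(CY),np.cos(CY),0]); XC=np.array([np.cos(CY),np.sin(CY),0])
E
python3 - <<'E'
from h import *
print(cart(-.08,0,.25))
plan([(cart(-.08,0,.26),Ryz(YC),None)],-.1)
E
```

```text
[ 0.43882965 -0.31954438  0.25      ]
-0.87 -0.36 -0.04 0 0 -0.27 -0.1; -0.86 -0.41 -0.03 0 0 -0.27 -0.1; -0.83 -0.44 -0.04 0 0 -0.27 -0.1; -0.81 -0.49 -0.04 0 0 -0.27 -0.1; -0.79 -0.52 -0.04 0 0 -0.27 -0.1; -0.76 -0.55 -0.03 0 0 -0.27 -0.1; -0.74 -0.6 -0.04 0.01 0 -0.27 -0.1; -0.71 -0.62 -0.04 0 0 -0.27 -0.1; -0.67 -0.66 -0.03 0 0 -0.27 -0.1; -0.65 -0.69 -0.04 0 0 -0.27 -0.1; -0.61 -0.72 -0.04 0 0 -0.27 -0.1; -0.58 -0.75 -0.03 0 0 -0.27 -0.1

-0.54 -0.77 -0.04 0 0 -0.27 -0.1; -0.5 -0.8 -0.04 0 0 -0.27 -0.1; -0.47 -0.82 -0.03 0 0 -0.27 -0.1; -0.42 -0.85 -0.04 0 0 -0.27 -0.1; -0.39 -0.86 -0.04 0 0 -0.27 -0.1; -0.35 -0.88 -0.03 0 0 -0.27 -0.1; -0.3 -0.89 -0.04 0 0 -0.27 -0.1; -0.26 -0.91 -0.03 0 0 -0.27 -0.1; -0.22 -0.92 -0.04 0.01 0 -0.27 -0.1; -0.17 -0.93 -0.04 0 0 -0.27 -0.1; -0.13 -0.94 -0.03 0 0 -0.27 -0.1; -0.09 -0.94 -0.04 0 0 -0.27 -0.1

24 rows end [ 0.4388 -0.3196  0.2601]
```

arm_command --targets "-0.87 -0.36 -0.04 0 0 -0.27 -0.1; -0.86 -0.41 -0.03 0 0 -0.27 -0.1; -0.83 -0.44 -0.04 0 0 -0.27 -0.1; -0.81 -0.49 -0.04 0 0 -0.27 -0.1; -0.79 -0.52 -0.04 0 0 -0.27 -0.1; -0.76 -0.55 -0.03 0 0 -0.27 -0.1; -0.74 -0.6 -0.04 0.01 0 -0.27 -0.1; -0.71 -0.62 -0.04 0 0 -0.27 -0.1; -0.67 -0.66 -0.03 0 0 -0.27 -0.1; -0.65 -0.69 -0.04 0 0 -0.27 -0.1; -0.61 -0.72 -0.04 0 0 -0.27 -0.1; -0.58 -0.75 -0.03 0 0 -0.27 -0.1"

```text
t: 8.43
ee_pos: [0.5121, -0.0472, 0.246]
orientation: [[-0.641, 0.767, -0.002], [0.767, 0.641, -0.001], [0.0, -0.002, -1.0]]
wrist_force: [0.5, 0.7, -0.1]
grip_width: 0.0425
```

arm_command --targets "-0.54 -0.77 -0.04 0 0 -0.27 -0.1; -0.5 -0.8 -0.04 0 0 -0.27 -0.1; -0.47 -0.82 -0.03 0 0 -0.27 -0.1; -0.42 -0.85 -0.04 0 0 -0.27 -0.1; -0.39 -0.86 -0.04 0 0 -0.27 -0.1; -0.35 -0.88 -0.03 0 0 -0.27 -0.1; -0.3 -0.89 -0.04 0 0 -0.27 -0.1; -0.26 -0.91 -0.03 0 0 -0.27 -0.1; -0.22 -0.92 -0.04 0.01 0 -0.27 -0.1; -0.17 -0.93 -0.04 0 0 -0.27 -0.1; -0.13 -0.94 -0.03 0 0 -0.27 -0.1; -0.09 -0.94 -0.04 0 0 -0.27 -0.1"

```text
t: 9.93
ee_pos: [0.4375, -0.3206, 0.2574]
orientation: [[-0.953, 0.304, -0.003], [0.304, 0.953, -0.002], [0.002, -0.003, -1.0]]
wrist_force: [0.7, 0.7, 0.3]
grip_width: 0.0426
```

arm_command --targets "0 0 0 0 0 0 -0.1; 0 0 0 0 0 0 -0.1"

```text
t: 10.18
ee_pos: [0.4379, -0.3193, 0.2573]
orientation: [[-0.952, 0.306, -0.003], [0.306, 0.952, -0.002], [0.002, -0.003, -1.0]]
wrist_force: [-0.1, 0.6, -0.4]
grip_width: 0.0423
```

```bash
python3 - <<'E'
from h import *
st()
c=get('wrist'); cv2.imwrite('pics/w3.png',c['pixels'][:,:,::-1])
c=get('side'); crop(c,220,80,420,240,'pics/s3.png')
E
```

```text
t 10.18 p [ 0.4379 -0.3193  0.2573] q [-0.054  0.18   0.649  1.871 -0.116  1.131  1.896] F [-0.1  0.6 -0.4] w 0.0423
[[-0.952, 0.306, -0.003], [0.306, 0.952, -0.002], [0.002, -0.003, -1.0]]
```

View pics/w3.png

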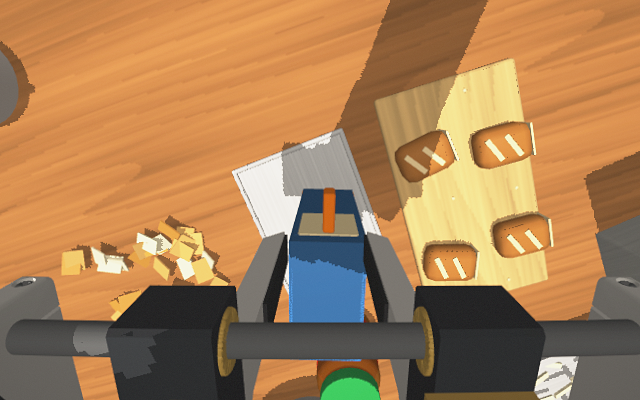

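View pics/s3.png

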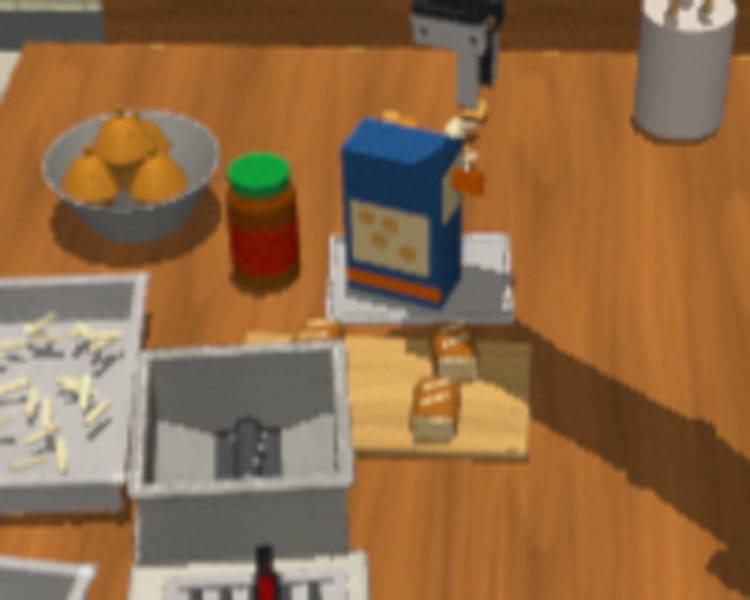

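```bash
python3 - <<'E'
from h import *
c=get('wrist'); P=cloud(c); im=c['pixels'].astype(int)
d=P[...,:2]-CO; cc,s=np.cos(CY),np.sin(CY); q=np.stack([cc*d[...,0]+s*d[...,1],-s*d[...,0]+cc*d[...,1],P[...,2]],-1)
m=np.zeros(im.shape[:2],bool); m[180:240,315:345]=True
o=m&(im[...,0]>150)&(im[...,2]<80)&(im[...,1]<130)
print('tab',o.sum(),np.round(np.nanpercentile(q[o],[3,50,97],axis=0),4))
m=np.zeros(im.shape[:2],bool); m[230:330,285:370]=True
b=m&(im[...,2]>im[...,0]+40)&(P[...,2]>.18)
print('top',b.sum(),np.round(np.nanpercentile(q[b],[3,50,97],axis=0),4))
E
```

```text
tab 490 [[-0.0901 -0.0034  0.1629]
 [-0.0743  0.001   0.1687]
 [-0.0574  0.0058  0.1701]]
top 6336 [[-0.0554 -0.0291  0.1843]
 [-0.022  -0.0006  0.1859]
 [ 0.0148  0.0279  0.1871]]
```

```bash
python3 - <<'E'
from h import *
plan([(cart(-.080,.001,.138),Ryz(YC),None)],-.1)
E
```

```text
-0.01 0.01 0.96 0 0 0 -0.1; -0.01 0.01 0.95 -0.01 0 0 -0.1; 0 0 0.96 0 -0.01 0 -0.1; -0.01 0.01 0.95 0 0 0 -0.1; -0.01 0.01 0.96 -0.01 0 0 -0.1

5 rows end [ 0.4392 -0.3186  0.138 ]
```

arm_command --targets "-0.01 0.01 0.96 0 0 0 -0.1; -0.01 0.01 0.95 -0.01 0 0 -0.1; 0 0 0.96 0 -0.01 0 -0.1; -0.01 0.01 0.95 0 0 0 -0.1; -0.01 0.01 0.96 -0.01 0 0 -0.1; 0 0 0 0 0 0 -0.1; 0 0 0 0 0 0 -1; 0 0 0 0 0 0 -1; 0 0 0 0 0 0 -1; 0 0 0 0 0 0 -1; 0 0 0 0 0 0 -1" --squeeze 12

```text
t: 11.7
ee_pos: [0.439, -0.3194, 0.1383]
orientation: [[-0.952, 0.306, 0.001], [0.306, 0.952, 0.001], [-0.0, 0.001, -1.0]]
wrist_force: [-0.3, 1.5, 4.7]
grip_width: 0.0102
```

```bash
python3 - <<'E'
from h import *
s=st()
# arc about hinge
h=cart(-.055,0,.112+.0); 
p0=s['ee_pos']; R0=s['orientation']
rot=lambda a: Rn.from_rotvec(-YC*a).as_matrix()   # sense check: z -> -XC ?
print(rot(.5)@np.array([0,0,1]), -XC)
sg=1 if (rot(.5)@np.array([0,0,1]))@(-XC)>0 else -1
w=[(h+rot(sg*a)@(p0-h),rot(sg*a)@R0,1) for a in np.arange(1,9)/8*.83]
plan(w,-1)
E
```

```text
t 11.7 p [ 0.439  -0.3194  0.1383] q [ 0.013  0.328  0.606  1.997 -0.24   0.887  2.007] F [-0.3  1.5  4.7] w 0.0102
[[-0.952, 0.306, 0.001], [0.306, 0.952, 0.001], [-0.0, 0.001, -1.0]]
[-0.45647515  0.14655814  0.87758256] [-0.95212939  0.3056953  -0.        ]
0.1 0 0.11 0 -0.59 0 -1; 0.11 0 0.11 0 -0.6 0 -1; 0.1 0 0.11 0 -0.59 0 -1; 0.1 0 0.1 0 -0.6 0 -1; 0.11 0 0.11 0 -0.59 0 -1; 0.1 0 0.11 0 -0.6 0 -1; 0.11 0 0.11 0 -0.59 0 -1; 0.1 0 0.11 0 -0.6 0 -1

8 rows end [ 0.4282 -0.3159  0.1114]
```

arm_command --targets "0.1 0 0.11 0 -0.59 0 -1; 0.11 0 0.11 0 -0.6 0 -1; 0.1 0 0.11 0 -0.59 0 -1; 0 0 0 0 0 0 -1" --squeeze 5

```text
t: 12.2
ee_pos: [0.4308, -0.3168, 0.1288]
orientation: [[-0.906, 0.307, 0.291], [0.293, 0.952, -0.092], [-0.305, 0.002, -0.952]]
wrist_force: [-1.9, -0.9, 1.4]
grip_width: 0.0105
```

```bash
python3 - <<'E'
from h import *
st()
E
sed -i 's/for sg in itertools.product(\[1,-1\],repeat=4)/for sg in [(-1,-1,-1,-1)]/' fit.py; python3 fit.py
```

```text
t 12.2 p [ 0.4308 -0.3168  0.1288] q [ 0.067  0.159  0.554  2.249 -0.377  0.486  2.171] F [-1.9 -0.9  1.4] w 0.0105
[[-0.906, 0.307, 0.291], [0.293, 0.952, -0.092], [-0.305, 0.002, -0.952]]
(-1, -1, -1, -1) 0.0001163 [-0.088  1.484  0.284  0.527  0.492  0.351 -0.009 -0.014 -0.021]
```

```bash
python3 - <<'E'
from h import *
s=st(); h=cart(-.055,0,.112)
R0=s['orientation']; G=s['ee_pos']-.0188*R0[:,2]
v=G-h; print('radius',np.linalg.norm(v[[0,1,2]]),'ang from vert',np.arctan2(v@-XC,v[2])-np.arctan2(24,45), v@-XC,v[2])
rot=lambda a: Rn.from_rotvec(-YC*a).as_matrix()
w=[(h+rot(a)@v+.0188*R0[:,2],R0,1) for a in np.arange(1,7)/6*.54]
plan(w,-1)
E
```

```text
t 12.2 p [ 0.4308 -0.3168  0.1288] q [ 0.067  0.159  0.554  2.249 -0.377  0.486  2.171] F [-1.9 -0.9  1.4] w 0.0105
[[-0.906, 0.307, 0.291], [0.293, 0.952, -0.092], [-0.305, 0.002, -0.952]]
radius 0.05243303536808262 ang from vert 0.35639565467707296 0.039265381248125966 0.03474829531640487
0.16 0 0.1 0 0 0 -1; 0.15 0 0.12 0 0 0 -1; 0.13 0 0.13 0 0 0 -1; 0.13 0 0.14 0 0 0 -1; 0.11 0 0.16 0 0 0 -1; 0.09 0 0.16 0 0 0 -1

6 rows end [ 0.4192 -0.3131  0.1037]
```

arm_command --targets "0.16 0 0.1 0 0 0 -1; 0.15 0 0.12 0 0 0 -1; 0.13 0 0.13 0 0 0 -1; 0.13 0 0.14 0 0 0 -1; 0.11 0 0.16 0 0 0 -1; 0.09 0 0.16 0 0 0 -1; 0 0 0 0 0 0 -1; 0 0 0 0 0 0 -1"

```text
t: 13.2
ee_pos: [0.4208, -0.3134, 0.1038]
orientation: [[-0.907, 0.306, 0.291], [0.291, 0.952, -0.093], [-0.305, 0.001, -0.952]]
wrist_force: [0.9, -0.0, -2.3]
grip_width: 0.0101
```

```bash
python3 - <<'E'
from h import *
s=st(); h=cart(-.055,0,.112)
R0=s['orientation']; G=s['ee_pos']-.0188*R0[:,2]; v=G-h
print(np.linalg.norm(v), np.arctan2(v@-XC,v[2])-np.arctan2(24,45))
c=get('wrist'); cv2.imwrite('pics/w4.png',c['pixels'][:,:,::-1])
c=get('side'); crop(c,290,90,410,190,'pics/s4.png')
E
```

```text
t 13.2 p [ 0.4208 -0.3134  0.1038] q [ 0.111  0.191  0.516  2.288 -0.457  0.426  2.258] F [ 0.9 -0.  -2.3] w 0.0101
[[-0.907, 0.306, 0.291], [0.291, 0.952, -0.093], [-0.305, 0.001, -0.952]]
0.050711855640892554 0.888195842282052
```

View pics/w4.png

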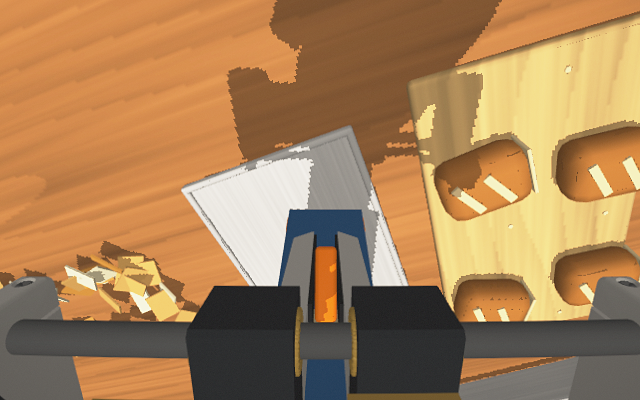

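View pics/s4.png

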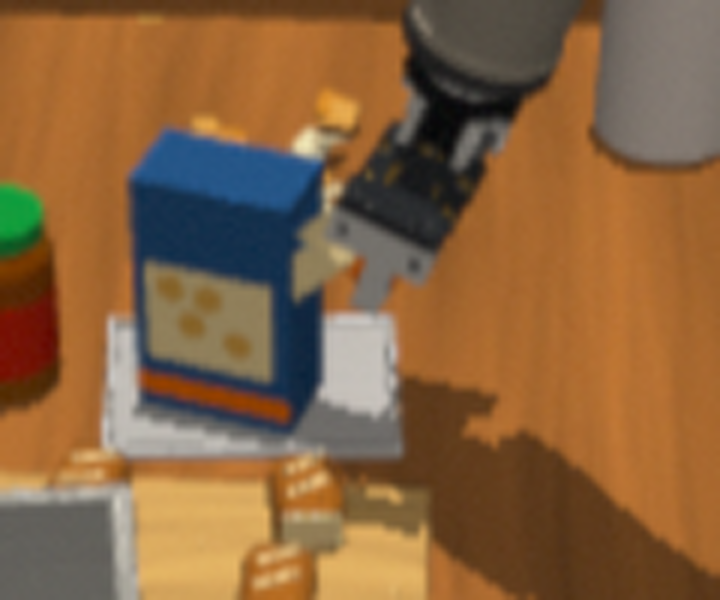

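arm_command --targets "0 0 0 0 0 0 -0.5; 0 0 0 0 0 0 -0.5; 0 0 -0.6 0 0 0 -0.5; 0 0 -0.8 0 0 0 -0.5; 0 0 -0.9 0 0 0 -0.5; 0 0 -0.9 0 0 0 -0.5; 0 0 0 0 0 0 -0.5"

```text
t: 14.18
ee_pos: [0.3982, -0.3063, 0.1815]
orientation: [[-0.906, 0.306, 0.294], [0.291, 0.952, -0.093], [-0.309, 0.001, -0.951]]
wrist_force: [-0.1, 0.2, -0.0]
grip_width: 0.0233
```

```bash
python3 - <<'E'
from h import *
s=st()
plan([(cart(-.02,0,.27),Ryz(YC),None),(cart(0,0,.235),Ryz(YC),None)],1)
c=get('side'); crop(c,290,90,410,190,'pics/s5.png')
E
```

```text
t 14.18 p [ 0.3982 -0.3063  0.1815] q [-0.009 -0.016  0.607  2.261 -0.142  0.598  1.965] F [-0.1  0.2 -0. ] w 0.0233
[[-0.906, 0.306, 0.294], [0.291, 0.952, -0.093], [-0.309, 0.001, -0.951]]
-0.83 0 -0.35 0 0.3 0 1; -0.82 0 -0.39 0 0.3 0 1; -0.79 0 -0.44 0 0.3 0 1; -0.77 0 -0.47 0 0.3 0 1; -0.74 0 -0.52 0.01 0.3 0 1; -0.72 -0.01 -0.55 0 0.3 0 1; -0.4 0 0.7 0 0 0 1; -0.4 0 0.7 0 0 0 1

8 rows end [ 0.515  -0.3441  0.2349]
```

View pics/s5.png

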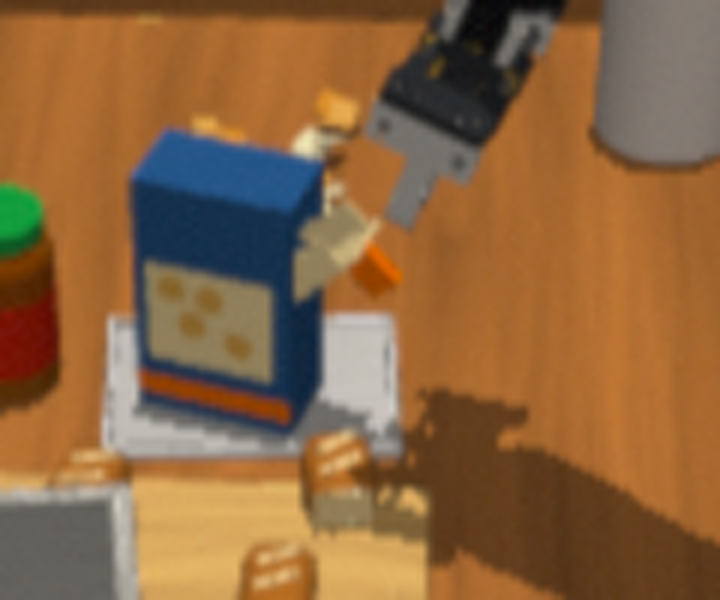

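arm_command --targets "-0.83 0 -0.35 0 0.3 0 1; -0.82 0 -0.39 0 0.3 0 1; -0.79 0 -0.44 0 0.3 0 1; -0.77 0 -0.47 0 0.3 0 1; -0.74 0 -0.52 0 0.3 0 1; -0.72 0 -0.55 0 0.3 0 1; -0.4 0 0.7 0 0 0 1; -0.4 0 0.7 0 0 0 1; 0 0 0 0 0 0 1; 0 0 0 0 0 0 1"

```text
t: 15.48
ee_pos: [0.514, -0.3438, 0.233]
orientation: [[-0.952, 0.306, -0.003], [0.306, 0.952, 0.002], [0.004, 0.001, -1.0]]
wrist_force: [-0.4, -0.3, -0.4]
grip_width: 0.0943
```

```bash
python3 - <<'E'
from h import *
s=st()
plan([(cart(0,0,.105),Ryz(YC),None)],1)
c=get('wrist'); cv2.imwrite('pics/w6.png',c['pixels'][:,:,::-1])
P=cloud(c); im=c['pixels'].astype(int)
m=(im[...,2]>im[...,0]+40)&(abs(P[...,2]-.186)<.006)
q=P[m][:,:2]; r=cv2.minAreaRect(q.astype(np.float32)); print(m.sum(),r)
E
python3 fit.py
```

```text
t 15.47 p [ 0.514  -0.3438  0.233 ] q [ 0.026  0.352  0.595  1.731 -0.215  1.128  1.945] F [-0.4 -0.3 -0.4] w 0.0943
[[-0.952, 0.306, -0.003], [0.306, 0.952, 0.002], [0.004, 0.001, -1.0]]
-0.01 0 0.85 0 0 0 1; -0.01 0 0.86 0 -0.01 0 1; -0.01 0 0.85 0 0 0 1; -0.01 0 0.85 0 0 0 1; 0 0 0.86 0 -0.01 0 1; -0.01 0 0.85 0 0 0 1

6 rows end [ 0.515  -0.3441  0.105 ]
13607 ((0.5116490125656128, -0.34443217515945435), (0.061623308807611465, 0.11082609742879868), 71.96549224853516)
(-1, -1, -1, -1) 0.0003253 [-0.08   1.492  0.279  0.54   0.496  0.36  -0.02  -0.015 -0.024]
```

View pics/w6.png

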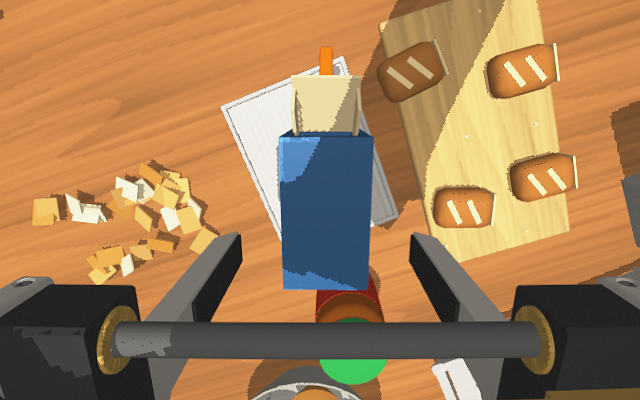

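```bash
sed -i 's/^CO=.*; CY=.*/CO=np.array([.512,-.3445]); CY=np.radians(-18.0)/' h.py; cat > fit2.py <<'E'
from fit import *
sg=(-1,)*4
def model(x,q):
    q=np.array(q)+np.r_[0,x[9:14],0]
    return fk(q,sg,x[:2],x[2:9])
def fitm():
    D=[eval(l) for l in open('log.txt')]
    def f(x):
        r=[]
        for q,p,R in D:
            pp,RR=model(x,q); r+=list(pp-p)+list(.3*(RR-np.array(R)).ravel())
        return np.r_[r,.002*x[6:9],.002*x[9:]]
    s=least_squares(f,[-.09,1.48,.28,.53,.5,.35,0,0,0]+[0]*5); return s.x,f(s.x)
if __name__=='__main__':
    x,r=fitm(); print(np.round(x,3)); print(np.abs(r).max(), (r**2).sum())
    D=[eval(l) for l in open('log.txt')]
    for q,p,R in D: pp,RR=model(x,q); print(np.round((pp-p)*1000,1),np.round(Rn.from_matrix(RR.T@np.array(R)).magnitude(),4))
E
python3 fit2.py
```

```text
[-0.046  1.483  0.267  0.531  0.491  0.344 -0.016  0.016 -0.027  0.006
  0.05  -0.071 -0.014  0.077]
0.004011151381171363 0.00024245918813221322
[-2.8  4.   2.7] 0.0134
[-0.5 -2.6  1.5] 0.0064
[-0.3  0.2  0. ] 0.0044
[-0.4  1.9 -2.4] 0.0092
[ 1.8 -1.  -2.6] 0.0065
[-0.3 -0.4  0.4] 0.0086
[-0.3 -0.4  0.4] 0.0086
[ 1.3 -0.  -0. ] 0.0102
[-0.   3.2  0.4] 0.0149
[-2.5 -2.2 -0.4] 0.0056
```

```bash
python3 - <<'E'
from h import *
plan([(cart(0,0,.105),Ryz(YC),None)],1)
E
```

```text
0.01 -0.01 0.86 0 0 0 1; 0.01 -0.01 0.85 0 -0.01 0.01 1; 0.01 -0.01 0.86 0 0 0 1; 0.01 -0.01 0.86 0 0 0 1; 0.02 -0.01 0.85 0 0 0 1; 0.01 0 0.86 0 -0.01 0.01 1

6 rows end [ 0.512  -0.3444  0.105 ]
```

```bash
cat > ik.py <<'E'
from fit2 import *
LO=np.array([-2.85,-.5,-1.23,.21,-1.02,.16,-2.73]); HI=np.array([2.85,2.14,1.37,2.46,4.16,2.05,2.73])
X,_=fitm()
def ikstep(q,p,R,w=.003):
    def f(qq):
        pp,RR=model(X,qq); return np.r_[(pp-p)*5,Rn.from_matrix(RR.T@R).as_rotvec(),w*(qq-q),w*(qq-(LO+HI)/2)]
    s=least_squares(f,np.clip(q,LO+.01,HI-.01),bounds=(LO,HI)); pp,RR=model(X,s.x)
    return s.x,np.linalg.norm(pp-p),Rn.from_matrix(RR.T@R).magnitude()
def carton_pose(az,tip,popen):
    """h azimuth, tip angle, world pos of opening centre -> TCP pos,R"""
    h=np.array([np.cos(az),np.sin(az),0]); up=np.array([0,0,1.])
    zc=np.cos(tip)*up+np.sin(tip)*h; mx=np.cos(tip)*h-np.sin(tip)*up; xc=-mx; yc=np.cross(zc,xc)
    C=popen-(-.055*xc+.045*zc)          # carton centre
    Rt=np.stack([np.cross(yc,-zc),yc,-zc],1)
    tcp=C+zc*(.105-.096)
    return tcp,Rt,C
E
cat > pp.py <<'E'
from ik import *
s=status.read_state(); q0=s['qpos']
az0=CY+np.pi
for azd in [30,60,80,97,115,140,160,200,240,270]:
    az=np.radians(azd); q=q0.copy(); out=[]; bad=0
    p1,R1,_=carton_pose(az0,0,np.array([*cart(-.055,0),.141]))
    seq=[carton_pose(az0,0,np.array([*cart(-.055,0),z]))[:2] for z in (.141,.25,.38)]
    o0=np.array([*cart(-.055,0),.38]); h=np.array([np.cos(az),np.sin(az),0])
    o1=np.array([*mill(0,0),.38])
    for k in np.linspace(0,1,11)[1:]:
        seq.append(carton_pose(az0+(az-az0)*k,0,o0+(o1-o0)*k)[:2])
    for t in np.radians(np.arange(10,126,10)):
        z=.38-min(1,t/1.4)*.11
        seq.append(carton_pose(az,t,np.array([*o1[:2],z]))[:2])
    for p,R in seq:
        q,e,r=ikstep(q,p,R); out.append((e,r))
    o=np.array(out); print(azd,'errmm',np.round(o[:,0]*1000).astype(int).tolist(),'rot',np.round(o[:,1],2).max(),'q',np.round(q,2),'margin',np.round(np.minimum(q-LO,HI-q).min(),2))
E
python3 pp.py
```

```text
30 errmm [0, 0, 0, 0, 0, 0, 0, 0, 0, 0, 0, 0, 0, 0, 0, 0, 0, 2, 12, 20, 25, 28, 26, 22, 16] rot 0.31 q [-0.95  1.68  1.37  1.21  0.6   2.05  0.23] margin 0.0
60 errmm [0, 0, 0, 0, 0, 0, 0, 0, 0, 0, 0, 0, 0, 0, 0, 0, 0, 0, 0, 0, 0, 0, 0, 0, 0] rot 0.0 q [-0.98  1.38  0.96  1.25  0.8   2.05 -0.3 ] margin 0.0
80 errmm [0, 0, 0, 0, 0, 0, 0, 0, 0, 0, 0, 0, 0, 0, 0, 0, 0, 0, 0, 0, 0, 0, 0, 0, 0] rot 0.0 q [-0.9   1.09  0.47  1.46  1.16  2.05 -0.69] margin 0.0
97 errmm [0, 0, 0, 0, 0, 0, 0, 0, 0, 0, 0, 0, 0, 0, 0, 0, 0, 0, 0, 0, 0, 0, 0, 0, 0] rot 0.0 q [-0.8   0.95  0.17  1.67  1.42  2.05 -0.92] margin 0.0
115 errmm [0, 0, 0, 0, 0, 0, 0, 0, 0, 0, 0, 0, 0, 0, 0, 0, 0, 0, 0, 0, 0, 0, 0, 0, 0] rot 0.0 q [-0.73  0.85  0.02  1.89  1.64  2.   -1.11] margin 0.05
140 errmm [0, 0, 0, 0, 0, 0, 0, 0, 0, 0, 0, 0, 0, 0, 0, 0, 0, 0, 0, 0, 0, 0, 0, 0, 0] rot 0.0 q [-0.61  0.76 -0.12  2.18  2.    1.97 -1.34] margin 0.08
160 errmm [0, 0, 0, 0, 0, 0, 0, 0, 0, 0, 0, 0, 0, 0, 0, 0, 0, 0, 0, 0, 0, 0, 0, 0, 0] rot 0.0 q [-0.41  0.72 -0.21  2.37  2.42  2.01 -1.48] margin 0.04
200 errmm [0, 0, 0, 0, 0, 0, 0, 0, 0, 0, 0, 0, 0, 0, 0, 0, 0, 0, 6, 15, 24, 34, 42, 50, 58] rot 1.0 q [-1.36 -0.5   1.14  2.26 -0.79  0.16  2.73] margin 0.0
240 errmm [0, 0, 0, 0, 0, 0, 0, 0, 0, 0, 0, 0, 0, 0, 0, 0, 0, 8, 17, 24, 30, 35, 40, 45, 50] rot 1.05 q [ 1.18  0.88 -1.23  1.82 -0.73  1.03  2.73] margin 0.0
270 errmm [0, 0, 0, 0, 0, 0, 0, 0, 0, 0, 0, 0, 0, 0, 0, 6, 11, 15, 19, 22, 25, 28, 31, 35, 39] rot 0.82 q [ 1.    1.24 -1.23  1.57 -0.64  1.42  2.73] margin 0.0
```

arm_command --targets "0.01 -0.01 0.86 0 0 0 1; 0.01 -0.01 0.85 0 0 0 1; 0.01 -0.01 0.86 0 0 0 1; 0.01 -0.01 0.86 0 0 0 1; 0.02 -0.01 0.85 0 0 0 1; 0.01 0 0.86 0 0 0 1; 0 0 0 0 0 0 0.2; 0 0 0 0 0 0 0.2; 0 0 0 0 0 0 0.2; 0 0 0 0 0 0 0.2" --squeeze 45

```text
t: 16.77
ee_pos: [0.5127, -0.3444, 0.1055]
orientation: [[-0.952, 0.306, -0.002], [0.306, 0.952, 0.001], [0.002, 0.001, -1.0]]
wrist_force: [-1.3, 1.7, 6.7]
grip_width: 0.0621
```

```bash
python3 - <<'E'
from h import *
s=st()
c=get('wrist'); cv2.imwrite('pics/w7.png',c['pixels'][:,:,::-1])
E
```

```text
t 16.77 p [ 0.5127 -0.3444  0.1055] q [ 0.084  0.487  0.534  1.85  -0.312  0.89   2.026] F [-1.3  1.7  6.7] w 0.0621
[[-0.952, 0.306, -0.002], [0.306, 0.952, 0.001], [0.002, 0.001, -1.0]]
```

View pics/w7.png

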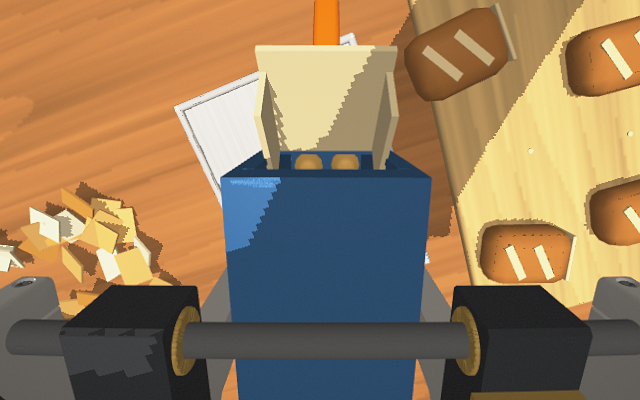

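```bash
cat > pour.py <<'E'
from ik import *
az0=CY+np.pi; az=np.radians(115)
o0=np.array([*cart(-.055,0),.38]); o1=np.array([*mill(0,0),.38])
def cp(a,t,o,n=1): p,R,_=carton_pose(a,t,o); return (p,R,n)
if __name__=='__main__':
    lift=[cp(az0,0,o0,11)]
    mv=[cp(az0+(az-az0)*k/20,0,o0+(o1-o0)*k/20) for k in range(1,21)]
    tips=np.radians(np.r_[np.linspace(6,84,12)])
    tp=[cp(az,t,np.array([*o1[:2],.38-.115*min(1,t/np.radians(80))])) for t in tips]
    plan(lift+mv+tp,-1)
E
python3 pour.py
```

```text
0 0 -0.87 0 0 0 -1; 0.01 0 -0.86 0 0 0 -1; 0 0 -0.87 0 0 0.01 -1; 0.01 0 -0.87 0 0 0 -1; 0 0 -0.87 0 -0.01 0 -1; 0 0 -0.86 0 0 0 -1; 0.01 0 -0.87 0 0 0 -1; 0 -0.01 -0.87 0 0 0 -1; 0 0 -0.86 0 0 0.01 -1; 0 0 -0.87 0 0 0 -1; 0.01 0 -0.87 0 0 0 -1; -0.06 0.8 0 0 0 0.24 -1

-0.02 0.79 0 0 0 0.23 -1; 0.02 0.8 0 0 0 0.24 -1; 0.05 0.8 0 0 0 0.23 -1; 0.09 0.79 0 0 0 0.24 -1; 0.13 0.79 0 0 0 0.23 -1; 0.16 0.78 0 0 0 0.24 -1; 0.19 0.77 0.01 0 0 0.23 -1; 0.24 0.77 0 0 0 0.24 -1; 0.27 0.76 0 0 0 0.23 -1; 0.3 0.74 0 0 0 0.24 -1; 0.33 0.73 0 0 0 0.23 -1; 0.37 0.72 0 0 0 0.24 -1

0.41 0.7 0 0 0 0.23 -1; 0.43 0.69 0 0 0 0.24 -1; 0.47 0.66 0 0 0 0.23 -1; 0.49 0.65 0 0 0 0.24 -1; 0.53 0.62 0 0 0 0.23 -1; 0.55 0.61 0 0 0 0.24 -1; 0.59 0.58 0 0 0 0.23 -1; -0.14 0 0.11 0 -0.6 0 -1; -0.12 0 0.12 0 -0.71 0 -1; -0.07 0 0.12 0 -0.71 0 -1; -0.02 0 0.1 0 -0.71 0 -1; 0.02 0 0.08 0 -0.71 0 -1

0.07 0 0.05 0 -0.71 0 -1; 0.11 0 0.02 0 -0.71 0 -1; 0.15 0 -0.01 0 -0.71 0 -1; 0.17 0 -0.05 0 -0.71 0 -1; 0.2 0 -0.1 0 -0.71 0 -1; 0.22 0 -0.14 0 -0.7 0 -1; 0.02 0 -0.25 0 -0.71 0 -1

43 rows end [0.6416 0.047  0.3159]
```

arm_command --targets "0 0 -0.5 0 0 0 -1; 0.01 0 -0.86 0 0 0 -1; 0 0 -0.87 0 0 0.01 -1; 0.01 0 -0.87 0 0 0 -1; 0 0 -0.87 0 -0.01 0 -1; 0 0 -0.86 0 0 0 -1; 0.01 0 -0.87 0 0 0 -1; 0 -0.01 -0.87 0 0 0 -1; 0 0 -0.86 0 0 0.01 -1; 0 0 -0.87 0 0 0 -1; 0.01 0 -0.87 0 0 0 -1; 0 0 -0.37 0 0 0 -1" --squeeze 45

```text
t: 18.32
ee_pos: [0.5116, -0.3447, 0.3447]
orientation: [[-0.951, 0.309, -0.0], [0.309, 0.951, 0.0], [0.0, 0.0, -1.0]]
wrist_force: [-0.1, -0.1, -3.1]
grip_width: 0.0616
```

arm_command --targets "-0.06 0.4 0 0 0 0.12 -1; -0.03 0.8 0 0 0 0.24 -1; 0.02 0.8 0 0 0 0.24 -1; 0.05 0.8 0 0 0 0.23 -1; 0.09 0.79 0 0 0 0.24 -1; 0.13 0.79 0 0 0 0.23 -1; 0.16 0.78 0 0 0 0.24 -1; 0.19 0.77 0.01 0 0 0.23 -1; 0.24 0.77 0 0 0 0.24 -1; 0.27 0.76 0 0 0 0.23 -1; 0.3 0.74 0 0 0 0.24 -1; 0.33 0.73 0 0 0 0.23 -1"

```text
t: 19.82
ee_pos: [0.5892, -0.1273, 0.3427]
orientation: [[-0.705, 0.709, -0.002], [0.709, 0.705, 0.001], [0.002, -0.001, -1.0]]
wrist_force: [0.0, -0.6, -3.0]
grip_width: 0.0619
```

```bash
python3 - <<'E'
from pour import *
s=st()
mv=[cp(az0+(az-az0)*k/20,0,o0+(o1-o0)*k/20) for k in range(12,21)]
tips=np.radians(np.r_[np.linspace(6,84,12)])
tp=[cp(az,t,np.array([*o1[:2],.38-.115*min(1,t/np.radians(80))])) for t in tips]
plan(mv+tp,-1)
c=get('top'); crop(c,200,80,480,290,'pics/t7.png')
E
```

```text
t 19.82 p [ 0.5892 -0.1273  0.3427] q [-0.375  0.239  0.596  1.618 -0.138  1.329  1.024] F [ 0.  -0.6 -3. ] w 0.0619
[[-0.705, 0.709, -0.002], [0.709, 0.705, 0.001], [0.002, -0.001, -1.0]]
0.01 0.41 -0.05 0 -0.01 0.1 -1; 0.37 0.72 0 0 0 0.24 -1; 0.4 0.7 0 0 0 0.23 -1; 0.43 0.68 0 0 0 0.24 -1; 0.47 0.67 0 0 0 0.23 -1; 0.49 0.64 0 0 0 0.24 -1; 0.53 0.63 0 0 0 0.23 -1; 0.55 0.6 0 0 0 0.24 -1; 0.59 0.58 0 0 0 0.23 -1; -0.14 0 0.1 0 -0.6 0 -1; -0.12 0 0.13 0 -0.71 0 -1; -0.07 0 0.11 0 -0.71 0 -1

-0.02 0 0.1 0 -0.71 0 -1; 0.03 0 0.08 0 -0.71 0 -1; 0.07 0 0.05 0 -0.71 0 -1; 0.11 0 0.03 0 -0.71 0 -1; 0.14 0 -0.01 0 -0.7 0 -1; 0.18 0 -0.06 0 -0.71 0 -1; 0.2 0 -0.09 0 -0.71 0 -1; 0.22 0 -0.14 0 -0.71 0 -1; 0.01 0 -0.25 0 -0.71 0 -1

21 rows end [0.6414 0.0469 0.316 ]
```

View pics/t7.png

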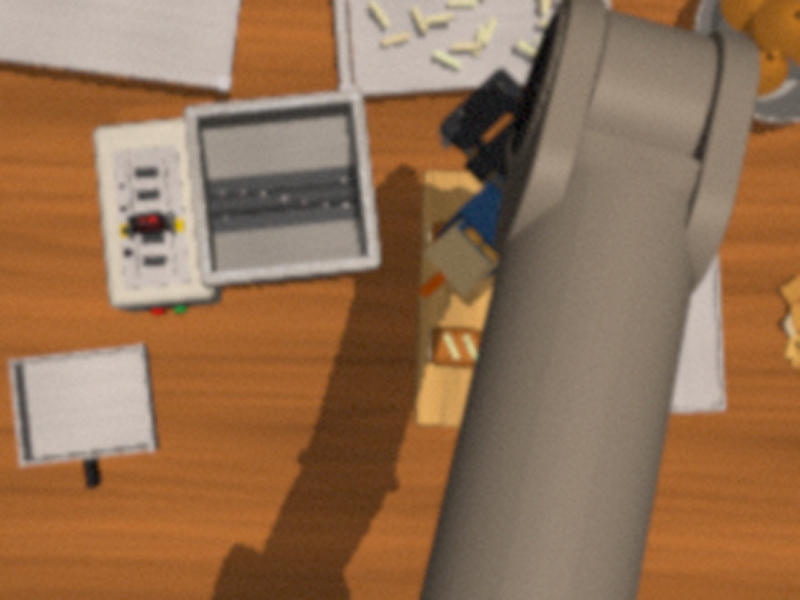

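arm_command --targets "0.01 0.41 -0.05 0 -0.01 0.1 -1; 0.37 0.72 0 0 0 0.24 -1; 0.4 0.7 0 0 0 0.23 -1; 0.43 0.68 0 0 0 0.24 -1; 0.47 0.67 0 0 0 0.23 -1; 0.49 0.64 0 0 0 0.24 -1; 0.53 0.63 0 0 0 0.23 -1; 0.55 0.6 0 0 0 0.24 -1; 0.59 0.58 0 0 0 0.23 -1; -0.14 0 0.1 0 -0.6 0 -1; -0.12 0 0.13 0 -0.71 0 -1; -0.07 0 0.11 0 -0.71 0 -1"

```text
t: 21.38
ee_pos: [0.6514, 0.0251, 0.3369]
orientation: [[-0.396, 0.906, 0.148], [0.849, 0.423, -0.316], [-0.349, 0.001, -0.937]]
wrist_force: [0.4, 0.2, -3.0]
grip_width: 0.0616
```

arm_command --targets "-0.02 0 0.1 0 -0.71 0 -1; 0.03 0 0.08 0 -0.71 0 -1; 0.07 0 0.05 0 -0.71 0 -1; 0.11 0 0.03 0 -0.71 0 -1; 0.14 0 -0.01 0 -0.7 0 -1; 0.18 0 -0.06 0 -0.71 0 -1; 0.2 0 -0.09 0 -0.71 0 -1; 0 0 0 0 0 0 -1"

```text
t: 22.38
ee_pos: [0.6459, 0.0378, 0.3172]
orientation: [[-0.15, 0.905, 0.399], [0.309, 0.426, -0.85], [-0.939, -0.004, -0.344]]
wrist_force: [0.5, -0.7, -2.0]
grip_width: 0.0621
```

```bash
python3 - <<'E'
from pour import *
s=st()
a=np.arange(84,124,3.5)
plan([cp(az,np.radians(t),np.array([*o1[:2],.265])) for t in [75.5,*a]],-1)
c=get('side'); crop(c,200,100,400,260,'pics/s8.png')
c=get('top'); crop(c,200,80,480,290,'pics/t8.png')
E
```

```text
t 22.38 p [0.6459 0.0378 0.3172] q [-1.272  0.58   0.758  1.899  0.895  1.207 -0.635] F [ 0.5 -0.7 -2. ] w 0.0621
[[-0.15, 0.905, 0.399], [0.309, 0.426, -0.85], [-0.939, -0.004, -0.344]]
0.34 0 0 0.02 -0.56 0.03 -1; -0.19 0 -0.34 0 -0.85 0 -1; -0.08 0 -0.14 0 -0.35 0 -1; -0.09 0 -0.14 0 -0.35 0 -1; -0.08 0 -0.13 0 -0.35 0 -1; -0.09 0 -0.14 0 -0.35 0 -1; -0.08 0 -0.14 0 -0.35 0 -1; -0.08 0 -0.13 0 -0.35 0 -1; -0.09 0 -0.14 0 -0.35 0 -1; -0.08 0 -0.14 0 -0.35 0 -1; -0.08 0 -0.14 0 -0.35 0 -1; -0.09 0 -0.13 0 -0.35 0 -1

-0.08 0 -0.14 0 -0.35 0 -1

13 rows end [0.6244 0.0838 0.3307]
```

View pics/s8.png

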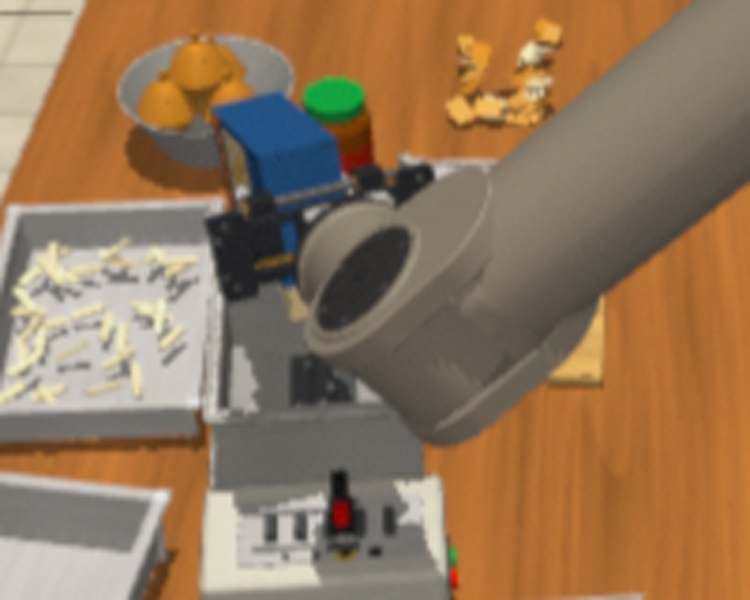

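View pics/t8.png

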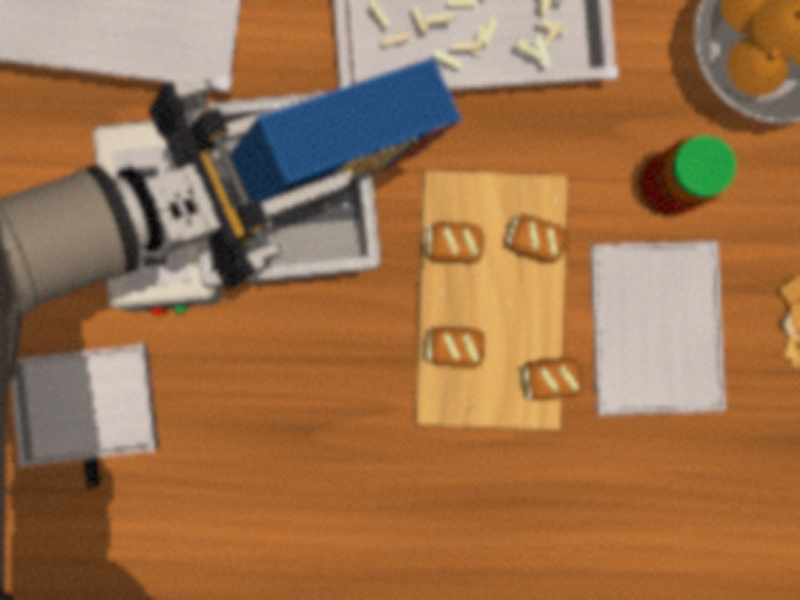

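```bash
python3 - <<'E'
from pour import *
a=np.arange(83,118,3.5)
plan([cp(az,np.radians(t),np.array([*o1[:2],.28])) for t in [76.5,*a]],-1)
q=status.read_state()['qpos']
for t in [80,100,110,115,120]:
    p,R,_=cp(az,np.radians(t),np.array([*o1[:2],.28])); q,e,r=ikstep(q,p,R); 
    print(t,np.round(e*1000,1),np.round(r,3),np.round(q,2))
E
```

```text
-0.13 0.01 -0.3 0 -0.68 0 -1; -0.15 0 -0.26 0 -0.65 0 -1; -0.08 0 -0.14 0 -0.35 0 -1; -0.08 0 -0.14 0 -0.35 0 -1; -0.09 0 -0.13 0 -0.35 0 -1; -0.08 0 -0.14 0 -0.35 0 -1; -0.09 0 -0.14 0 -0.35 0 -1; -0.08 0 -0.13 0 -0.35 0 -1; -0.08 0 -0.14 0 -0.35 0 -1; -0.09 0 -0.14 0 -0.35 0 -1; -0.08 0 -0.14 0 -0.35 0 -1

11 rows end [0.6281 0.0756 0.3449]
80 0.0 0.0 [-0.98  0.54  0.32  1.88  1.17  1.45 -0.83]
100 0.0 0.0 [-0.89  0.71  0.16  1.89  1.36  1.75 -1.02]
110 0.0 0.0 [-0.85  0.81  0.11  1.89  1.44  1.91 -1.1 ]
115 0.0 0.0 [-0.82  0.86  0.09  1.89  1.48  1.99 -1.13]
120 0.0 0.0 [-0.82  0.91  0.1   1.88  1.5   2.05 -1.16]
```

arm_command --targets "-0.13 0.01 -0.3 0 -0.68 0 -1; -0.15 0 -0.26 0 -0.65 0 -1; -0.08 0 -0.14 0 -0.35 0 -1; -0.08 0 -0.14 0 -0.35 0 -1; -0.09 0 -0.13 0 -0.35 0 -1; -0.08 0 -0.14 0 -0.35 0 -1; -0.09 0 -0.14 0 -0.35 0 -1; -0.08 0 -0.13 0 -0.35 0 -1; -0.08 0 -0.14 0 -0.35 0 -1; -0.09 0 -0.14 0 -0.35 0 -1; -0.08 0 -0.14 0 -0.35 0 -1; 0 0 0 0 0 0 -1"

```text
t: 23.98
ee_pos: [0.6283, 0.0752, 0.3446]
orientation: [[0.175, 0.907, 0.384], [-0.375, 0.422, -0.825], [-0.91, 0.001, 0.414]]
wrist_force: [-0.4, -0.8, -3.0]
grip_width: 0.0618
```

arm_command --targets "0 0 0 0 0 0 -1; 0 0 0 0 0 0 -1; 0 0 0 0 0 0 -1; 0 0 0 0 0 0 -1; 0 0 0 0 0 0 -1; 0 0 0 0 0 0 -1"

```text
t: 24.72
ee_pos: [0.6277, 0.0761, 0.3444]
orientation: [[0.176, 0.906, 0.386], [-0.377, 0.424, -0.823], [-0.909, -0.0, 0.416]]
wrist_force: [0.0, -0.1, -2.8]
grip_width: 0.0621
```

```bash
python3 - <<'E'
from pour import *
s=st()
print(np.degrees(np.arccos(-s['orientation'][2,2])))
c=get('side'); crop(c,200,100,400,260,'pics/s9.png')
c=get('top'); crop(c,200,80,480,290,'pics/t9.png')
E
```

```text
t 24.73 p [0.6277 0.0761 0.3444] q [-1.355  1.124  0.83   1.919  1.088  1.462 -1.008] F [ 0.  -0.1 -2.8] w 0.0621
[[0.176, 0.906, 0.386], [-0.377, 0.424, -0.823], [-0.909, -0.0, 0.416]]
114.61024996773688
```

View pics/s9.png

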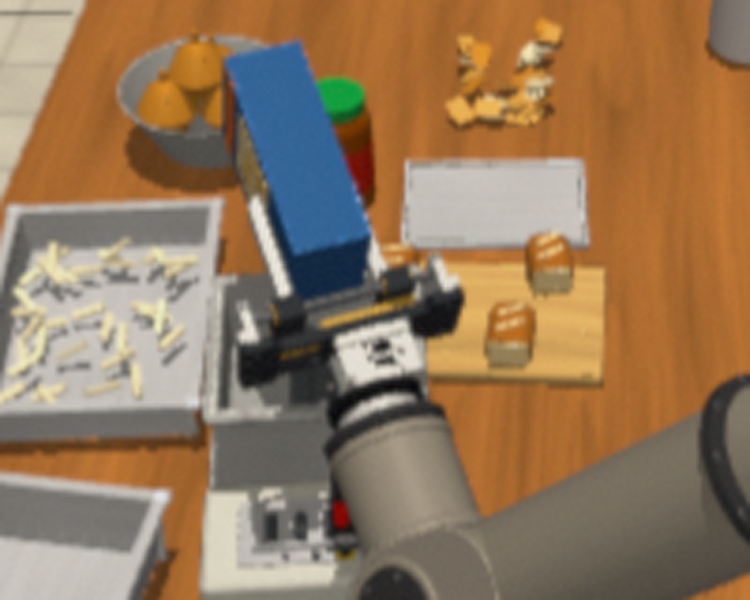

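View pics/t9.png

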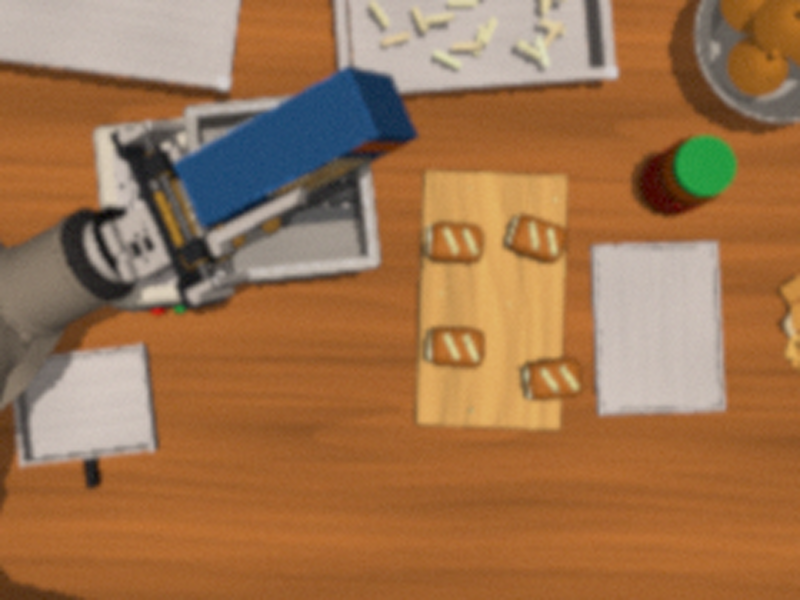

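```bash
python3 - <<'E'
from pour import *
plan([cp(az,np.radians(t),np.array([*o1[:2],.285])) for t in [118,121,124,127]],-1)
E
```

```text
-0.27 0.01 -0.02 0.01 -0.34 0 -1; -0.08 0 -0.11 0 -0.3 0 -1; -0.07 0 -0.12 0 -0.3 0 -1; -0.07 0 -0.12 0 -0.3 0 -1

4 rows end [0.6222 0.0885 0.3506]
```

arm_command --targets "-0.27 0.01 -0.02 0.01 -0.34 0 -1; -0.08 0 -0.11 0 -0.3 0 -1; -0.07 0 -0.12 0 -0.3 0 -1; -0.07 0 -0.12 0 -0.3 0 -1; 0 0 0 0 0 0 -1; 0 0 0 0 0 0 -1; 0 0 0 0 0 0 -1; 0 0 0 0 0 0 -1"

```text
t: 25.82
ee_pos: [0.6222, 0.0885, 0.3509]
orientation: [[0.255, 0.906, 0.337], [-0.545, 0.423, -0.724], [-0.799, 0.001, 0.601]]
wrist_force: [-0.4, 0.7, -2.7]
grip_width: 0.0619
```

```bash
python3 - <<'E'
from pour import *
for i in range(4):
    s=status.read_state(); camera('top'); print(np.round(s['wrist_force'],2))
c=get('wrist'); cv2.imwrite('pics/w10.png',c['pixels'][:,:,::-1])
c=get('side'); crop(c,240,120,360,220,'pics/s10.png')
E
```

```text
[-0.39  0.68 -2.73]
[ 0.34 -0.05 -2.2 ]
[-0.73 -1.09 -3.19]
[ 0.37 -0.06 -2.32]
```

View pics/w10.png

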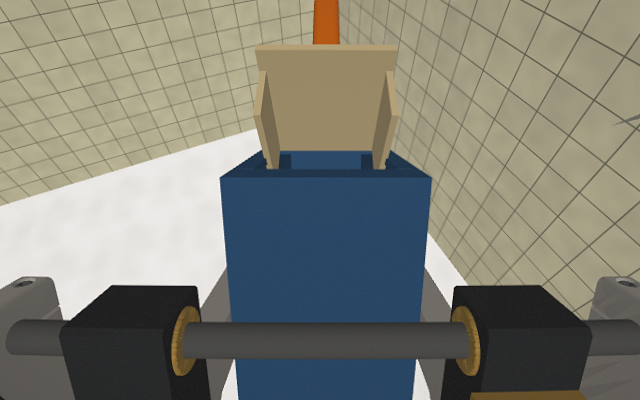

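View pics/s10.png

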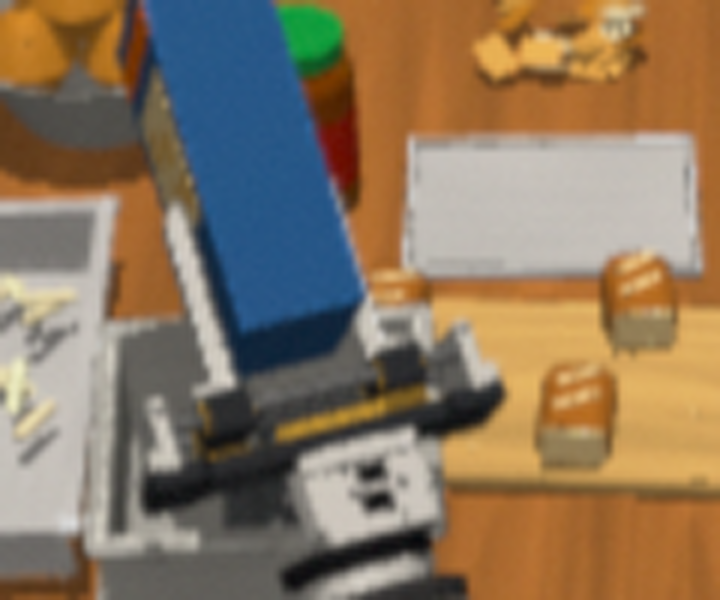

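```bash
python3 - <<'E'
from pour import *
p,R=plan([cp(az,np.radians(t),np.array([*o1[:2],z])) for t,z in zip(np.linspace(119,40,9),np.linspace(.285,.36,9))],-1)
seq=[cp(az,np.radians(t),o) for t,o in [(31,np.array([*o1[:2],.38])+[0,-.02,0]),(22,np.array([*o1[:2],.38])+[0,-.04,0]),(13,np.array([*o1[:2],.38])+[0,-.06,0]),(5,np.array([*o1[:2],.38])+[0,-.08,0]),(0,np.array([*o1[:2],.38])+[0,-.1,0]),(0,np.array([*o1[:2],.38])+[0,-.12,0]),(0,np.array([*o1[:2],.38])+[0,-.14,0]),(0,np.array([*o1[:2],.38])+[0,-.16,0])]]
plan(seq,-1,start=(p,R))
E
```

```text
0.22 0 0.29 0 0.8 0 -1; -0.05 0 0.54 0 0.99 0 -1; -0.07 0 0.48 0 0.98 0 -1; -0.09 0 0.42 0 0.99 0 -1; -0.1 0 0.35 0 0.99 0 -1; -0.08 0 0.29 0 0.99 0 -1; -0.08 0 0.22 0 0.98 0 -1; -0.04 0 0.17 0 0.99 0 -1; -0.01 0 0.11 0 0.99 0 -1

9 rows end [0.6516 0.0254 0.3679]
-0.81 -0.34 0.18 0 0.9 0 -1; -0.37 -0.34 0.7 0 0.9 0 -1; -0.42 -0.34 0.6 0 0.9 0 -1; -0.49 -0.34 0.45 0 0.8 0 -1; -0.59 -0.33 0.25 0 0.5 0 -1; -0.72 -0.34 0 0 0 0 -1; -0.73 -0.34 0 0 0 0 -1; -0.72 -0.34 0 0 0 0 -1

8 rows end [ 0.6472 -0.1253  0.344 ]
```

arm_command --targets "0 0 0 0 0.8 0 -1; 0 0 0 0 -0.8 0 -1; 0 0 0 0 0.8 0 -1; 0 0 0 0 -0.8 0 -1; 0 0 0 0 0 0 -1; 0 0 0 0 0 0 -1"

```text
t: 26.88
ee_pos: [0.6223, 0.0884, 0.3506]
orientation: [[0.254, 0.906, 0.337], [-0.544, 0.422, -0.725], [-0.799, 0.0, 0.601]]
wrist_force: [-0.0, 0.5, -2.3]
grip_width: 0.0617
```

arm_command --targets "0.22 0 0.29 0 0.8 0 -1; -0.05 0 0.54 0 0.99 0 -1; -0.07 0 0.48 0 0.98 0 -1; -0.09 0 0.42 0 0.99 0 -1; -0.1 0 0.35 0 0.99 0 -1; -0.08 0 0.29 0 0.99 0 -1; -0.08 0 0.22 0 0.98 0 -1; -0.04 0 0.17 0 0.99 0 -1; -0.01 0 0.11 0 0.99 0 -1"

```text
t: 28.0
ee_pos: [0.6512, 0.0255, 0.3693]
orientation: [[-0.325, 0.905, 0.273], [0.7, 0.425, -0.575], [-0.636, 0.004, -0.771]]
wrist_force: [-0.4, -0.3, -3.6]
grip_width: 0.0618
```

arm_command --targets "-0.81 -0.34 0.18 0 0.9 0 -1; -0.37 -0.34 0.7 0 0.9 0 -1; -0.42 -0.34 0.6 0 0.9 0 -1; -0.49 -0.34 0.45 0 0.8 0 -1; -0.59 -0.33 0.25 0 0.5 0 -1; -0.72 -0.34 0 0 0 0 -1; -0.73 -0.34 0 0 0 0 -1; -0.72 -0.34 0 0 0 0 -1; 0 0 0 0 0 0 -1"

```text
t: 29.12
ee_pos: [0.6469, -0.1266, 0.3444]
orientation: [[-0.422, 0.907, 0.001], [0.907, 0.422, -0.001], [-0.001, 0.001, -1.0]]
wrist_force: [0.0, -0.5, -2.2]
grip_width: 0.062
```

```bash
python3 - <<'E'
from pour import *
s=st()
c=get('top'); crop(c,255,100,345,170,'pics/t11.png')
c=get('side'); crop(c,230,120,370,250,'pics/s11.png',4.5)
E
```

```text
t 29.12 p [ 0.6469 -0.1266  0.3444] q [-0.406  0.368  0.697  1.492 -0.238  1.366  0.741] F [ 0.  -0.5 -2.2] w 0.062
[[-0.422, 0.907, 0.001], [0.907, 0.422, -0.001], [-0.001, 0.001, -1.0]]
```

View pics/t11.png

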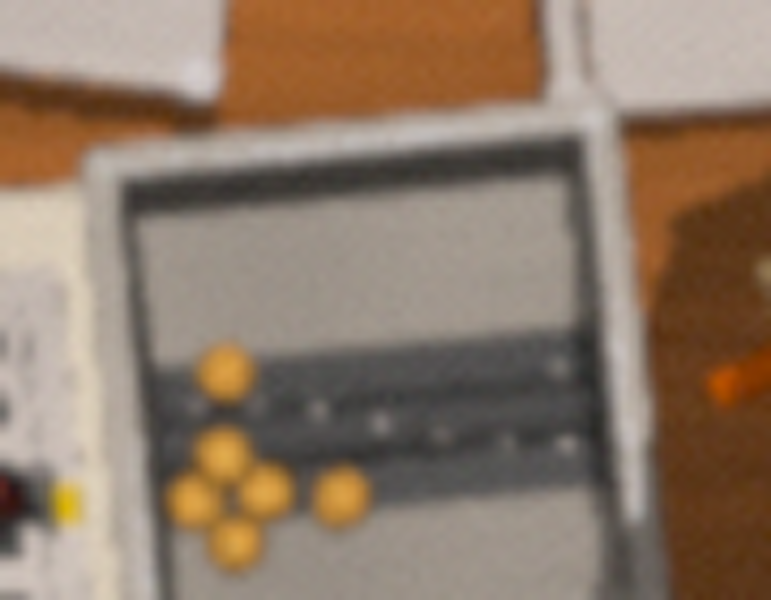

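View pics/s11.png

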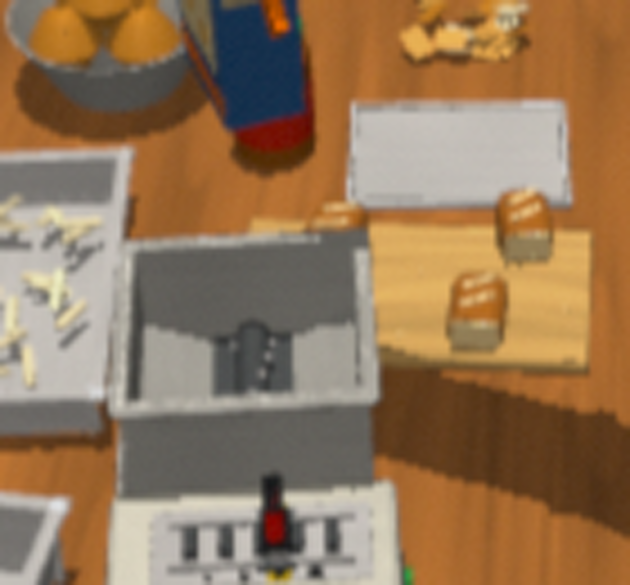

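```bash
python3 - <<'E'
from pour import *
c=get('top'); P=cloud(c); z=P[...,2]; im=c['pixels'].astype(int)
U,V=np.meshgrid(np.arange(640),np.arange(400))
m=(U>400)&(U<462)&(V>155)&(V<235)&(abs(z-.006)<.006)&(im.min(-1)>150)
r=cv2.minAreaRect(P[m][:,:2].astype(np.float32)); print('sheet',m.sum(),r)
sh=np.array(r[0]); s=st()
# carton to sheet centre
p,R=s['ee_pos'],s['orientation']
T=Ryz(YC); tgt=np.array([*sh,.345])
plan([(tgt,T,None),(np.array([*sh,.125]),T,None),(np.array([*sh,.107]),T,2)],-1)
E
```

```text
sheet 1576 ((0.500005841255188, -0.3663256764411926), (0.19543839991092682, 0.12659145891666412), 1.503050684928894)
t 29.27 p [ 0.6474 -0.1242  0.344 ] q [-0.408  0.369  0.695  1.492 -0.238  1.366  0.74 ] F [-1.3 -0.1 -3.3] w 0.0617
[[-0.424, 0.906, 0.001], [0.906, 0.424, 0.0], [-0.0, 0.001, -1.0]]
-0.52 -0.79 0 0 0 -0.39 -1; -0.47 -0.82 -0.01 0 0 -0.39 -1; -0.41 -0.85 0 0 0 -0.39 -1; -0.35 -0.88 -0.01 0 0 -0.39 -1; -0.3 -0.89 0 0 0 -0.39 -1; -0.23 -0.92 0 0 0 -0.4 -1; -0.16 -0.93 -0.01 0 0 -0.39 -1; -0.1 -0.94 0 0 0 -0.39 -1; -0.04 -0.94 0 0 0 -0.39 -1; 0.03 -0.95 -0.01 0 0 -0.39 -1; 0.09 -0.94 0 0 0 -0.39 -1; 0.15 -0.93 -0.01 0 0 -0.39 -1

0 0 0.98 0 0 0 -1; 0 0 0.98 0 0 0 -1; 0 0 0.97 0 0 0 -1; 0 0 0.98 0 0 0 -1; 0 0 0.98 0 0 0 -1; 0 0 0.98 0 0 0 -1; 0 0 0.98 0 0 0 -1; 0.01 0 0.98 0 0 0 -1; 0 -0.01 0.97 0 0 0 -1; 0 0 0.36 0 0 0 -1; 0 0 0.36 0 0 0 -1

23 rows end [ 0.4999 -0.3664  0.1071]
```

```bash
python3 - <<'E'
from pour import *
c=get('top'); print(atz(c,430.6,194.5,.006),atz(c,407.5,194.5,.006),atz(c,453.8,194.5,.006))
T=Ryz(YC); sh=[.505,-.357]
plan([(np.array([*sh,.345]),T,None),(np.array([*sh,.125]),T,None),(np.array([*sh,.1065]),T,2)],-1)
E
```

```text
[ 0.49764293 -0.35776593  0.006     ] [ 0.49557868 -0.27994234  0.006     ] [ 0.49971899 -0.43603236  0.006     ]
-0.5 -0.76 0 0 0 -0.39 -1; -0.45 -0.79 -0.01 0 0 -0.39 -1; -0.39 -0.82 0 0 0 -0.39 -1; -0.34 -0.85 -0.01 0 0 -0.39 -1; -0.28 -0.86 0 0 0 -0.39 -1; -0.22 -0.89 0 0 0 -0.4 -1; -0.16 -0.89 -0.01 0 0 -0.39 -1; -0.09 -0.91 0 0 0 -0.39 -1; -0.04 -0.91 0 0 0 -0.39 -1; 0.03 -0.91 -0.01 0 0 -0.39 -1; 0.09 -0.9 0 0 0 -0.39 -1; 0.15 -0.9 -0.01 0 0 -0.39 -1

0 0 0.98 0 0 0 -1; 0 0 0.98 0 0 0 -1; 0 0 0.97 0 0 0 -1; 0 0 0.98 0 0 0 -1; 0 0 0.98 0 0 0 -1; 0 0 0.98 0 0 0 -1; 0 0 0.98 0 0 0 -1; 0 0 0.98 0 0 0 -1; 0 0 0.97 0 0 0 -1; 0 0 0.37 0 0 0 -1; 0 0 0.37 0 0 0 -1

23 rows end [ 0.5051 -0.357   0.1066]
```

arm_command --targets "-0.5 -0.76 0 0 0 -0.39 -1; -0.45 -0.79 -0.01 0 0 -0.39 -1; -0.39 -0.82 0 0 0 -0.39 -1; -0.34 -0.85 -0.01 0 0 -0.39 -1; -0.28 -0.86 0 0 0 -0.39 -1; -0.22 -0.89 0 0 0 -0.4 -1; -0.16 -0.89 -0.01 0 0 -0.39 -1; -0.09 -0.91 0 0 0 -0.39 -1; -0.04 -0.91 0 0 0 -0.39 -1; 0.03 -0.91 -0.01 0 0 -0.39 -1; 0.09 -0.9 0 0 0 -0.39 -1; 0.15 -0.9 -0.01 0 0 -0.39 -1"

```text
t: 30.82
ee_pos: [0.5045, -0.3578, 0.3452]
orientation: [[-0.952, 0.307, 0.001], [0.307, 0.952, 0.0], [-0.001, 0.0, -1.0]]
wrist_force: [0.6, -0.3, -1.8]
grip_width: 0.0619
```

arm_command --targets "0 0 0.98 0 0 0 -1; 0 0 0.98 0 0 0 -1; 0 0 0.97 0 0 0 -1; 0 0 0.98 0 0 0 -1; 0 0 0.98 0 0 0 -1; 0 0 0.98 0 0 0 -1; 0 0 0.98 0 0 0 -1; 0 0 0.98 0 0 0 -1; 0 0 0.6 0 0 0 -1; 0 0 0 0 0 0 -1; 0 0 0 0 0 0 -1"

```text
t: 32.2
ee_pos: [0.5049, -0.3582, 0.1353]
orientation: [[-0.951, 0.31, 0.001], [0.31, 0.951, -0.0], [-0.001, 0.0, -1.0]]
wrist_force: [0.3, -0.1, -2.7]
grip_width: 0.0619
```

```bash
python3 - <<'E'
from pour import *
s=st()
plan([(np.array([.505,-.357,.107]),Ryz(YC),4)],-1)
c=get('side'); crop(c,290,90,410,190,'pics/s12.png')
E
```

```text
t 32.2 p [ 0.5049 -0.3582  0.1353] q [ 0.081  0.455  0.57   1.829 -0.298  0.942  2.037] F [ 0.3 -0.1 -2.7] w 0.0619
[[-0.951, 0.31, 0.001], [0.31, 0.951, -0.0], [-0.001, 0.0, -1.0]]
0 0.01 0.28 0 0 0 -1; 0.01 0.01 0.29 0 0 0 -1; 0 0.01 0.28 0 0.01 -0.01 -1; 0 0.02 0.28 0 0 0 -1

4 rows end [ 0.5051 -0.3569  0.107 ]
```

View pics/s12.png

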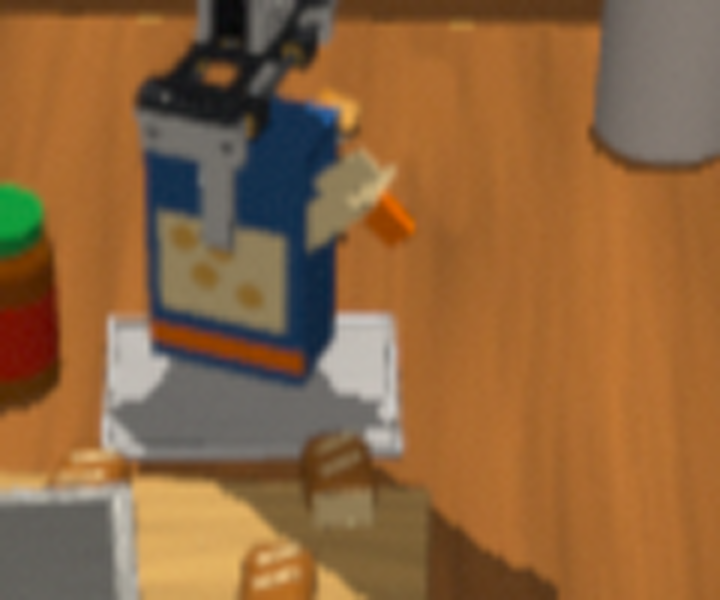

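arm_command --targets "0 0.01 0.28 0 0 0 -1; 0 0.01 0.29 0 0 0 -1; 0 0.01 0.28 0 0 0 -1; 0 0 0.28 0 0 0 -1; 0 0 0.04 0 0 0 -1; 0 0 0 0 0 0 -1"

```text
t: 33.0
ee_pos: [0.5049, -0.3572, 0.1053]
orientation: [[-0.951, 0.311, 0.001], [0.311, 0.951, 0.0], [-0.001, 0.001, -1.0]]
wrist_force: [-1.4, 3.2, 5.8]
grip_width: 0.0618
```

arm_command --targets "0 0 0 0 0 0 1; 0 0 0 0 0 0 1; 0 0 0 0 0 0 1; 0 0 -0.8 0 0 0 1; 0 0 -1 0 0 0 1; 0 0 -1 0 0 0 1; 0 0 -1 0 0 0 1; 0 0 -1 0 0 0 1; 0 0 -1 0 0 0 1; 0 0 0 0 0 0 1"

```text
t: 34.25
ee_pos: [0.5053, -0.3581, 0.2532]
orientation: [[-0.95, 0.311, 0.004], [0.311, 0.95, -0.001], [-0.004, -0.0, -1.0]]
wrist_force: [0.3, 0.4, -0.1]
grip_width: 0.0934
```

```bash
python3 - <<'E'
from h import *
s=st()
c=get('top'); crop(c,200,80,480,290,'pics/t13.png'); cv2.imwrite('top_last.png',c['pixels'])
c2=get('side'); crop(c2,290,90,410,190,'pics/s13.png')
c3=get('wrist'); cv2.imwrite('pics/w13.png',c3['pixels'][:,:,::-1])
P=cloud(c3); im=c3['pixels'].astype(int)
m=(im[...,2]>im[...,0]+40)&(abs(P[...,2]-.186)<.008)
r=cv2.minAreaRect(P[m][:,:2].astype(np.float32)); q=P[m]
A=np.c_[q[:,:2],np.ones(len(q))]; co=np.linalg.lstsq(A,q[:,2],rcond=None)[0]
print('carton top',r,'z',np.median(q[:,2]),'slope',co[:2])
E
```

```text
t 34.25 p [ 0.5053 -0.3581  0.2532] q [ 0.028  0.335  0.625  1.712 -0.213  1.158  1.967] F [ 0.3  0.4 -0.1] w 0.0934
[[-0.95, 0.311, 0.004], [0.311, 0.95, -0.001], [-0.004, -0.0, -1.0]]
carton top ((0.5033872127532959, -0.3578680753707886), (0.061864905059337616, 0.11055780947208405), 71.84326934814453) z 0.18590750777373888 slope [0.00111103 0.00035977]
```

View pics/t13.png

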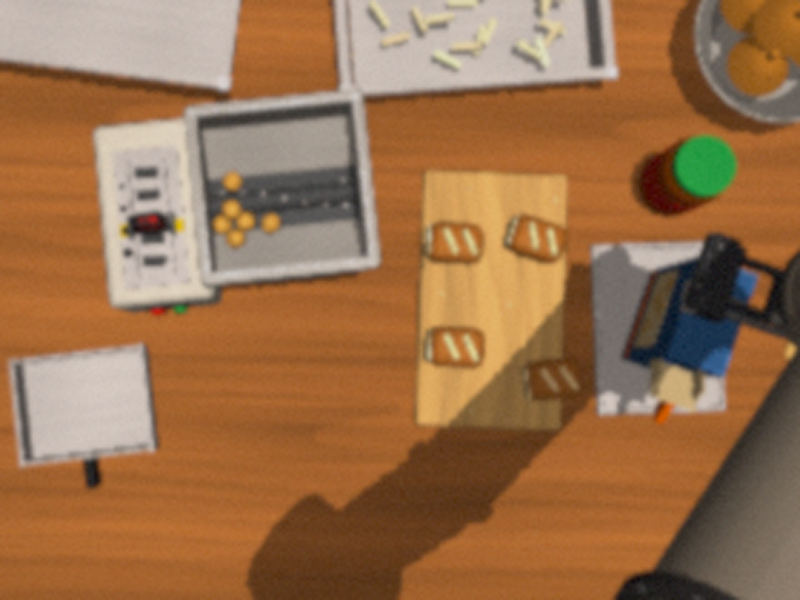

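View pics/w13.png

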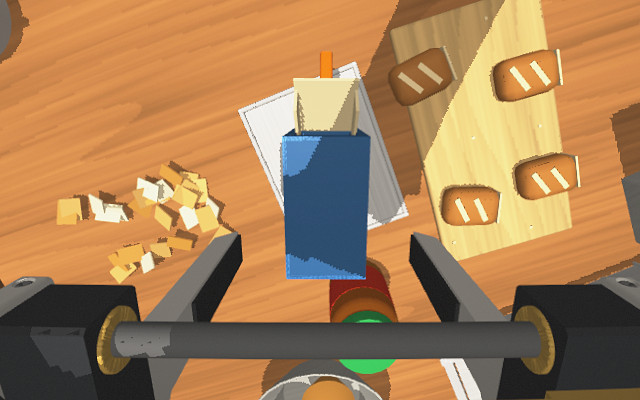

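```bash
cat > bread.py <<'E'
from h import *
def breads(c=None):
    c=c or get('top'); P=cloud(c); z=P[...,2]
    m=((z>.036)&(z<.056)&(P[...,0]>.38)&(P[...,0]<.69)&(P[...,1]<-.06)&(P[...,1]>-.275)).astype(np.uint8)
    n,l,stt,_=cv2.connectedComponentsWithStats(m)
    out=[]
    for i in range(1,n):
        if stt[i,4]<80: continue
        q=P[l==i]; (cx,cy),(w,h),a=cv2.minAreaRect(q[:,:2].astype(np.float32))
        sa=a if w<h else a+90   # short side direction (bread x)
        sa=(sa+90)%180-90
        out.append((cx,cy,sa)); print(stt[i,4],np.round([cx,cy],4),'short',round(min(w,h),4),'long',round(max(w,h),4),'yaw',round(sa,1),'z',np.round(np.median(q[:,2]),4))
    return out
if __name__=='__main__': breads()
E
python3 bread.py
```

```text
255 [ 0.5969 -0.2053] short 0.0444 long 0.0644 yaw -16.8 z 0.0454
250 [ 0.5899 -0.1111] short 0.045 long 0.064 yaw -4.3 z 0.0457
259 [ 0.4693 -0.1147] short 0.0453 long 0.0635 yaw -1.0 z 0.0451
256 [ 0.4358 -0.2267] short 0.0455 long 0.0651 yaw 8.8 z 0.045
```

```bash
cat >> h.py <<'E'
def Rb(deg): a=np.radians(deg); return Ryz([np.cos(a),np.sin(a),0])
def pick(cx,cy,a,z0=.12,z=.022,jaw=.6,zt=.25):
    s=status.read_state(); p=s['ee_pos']
    R=Rb(a); print('PICK'); return plan([(np.array([cx,cy,z0]),R,None),(np.array([cx,cy,z]),R,None)],jaw)
def drop(mx,my,z=.155,zt=.255,start=None,tx=None):
    R=Rb(np.degrees(MY)); w=mill(mx,my); s=status.read_state(); p=s['ee_pos']
    via=p.copy(); via[2]=zt; t=np.array([*w,zt]); print('DROP')
    return plan([(via,s['orientation'],None),(t,R,None),(np.array([*w,z]),R,None)],-1)
E
python3 - <<'E'
from h import *
s=status.read_state(); a=(.5969,-.2053,-16.8)
plan([(np.array([.58,-.24,.25]),Rb(10),None),(np.array([a[0],a[1],.15]),Rb(a[2]),None),(np.array([a[0],a[1],.022]),Rb(a[2]),None)],.6)
E
```

```text
-0.2 0.77 0 0 0 0.88 0.6; -0.09 0.79 0 0 0 0.89 0.6; 0.04 0.8 0 0 0 0.88 0.6; 0.17 0.78 0 0 0 0.89 0.6; 0.28 0.74 0 0 0 0.88 0.6; 0.39 0.7 -0.01 0 0 0.89 0.6; 0.49 0.62 0 0 0 0.88 0.6; 0.25 0.18 0.8 0 0 0.54 0.6; 0.27 0.16 0.8 0 0 0.53 0.6; 0.27 0.13 0.8 0 0 0.54 0.6; 0.29 0.11 0.8 0 0 0.53 0.6; 0.3 0.07 0.8 0 0 0.54 0.6

0 0 0.85 0 0 0 0.6; 0 0 0.86 0 0 0 0.6; 0 0 0.85 0 0 0 0.6; 0 0 0.86 0 0 0 0.6; 0 0 0.85 0 0 0 0.6; 0 0.01 0.85 0 0 0 0.6

18 rows end [ 0.597  -0.2054  0.0221]
```

arm_command --targets "-0.2 0.77 0 0 0 0.88 0.6; -0.09 0.79 0 0 0 0.89 0.6; 0.04 0.8 0 0 0 0.88 0.6; 0.17 0.78 0 0 0 0.89 0.6; 0.28 0.74 0 0 0 0.88 0.6; 0.39 0.7 -0.01 0 0 0.89 0.6; 0.49 0.62 0 0 0 0.88 0.6; 0.25 0.18 0.8 0 0 0.54 0.6; 0.27 0.16 0.8 0 0 0.53 0.6; 0.27 0.13 0.8 0 0 0.54 0.6; 0.29 0.11 0.8 0 0 0.53 0.6; 0.3 0.07 0.8 0 0 0.54 0.6"

```text
t: 35.95
ee_pos: [0.5968, -0.2053, 0.1492]
orientation: [[0.292, 0.956, -0.001], [0.956, -0.292, 0.0], [-0.0, -0.001, -1.0]]
wrist_force: [-0.3, 0.2, 0.3]
grip_width: 0.0752
```

```bash
python3 - <<'E'
from h import *
s=st(); a=(.5969,-.2053,-16.8)
plan([(np.array([a[0],a[1],.022]),Rb(a[2]),6)],.6)
c=get('wrist'); cv2.imwrite('pics/w14.png',c['pixels'][:,:,::-1])
E
```

```text
t 35.95 p [ 0.5968 -0.2053  0.1492] q [-0.392  0.548  0.866  1.798 -0.483  1.024  0.365] F [-0.3  0.2  0.3] w 0.0752
[[0.292, 0.956, -0.001], [0.956, -0.292, 0.0], [-0.0, -0.001, -1.0]]
0 0 0.85 0 0 0 0.6; 0 0 0.85 0 0 -0.01 0.6; 0 0 0.84 0 0 0 0.6; 0 0 0.85 0 0 0 0.6; 0 0.01 0.85 0 0 -0.01 0.6; 0 0 0.85 0 0 0 0.6

6 rows end [ 0.597  -0.2054  0.022 ]
```

View pics/w14.png

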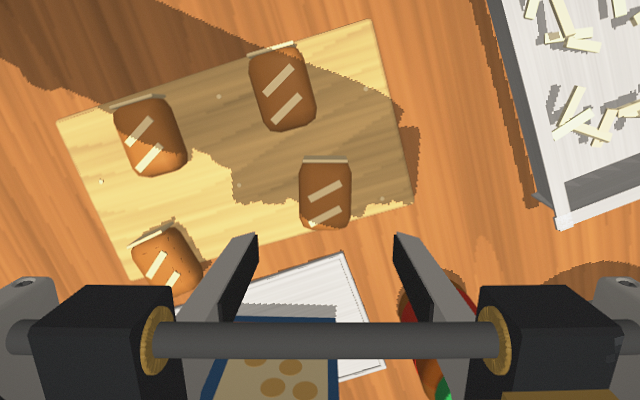

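arm_command --targets "0 0 0.85 0 0 0 0.6; 0 0 0.85 0 0 0 0.6; 0 0 0.85 0 0 0 0.6; 0 0 0.85 0 0 0 0.6; 0 0 0.85 0 0 0 0.6; 0 0 0.84 0 0 0 0.6; 0 0 0 0 0 0 -1; 0 0 0 0 0 0 -1; 0 0 0 0 0 0 -1; 0 0 0 0 0 0 -1" --squeeze 15

```text
t: 37.25
ee_pos: [0.5977, -0.2057, 0.024]
orientation: [[0.289, 0.957, 0.002], [0.957, -0.289, -0.0], [0.0, 0.002, -1.0]]
wrist_force: [-0.7, 0.1, 4.6]
grip_width: 0.0456
```

```bash
python3 - <<'E'
from h import *
st(); drop(.036,-.042)
E
```

```text
t 37.25 p [ 0.5977 -0.2057  0.024 ] q [-0.293  0.692  0.731  1.872 -0.623  0.819  0.473] F [-0.7  0.1  4.6] w 0.0456
[[0.289, 0.957, 0.002], [0.957, -0.289, -0.0], [0.0, 0.002, -1.0]]
DROP
0 0 -0.92 0 0 0 -1; 0 0 -0.93 0 0 0 -1; 0 0 -0.92 0 0 0 -1; 0 0.01 -0.93 0 0 0 -1; 0 0 -0.92 0 0 0 -1; 0 0 -0.92 0 0 0 -1; 0 0 -0.93 0 0 0 -1; 0 0 -0.92 0 0 0 -1; 0 0 -0.93 0 0 0 -1; 0 0.01 -0.92 0 0 0 -1; 0.95 -0.03 0 0 0 -0.22 -1; 0.96 0 0 0 0 -0.22 -1

0.95 0.04 0 0 0 -0.22 -1; 0.95 0.08 0 0 0 -0.22 -1; 0.94 0.12 0 0 0 -0.22 -1; 0.94 0.15 0 0.01 0 -0.22 -1; 0.94 0.18 0 0 0 -0.22 -1; 0.93 0.23 0 0 0 -0.22 -1; 0.91 0.25 0 0 0 -0.22 -1; 0.91 0.3 0 0 0 -0.21 -1; 0.9 0.32 0 0 0 -0.22 -1; 0 0 0.8 0 0 0 -1; 0 0 0.8 0 0 0 -1; 0 0 0.8 0 0 0 -1

0 0 0.8 0 0 0 -1; 0 0 0.8 0 0 0 -1

26 rows end [0.665  0.0475 0.1551]
```

arm_command --targets "0 0 -0.92 0 0 0 -1; 0 0 -0.93 0 0 0 -1; 0 0 -0.92 0 0 0 -1; 0 0 -0.93 0 0 0 -1; 0 0 -0.92 0 0 0 -1; 0 0 -0.92 0 0 0 -1; 0 0 -0.93 0 0 0 -1; 0 0 -0.92 0 0 0 -1; 0 0 -0.93 0 0 0 -1; 0 0.01 -0.92 0 0 0 -1; 0.95 -0.03 0 0 0 -0.22 -1; 0.96 0 0 0 0 -0.22 -1"

```text
t: 38.75
ee_pos: [0.6097, -0.1575, 0.2543]
orientation: [[0.212, 0.977, 0.001], [0.977, -0.212, 0.001], [0.001, 0.0, -1.0]]
wrist_force: [0.1, -0.3, 0.4]
grip_width: 0.0461
```

arm_command --targets "0.95 0.04 0 0 0 -0.22 -1; 0.95 0.08 0 0 0 -0.22 -1; 0.94 0.12 0 0 0 -0.22 -1; 0.94 0.15 0 0 0 -0.22 -1; 0.94 0.18 0 0 0 -0.22 -1; 0.93 0.23 0 0 0 -0.22 -1; 0.91 0.25 0 0 0 -0.22 -1; 0.91 0.3 0 0 0 -0.21 -1; 0.9 0.32 0 0 0 -0.22 -1; 0 0 0 0 0 0 -1"

```text
t: 40.0
ee_pos: [0.665, 0.0504, 0.2539]
orientation: [[-0.131, 0.991, 0.0], [0.991, 0.131, 0.0], [0.0, 0.0, -1.0]]
wrist_force: [-0.1, -0.5, -0.5]
grip_width: 0.0458
```

```bash
python3 - <<'E'
from h import *
s=st(); print(tomill(s['ee_pos']))
R=Rb(np.degrees(MY)); plan([(np.array([*mill(.036,-.042),.155]),R,None)],-1)
E
```

```text
t 40.0 p [0.665  0.0504 0.2539] q [-0.735  0.474  0.804  1.602 -0.358  1.219  0.271] F [-0.1 -0.5 -0.5] w 0.0458
[[-0.131, 0.991, 0.0], [0.991, 0.131, 0.0], [0.0, 0.0, -1.0]]
[ 0.03630173 -0.03910372]
-0.02 0 0.79 0 0 0 -1; -0.03 -0.01 0.79 0 0 0.01 -1; -0.02 0 0.79 0 0 0 -1; -0.02 0 0.8 0 0 0.01 -1; -0.03 0 0.79 0 0 0 -1

5 rows end [0.6652 0.0474 0.1549]
```

arm_command --targets "-0.02 0 0.79 0 0 0 -1; -0.03 0 0.79 0 0 0 -1; -0.02 0 0.79 0 0 0 -1; -0.02 0 0.8 0 0 0 -1; -0.02 0 0.6 0 0 0 -1; 0 0 0 0 0 0 0.25; 0 0 0 0 0 0 0.25; 0 0 -1 0 0 0 0.25; 0 0 -1 0 0 0 0.25; 0 0 -1 0 0 0 0.25; 0 0 -1 0 0 0 0.25; 0 0 0 0 0 0 0.25"

```text
t: 41.5
ee_pos: [0.6661, 0.0448, 0.2627]
orientation: [[-0.127, 0.992, 0.004], [0.992, 0.127, 0.001], [0.001, 0.005, -1.0]]
wrist_force: [0.3, 0.1, 0.6]
grip_width: 0.0588
```

```bash
python3 - <<'E'
from h import *
import bread
s=st(); b=bread.breads()
c=get('top'); crop(c,200,80,480,290,'pics/t15.png')
a=min(b,key=lambda x:np.hypot(x[0]-.59,x[1]+.111))
plan([(np.array([*mill(.02,-.1),.25]),Rb(7),None),(np.array([a[0],a[1],.15]),Rb(a[2]),None),(np.array([a[0],a[1],.022]),Rb(a[2]),None)],.6)
E
```

```text
t 41.5 p [0.6661 0.0448 0.2627] q [-0.731  0.466  0.811  1.594 -0.354  1.23   0.272] F [0.3 0.1 0.6] w 0.0588
[[-0.127, 0.992, 0.004], [0.992, 0.127, 0.001], [0.001, 0.005, -1.0]]
244 [ 0.5902 -0.1105] short 0.0462 long 0.0603 yaw 0.9 z 0.046
256 [ 0.4696 -0.1145] short 0.0449 long 0.0636 yaw -3.2 z 0.0456
256 [ 0.4353 -0.2268] short 0.0444 long 0.0648 yaw 7.9 z 0.0459
-0.74 -0.21 0.14 0 0 0.01 0.6; -0.75 -0.2 0.13 0 0 0.01 0.6; -0.74 -0.21 0.14 0.01 0 0.01 0.6; -0.51 -0.44 0.57 0 0 0.09 0.6; -0.52 -0.44 0.57 0 0 0.09 0.6; -0.53 -0.43 0.57 0 0 0.08 0.6; -0.53 -0.42 0.57 0 0 0.09 0.6; -0.54 -0.41 0.58 0 0 0.09 0.6; -0.54 -0.41 0.57 0 0 0.09 0.6; -0.55 -0.39 0.57 0 0 0.08 0.6; 0 0 0.85 0 0 0 0.6; 0 0 0.86 0 0 0 0.6

0 0 0.85 0 0 0 0.6; 0 0 0.85 0 0 0 0.6; 0 0 0.86 0 0 0 0.6; 0 0 0.85 0 0 0 0.6

16 rows end [ 0.5903 -0.1105  0.022 ]
```

View pics/t15.png

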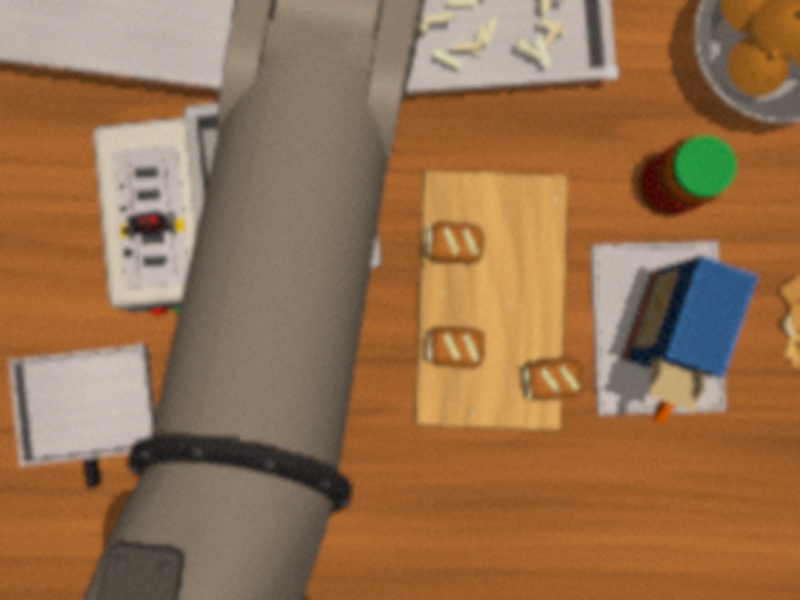

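arm_command --targets "-0.74 -0.21 0.14 0 0 0.01 0.6; -0.75 -0.2 0.13 0 0 0.01 0.6; -0.74 -0.21 0.14 0 0 0.01 0.6; -0.51 -0.44 0.57 0 0 0.09 0.6; -0.52 -0.44 0.57 0 0 0.09 0.6; -0.53 -0.43 0.57 0 0 0.09 0.6; -0.53 -0.42 0.57 0 0 0.1 0.6; -0.54 -0.41 0.58 0 0 0.1 0.6; -0.54 -0.41 0.57 0 0 0.1 0.6; -0.55 -0.39 0.57 0 0 0.1 0.6; 0 0 0.85 0 0 0 0.6; 0 0 0.86 0 0 0 0.6"

```text
t: 43.1
ee_pos: [0.5904, -0.11, 0.1054]
orientation: [[-0.006, 1.0, 0.001], [1.0, 0.006, 0.0], [0.0, 0.001, -1.0]]
wrist_force: [0.3, 1.3, -0.1]
grip_width: 0.0752
```

```bash
python3 - <<'E'
from h import *
s=st(); plan([(np.array([.5902,-.1107,.022]),Rb(-1),None)],.6)
E
```

```text
t 43.1 p [ 0.5904 -0.11    0.1054] q [-0.501  0.524  0.774  1.901 -0.463  0.903  0.507] F [ 0.3  1.3 -0.1] w 0.0752
[[-0.006, 1.0, 0.001], [1.0, 0.006, 0.0], [0.0, 0.001, -1.0]]
-0.01 0 0.83 0 0 0.03 0.6; -0.01 0 0.84 0 0 0.04 0.6; 0 -0.01 0.83 0 0 0.03 0.6; -0.01 0 0.84 0 0 0.03 0.6

4 rows end [ 0.5902 -0.1107  0.0219]
```

arm_command --targets "-0.01 0 0.83 0 0 0.03 0.6; -0.01 0 0.84 0 0 0.03 0.6; 0 0 0.83 0 0 0.03 0.6; -0.01 0 0.84 0 0 0.03 0.6; 0 0 0 0 0 0 -1; 0 0 0 0 0 0 -1; 0 0 0 0 0 0 -1; 0 0 0 0 0 0 -1; 0 0 -0.8 0 0 0 -1; 0 0 -1 0 0 0 -1; 0 0 -1 0 0 0 -1; 0 0 -1 0 0 0 -1"

```text
t: 44.6
ee_pos: [0.5902, -0.1114, 0.1207]
orientation: [[0.016, 1.0, 0.001], [1.0, -0.016, 0.0], [0.0, 0.001, -1.0]]
wrist_force: [-0.5, 0.8, -0.2]
grip_width: 0.0462
```

```bash
python3 - <<'E'
from h import *
st(); drop(-.036,-.042)
E
```

```text
t 44.6 p [ 0.5902 -0.1114  0.1207] q [-0.518  0.508  0.798  1.891 -0.451  0.93   0.478] F [-0.5  0.8 -0.2] w 0.0462
[[0.016, 1.0, 0.001], [1.0, -0.016, 0.0], [0.0, 0.001, -1.0]]
DROP
0 0 -0.9 0 0 0 -1; 0 0 -0.89 0 0 0 -1; 0 0 -0.9 0 0 0 -1; 0 0 -0.89 0 0 0 -1; 0 0.01 -0.9 0 0 0 -1; 0 0 -0.89 0 0 0 -1; 0.86 0.01 0 0 0 -0.12 -1; 0.85 0.02 0 0 0 -0.12 -1; 0.85 0.04 0 0 0 -0.11 -1; 0.86 0.06 0 0 0 -0.12 -1; 0.85 0.08 0 0.01 0 -0.12 -1; 0.85 0.09 0 0 0 -0.12 -1

0.85 0.11 0 0 0 -0.12 -1; 0 0 0.8 0 0 0 -1; 0 0 0.8 0 0 0 -1; 0 0 0.8 0 0 0 -1; 0 0 0.8 0 0 0 -1; 0 0 0.8 0 0 0 -1

18 rows end [0.5936 0.0383 0.155 ]
```

arm_command --targets "0 0 -0.9 0 0 0 -1; 0 0 -0.89 0 0 0 -1; 0 0 -0.9 0 0 0 -1; 0 0 -0.89 0 0 0 -1; 0 0.01 -0.9 0 0 0 -1; 0 0 -0.89 0 0 0 -1; 0.86 0.01 0 0 0 -0.12 -1; 0.85 0.02 0 0 0 -0.12 -1; 0.85 0.04 0 0 0 -0.11 -1; 0.86 0.06 0 0 0 -0.12 -1; 0.85 0.08 0 0 0 -0.12 -1; 0.85 0.09 0 0 0 -0.12 -1"

```text
t: 46.1
ee_pos: [0.5932, 0.0186, 0.2526]
orientation: [[-0.11, 0.994, 0.0], [0.994, 0.11, -0.0], [-0.0, 0.0, -1.0]]
wrist_force: [0.2, 0.5, -0.8]
grip_width: 0.0459
```

arm_command --targets "0.85 0.11 0 0 0 -0.12 -1; 0 0 0 0 0 0 -1; 0 0 0.8 0 0 0 -1; 0 0 0.8 0 0 0 -1; 0 0 0.8 0 0 0 -1; 0 0 0.8 0 0 0 -1; 0 0 0.8 0 0 0 -1; 0 0 0 0 0 0 0.25; 0 0 0 0 0 0 0.25; 0 0 -1 0 0 0 0.25; 0 0 -1 0 0 0 0.25; 0 0 -1 0 0 0 0.25"

```text
t: 47.6
ee_pos: [0.594, 0.0384, 0.2295]
orientation: [[-0.129, 0.992, 0.002], [0.992, 0.129, 0.001], [0.0, 0.002, -1.0]]
wrist_force: [0.6, 0.5, 0.5]
grip_width: 0.0582
```

```bash
python3 - <<'E'
from h import *
import bread
s=st(); print(tomill(s['ee_pos'])); b=bread.breads()
a=min(b,key=lambda x:np.hypot(x[0]-.47,x[1]+.1145))
plan([(np.array([*mill(-.06,-.06),.27]),Rb(6),None),(np.array([a[0],a[1],.14]),Rb(-2),None),(np.array([a[0],a[1],.022]),Rb(-2),None)],.6)
c=get('wrist'); cv2.imwrite('pics/w16.png',c['pixels'][:,:,::-1])
E
```

```text
t 47.6 p [0.594  0.0384 0.2295] q [-0.826  0.359  0.842  1.8   -0.297  1.113  0.246] F [0.6 0.5 0.5] w 0.0582
[[-0.129, 0.992, 0.002], [0.992, 0.129, 0.001], [0.0, 0.002, -1.0]]
[-0.0356124  -0.04192345]
257 [ 0.4688 -0.1148] short 0.0457 long 0.0635 yaw 1.2 z 0.0458
253 [ 0.4357 -0.227 ] short 0.0458 long 0.0636 yaw 2.7 z 0.0457
-0.35 -0.51 -0.75 0.02 0 0.07 0.6; -0.36 -0.51 -0.75 0.01 -0.01 0.07 0.6; -0.54 -0.52 0.58 0 0 0.09 0.6; -0.54 -0.51 0.58 0 0 0.09 0.6; -0.55 -0.5 0.57 0 0 0.09 0.6; -0.56 -0.49 0.58 0 0 0.08 0.6; -0.57 -0.48 0.58 0 0 0.09 0.6; -0.57 -0.48 0.58 0 0 0.09 0.6; -0.58 -0.47 0.57 0 0 0.09 0.6; -0.59 -0.45 0.58 0 0 0.09 0.6; -0.6 -0.45 0.58 0 0 0.09 0.6; 0 0 0.94 0 0 0 0.6

0 0 0.95 0 0 0 0.6; 0 0 0.94 0 0 0 0.6; 0 0 0.95 0 0 0 0.6; 0.01 0 0.94 0 0 0 0.6

16 rows end [ 0.4688 -0.1147  0.022 ]
```

View pics/w16.png

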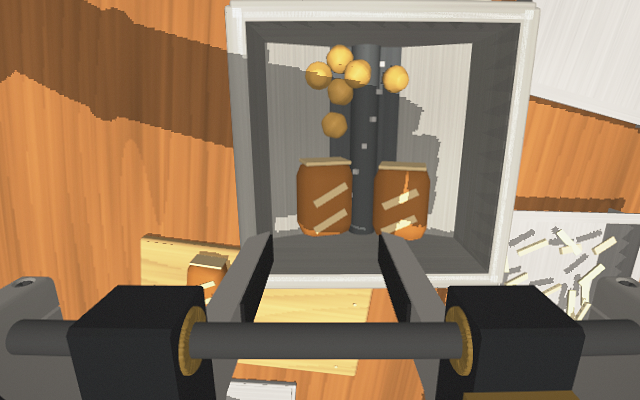

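arm_command --targets "-0.35 -0.51 -0.75 0 0 0.07 0.4; -0.36 -0.51 -0.75 0 0 0.07 0.6; -0.54 -0.52 0.58 0 0 0.09 0.6; -0.54 -0.51 0.58 0 0 0.09 0.6; -0.55 -0.5 0.57 0 0 0.09 0.6; -0.56 -0.49 0.58 0 0 0.08 0.6; -0.57 -0.48 0.58 0 0 0.09 0.6; -0.57 -0.48 0.58 0 0 0.09 0.6; -0.58 -0.47 0.57 0 0 0.09 0.6; -0.59 -0.45 0.58 0 0 0.09 0.6; -0.6 -0.45 0.58 0 0 0.09 0.6; 0 0 0.94 0 0 0 0.6"

```text
t: 49.2
ee_pos: [0.4666, -0.116, 0.1111]
orientation: [[0.037, 0.999, 0.002], [0.999, -0.037, 0.0], [0.0, 0.002, -1.0]]
wrist_force: [0.4, 1.6, -0.4]
grip_width: 0.0753
```

```bash
python3 - <<'E'
from h import *
s=st(); plan([(np.array([.4690,-.1147,.022]),Rb(-1),None)],.6)
E
```

```text
t 49.2 p [ 0.4666 -0.116   0.1111] q [-0.629  0.321  0.884  2.16  -0.347  0.803  0.438] F [ 0.4  1.6 -0.4] w 0.0753
[[0.037, 0.999, 0.002], [0.999, -0.037, 0.0], [0.0, 0.002, -1.0]]
0.01 0.02 0.89 0 0 -0.03 0.6; 0.02 0.02 0.89 0 0 -0.03 0.6; 0.01 0.03 0.89 0.01 0 -0.03 0.6; 0.01 0.02 0.89 0 0 -0.02 0.6

4 rows end [ 0.469  -0.1148  0.0221]
```

arm_command --targets "0.01 0.02 0.89 0 0 -0.03 0.6; 0.02 0.02 0.89 0 0 -0.03 0.6; 0.01 0.03 0.89 0 0 -0.03 0.6; 0.01 0.02 0.89 0 0 -0.02 0.6; 0 0 0 0 0 0 -1; 0 0 0 0 0 0 -1; 0 0 0 0 0 0 -1; 0 0 0 0 0 0 -1; 0 0 -0.8 0 0 0 -1; 0 0 -1 0 0 0 -1; 0 0 -1 0 0 0 -1; 0 0 -1 0 0 0 -1"

```text
t: 50.7
ee_pos: [0.4696, -0.1132, 0.1188]
orientation: [[0.016, 1.0, 0.001], [1.0, -0.016, 0.0], [0.0, 0.001, -1.0]]
wrist_force: [0.5, -0.0, 0.2]
grip_width: 0.0462
```

```bash
python3 - <<'E'
from h import *
st(); drop(.036,.042,zt=.25)
E
```

```text
t 50.7 p [ 0.4696 -0.1132  0.1188] q [-0.647  0.312  0.896  2.149 -0.335  0.821  0.442] F [ 0.5 -0.   0.2] w 0.0462
[[0.016, 1.0, 0.001], [1.0, -0.016, 0.0], [0.0, 0.001, -1.0]]
DROP
0 0 -0.87 0 0 0 -1; 0 0 -0.88 0 0 0 -1; 0 0 -0.87 0 0 0 -1; 0 0 -0.88 0 0 0 -1; 0 0 -0.87 0 0 0 -1; 0 0 -0.88 0 0 0 -1; 0.76 0.56 0 0 0 -0.06 -1; 0.75 0.56 0 0 0 -0.07 -1; 0.75 0.58 0 0 0 -0.06 -1; 0.74 0.58 0 0 0 -0.06 -1; 0.73 0.59 0 0 0 -0.07 -1; 0.73 0.6 0.01 0 0 -0.06 -1

0.72 0.6 0 0 0 -0.06 -1; 0.72 0.62 0 0 0 -0.07 -1; 0.7 0.62 0 0 0 -0.06 -1; 0.7 0.63 0 0 0 -0.06 -1; 0.7 0.63 0 0 0 -0.07 -1; 0.68 0.65 0 0.01 0 -0.06 -1; 0.68 0.65 0 0 0 -0.06 -1; 0 0 0.95 0 0 0 -1; 0 0 0.95 0 0 0 -1; 0 0 0.95 0 0 0 -1; 0 0.01 0.95 0 0 0 -1

23 rows end [0.6544 0.1307 0.155 ]
```

arm_command --targets "0 0 -0.87 0 0 0 -1; 0 0 -0.88 0 0 0 -1; 0 0 -0.87 0 0 0 -1; 0 0 -0.88 0 0 0 -1; 0 0 -0.87 0 0 0 -1; 0 0 -0.88 0 0 0 -1; 0.76 0.56 0 0 0 -0.06 -1; 0.75 0.56 0 0 0 -0.07 -1; 0.75 0.58 0 0 0 -0.06 -1; 0.74 0.58 0 0 0 -0.06 -1; 0.73 0.59 0 0 0 -0.07 -1; 0.73 0.6 0.01 0 0 -0.06 -1"

```text
t: 52.2
ee_pos: [0.5559, 0.0005, 0.2485]
orientation: [[-0.051, 0.999, 0.0], [0.999, 0.051, -0.0], [-0.0, 0.0, -1.0]]
wrist_force: [0.4, 0.1, -0.1]
grip_width: 0.0457
```

arm_command --targets "0.72 0.6 0 0 0 -0.06 -1; 0.72 0.62 0 0 0 -0.07 -1; 0.7 0.62 0 0 0 -0.06 -1; 0.7 0.63 0 0 0 -0.06 -1; 0.7 0.63 0 0 0 -0.07 -1; 0.68 0.65 0 0 0 -0.06 -1; 0.68 0.65 0 0 0 -0.06 -1; 0 0 0 0 0 0 -1; 0 0 0.95 0 0 0 -1; 0 0 0.95 0 0 0 -1; 0 0 0.95 0 0 0 -1; 0 0 0.9 0 0 0 -1"

```text
t: 53.7
ee_pos: [0.6543, 0.1301, 0.1544]
orientation: [[-0.126, 0.992, 0.001], [0.992, 0.126, 0.0], [0.0, 0.001, -1.0]]
wrist_force: [0.0, 0.6, -0.1]
grip_width: 0.0457
```

arm_command --targets "0 0 0 0 0 0 0.25; 0 0 0 0 0 0 0.25; 0 0 -1 0 0 0 0.25; 0 0 -1 0 0 0 0.25; 0 0 -1 0 0 0 0.25; 0 0 -1 0 0 0 0.25"

```text
t: 54.45
ee_pos: [0.6547, 0.1304, 0.2573]
orientation: [[-0.127, 0.992, 0.002], [0.992, 0.127, 0.001], [0.0, 0.002, -1.0]]
wrist_force: [0.3, 0.1, -0.1]
grip_width: 0.059
```

```bash
python3 - <<'E'
from h import *
import bread
s=st(); print(tomill(s['ee_pos'])); b=bread.breads()
a=b[0]
plan([(np.array([*mill(-.07,-.07),.25]),Rb(6),None),(np.array([a[0],a[1],.14]),Rb(5),None)],.6)
c=get('wrist'); cv2.imwrite('pics/w17.png',c['pixels'][:,:,::-1])
E
```

```text
t 54.45 p [0.6547 0.1304 0.2573] q [-0.866  0.475  0.821  1.599 -0.365  1.225  0.151] F [ 0.3  0.1 -0.1] w 0.059
[[-0.127, 0.992, 0.002], [0.992, 0.127, 0.001], [0.0, 0.002, -1.0]]
[0.03628976 0.04158315]
258 [ 0.436  -0.2264] short 0.0449 long 0.066 yaw 8.6 z 0.0455
-0.64 -0.61 0.06 0 0 0.02 0.6; -0.64 -0.62 0.05 0.01 0 0.02 0.6; -0.64 -0.6 0.06 0 0 0.01 0.6; -0.64 -0.61 0.06 0.01 0 0.02 0.6; -0.64 -0.61 0.06 0 0 0.02 0.6; -0.65 -0.6 0.05 0.01 -0.01 0.02 0.6; -0.65 -0.6 0.06 0 0 0.02 0.6; -0.73 -0.5 0.37 0 0 0.01 0.6; -0.72 -0.51 0.36 0 0 0.01 0.6; -0.73 -0.5 0.37 0 0 0 0.6; -0.73 -0.5 0.37 0 0 0.01 0.6; -0.73 -0.5 0.37 0 0 0.01 0.6

-0.73 -0.5 0.36 0 0 0.01 0.6; -0.73 -0.5 0.37 0 0 0.01 0.6; -0.73 -0.49 0.37 0 0 0 0.6; -0.73 -0.5 0.37 0 0 0.01 0.6; -0.74 -0.49 0.36 0 0 0.01 0.6; -0.73 -0.5 0.37 0 0 0.01 0.6; -0.73 -0.49 0.37 0 0 0.01 0.6

19 rows end [ 0.436  -0.2264  0.1399]
```

View pics/w17.png

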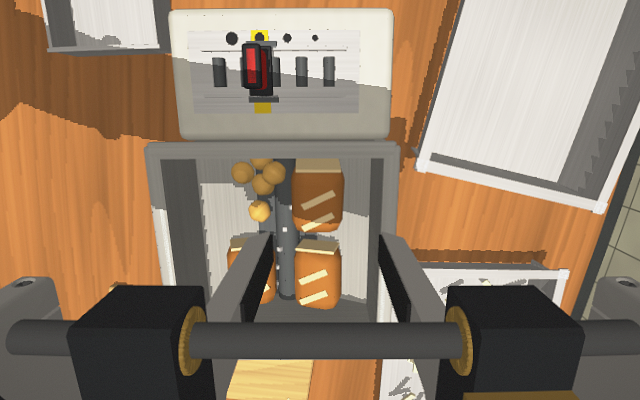

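arm_command --targets "-0.64 -0.61 0.06 0 0 0.02 0.6; -0.64 -0.62 0.05 0 0 0.02 0.6; -0.64 -0.6 0.06 0 0 0.01 0.6; -0.64 -0.61 0.06 0 0 0.02 0.6; -0.64 -0.61 0.06 0 0 0.02 0.6; -0.65 -0.6 0.05 0 0 0.02 0.6; -0.65 -0.6 0.06 0 0 0 0.6; -0.73 -0.5 0.37 0 0 0 0.6; -0.72 -0.51 0.36 0 0 0 0.6; -0.73 -0.5 0.37 0 0 0 0.6; -0.73 -0.5 0.37 0 0 0 0.6; -0.73 -0.5 0.37 0 0 0 0.6"

```text
t: 56.05
ee_pos: [0.5087, -0.0923, 0.1982]
orientation: [[-0.108, 0.994, 0.0], [0.994, 0.108, -0.0], [-0.0, 0.0, -1.0]]
wrist_force: [0.7, -0.7, 0.2]
grip_width: 0.0754
```

arm_command --targets "-0.73 -0.5 0.36 0 0 0 0.6; -0.73 -0.5 0.37 0 0 0 0.6; -0.73 -0.49 0.37 0 0 0 0.6; -0.73 -0.5 0.37 0 0 0 0.6; -0.74 -0.49 0.36 0 0 0 0.6; -0.73 -0.5 0.37 0 0 0 0.6; -0.73 -0.49 0.37 0 0 0 0.6; 0 0 0 0 0 0 0.6"

```text
t: 57.05
ee_pos: [0.4355, -0.2292, 0.134]
orientation: [[-0.105, 0.994, -0.001], [0.994, 0.105, -0.0], [-0.0, -0.001, -1.0]]
wrist_force: [0.5, -0.4, 0.4]
grip_width: 0.0754
```

```bash
python3 - <<'E'
from h import *
s=st(); plan([(np.array([.4358,-.2266,.022]),Rb(7.5),None)],.6)
c=get('wrist'); cv2.imwrite('pics/w18.png',c['pixels'][:,:,::-1])
E
```

```text
t 57.05 p [ 0.4355 -0.2292  0.134 ] q [-0.414  0.307  0.918  2.117 -0.321  0.861  0.8  ] F [ 0.5 -0.4  0.4] w 0.0754
[[-0.105, 0.994, -0.001], [0.994, 0.105, -0.0], [-0.0, -0.001, -1.0]]
0.02 0.01 0.9 0 0 -0.03 0.6; 0.02 0 0.89 0 0 -0.03 0.6; 0.02 0.01 0.9 0 0 -0.03 0.6; 0.02 0 0.89 0 0 -0.03 0.6; 0.02 0.01 0.9 0 0 -0.03 0.6

5 rows end [ 0.4358 -0.2266  0.022 ]
```

View pics/w18.png

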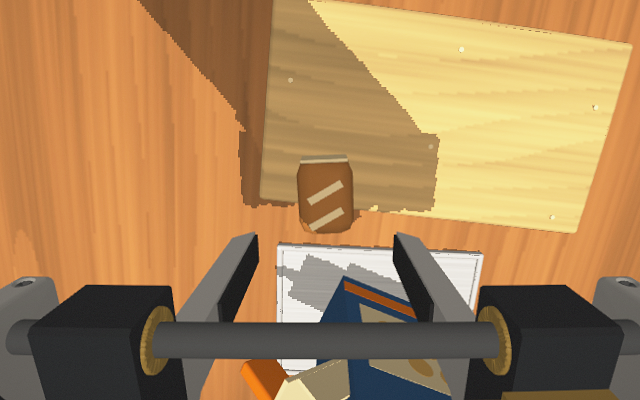

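arm_command --targets "0.02 0.01 0.9 0 0 -0.03 0.6; 0.02 0 0.89 0 0 -0.03 0.6; 0.02 0.01 0.9 0 0 -0.03 0.6; 0.02 0 0.89 0 0 -0.03 0.6; 0.02 0.01 0.9 0 0 -0.03 0.6; 0 0 0 0 0 0 -1; 0 0 0 0 0 0 -1; 0 0 0 0 0 0 -1; 0 0 0 0 0 0 -1; 0 0 -0.8 0 0 0 -1; 0 0 -1 0 0 0 -1; 0 0 -1 0 0 0 -1"

```text
t: 58.6
ee_pos: [0.4377, -0.225, 0.0937]
orientation: [[-0.134, 0.991, 0.001], [0.991, 0.134, 0.0], [0.0, 0.001, -1.0]]
wrist_force: [0.2, -0.4, -0.4]
grip_width: 0.0461
```

```bash
python3 - <<'E'
from h import *
st(); drop(-.038,.03,zt=.255,z=.17)
E
```

```text
t 58.6 p [ 0.4377 -0.225   0.0937] q [-0.355  0.375  0.853  2.149 -0.404  0.78   0.891] F [ 0.2 -0.4 -0.4] w 0.0461
[[-0.134, 0.991, 0.001], [0.991, 0.134, 0.0], [0.0, 0.001, -1.0]]
DROP
0 0 -0.92 0 0 0 -1; 0 0 -0.92 0 0 0 -1; 0 0 -0.92 0 0 0 -1; 0 0 -0.93 0 0 0 -1; 0 0 -0.92 0 0 0 -1; 0 0 -0.92 0 0 0 -1; 0 0.01 -0.92 0 0 0 -1; 0.83 0.5 0 0 0 0 -1; 0.83 0.5 0 0 0 0 -1; 0.84 0.51 0 0 0 0.01 -1; 0.83 0.5 0 0 0 0 -1; 0.83 0.5 0 0 0 0 -1

0.83 0.5 0 0 0 0 -1; 0.84 0.5 0 0 0 0.01 -1; 0.83 0.5 0 0 0 0 -1; 0.83 0.49 0 0 0 0 -1; 0.84 0.5 0 0 0 0 -1; 0.83 0.5 0 0 0 0.01 -1; 0.84 0.5 0 0 0 0 -1; 0.83 0.5 0 0 0 0 -1; 0.83 0.49 0.01 0 0 0 -1; 0.84 0.5 0 0 0 0 -1; 0 0 0.85 0 0 0 -1; 0 0 0.85 0 0 0 -1

0 0 0.85 0 0 0 -1; 0 0 0.85 0 0 0 -1

26 rows end [0.5825 0.1094 0.1699]
```

arm_command --targets "0 0 -0.92 0 0 0 -1; 0 0 -0.92 0 0 0 -1; 0 0 -0.92 0 0 0 -1; 0 0 -0.93 0 0 0 -1; 0 0 -0.92 0 0 0 -1; 0 0 -0.92 0 0 0 -1; 0 0.01 -0.92 0 0 0 -1; 0.83 0.5 0 0 0 0 -1; 0.83 0.5 0 0 0 0 -1; 0.84 0.51 0 0 0 0.01 -1; 0.83 0.5 0 0 0 0 -1; 0.83 0.5 0 0 0 0 -1"

```text
t: 60.1
ee_pos: [0.4863, -0.1128, 0.2543]
orientation: [[-0.132, 0.991, 0.001], [0.991, 0.132, 0.001], [0.001, 0.001, -1.0]]
wrist_force: [1.0, 0.1, 0.2]
grip_width: 0.0457
```

arm_command --targets "0.83 0.5 0 0 0 0 -1; 0.84 0.5 0 0 0 0.01 -1; 0.83 0.5 0 0 0 0 -1; 0.83 0.49 0 0 0 0 -1; 0.84 0.5 0 0 0 0 -1; 0.83 0.5 0 0 0 0.01 -1; 0.84 0.5 0 0 0 0 -1; 0.83 0.5 0 0 0 0 -1; 0.83 0.49 0 0 0 0 -1; 0.84 0.5 0 0 0 0 -1; 0 0 0 0 0 0 -1; 0 0 0.85 0 0 0 -1"

```text
t: 61.6
ee_pos: [0.5834, 0.1096, 0.2335]
orientation: [[-0.129, 0.992, 0.003], [0.992, 0.129, 0.001], [0.0, 0.003, -1.0]]
wrist_force: [0.7, 1.0, -0.4]
grip_width: 0.0459
```

arm_command --targets "0 0 0.85 0 0 0 -1; 0 0 0.85 0 0 0 -1; 0 0 0.85 0 0 0 -1; 0 0 0 0 0 0 0.25; 0 0 0 0 0 0 0.25; 0 0 -1 0 0 0 0.25; 0 0 -1 0 0 0 0.25; 0 0 -1 0 0 0 0.25; 0 0 -1 0 0 0 0.25; 0 0 0 0 0 0 0.25"

```text
t: 62.85
ee_pos: [0.5836, 0.1094, 0.2716]
orientation: [[-0.129, 0.992, 0.004], [0.992, 0.129, 0.002], [0.001, 0.004, -1.0]]
wrist_force: [1.0, -0.2, -0.3]
grip_width: 0.0587
```

```bash
python3 - <<'E'
from h import *
s=st(); print(tomill(s['ee_pos']))
c=get('wrist'); cv2.imwrite('pics/w19.png',c['pixels'][:,:,::-1])
P=cloud(c); q=tomill(P); m=(abs(q)<.075).all(-1)&(P[...,2]<.3); print('max z in hopper',np.nanpercentile(P[m][:,2],[50,90,99,99.9]))
E
```

```text
t 62.85 p [0.5836 0.1094 0.2716] q [-0.942  0.302  0.818  1.753 -0.238  1.184  0.072] F [ 1.  -0.2 -0.3] w 0.0587
[[-0.129, 0.992, 0.004], [0.992, 0.129, 0.002], [0.001, 0.004, -1.0]]
[-0.03691697  0.02989857]
max z in hopper [0.13936772 0.16164028 0.29658429 0.299611  ]
```

View pics/w19.png

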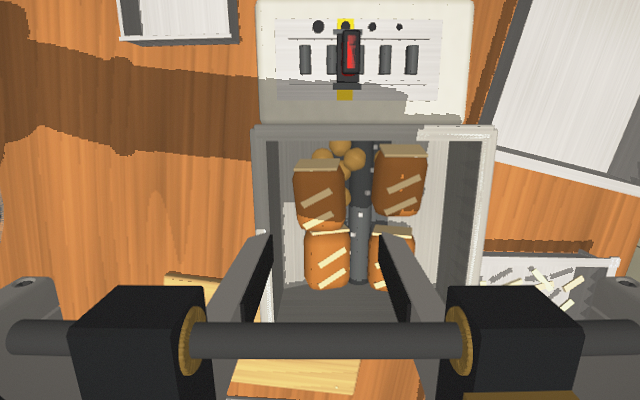

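```bash
cat > panm.py <<'E'
from h import *
def pan(c=None,v=True):
    c=c or get('top'); P=cloud(c); z=P[...,2]; im=c['pixels'].astype(int)
    reg=(P[...,0]>.22)&(P[...,0]<.62)&(P[...,1]>-.1)&(P[...,1]<.42)&(z>-.01)&(z<.07)
    br=reg&(im.min(-1)>95)&(im.max(-1)-im.min(-1)<30)
    n,l,stt,_=cv2.connectedComponentsWithStats(br.astype(np.uint8)); i=1+np.argmax(stt[1:,4])
    m=l==i; r=cv2.minAreaRect(P[m&(z>.035)][:,:2].astype(np.float32))
    k=reg&(im.max(-1)<60)&(z>.03)&(z<.055); 
    n2,l2,s2,_=cv2.connectedComponentsWithStats(k.astype(np.uint8)); 
    for j in range(1,n2):
        if s2[j,4]>15: q=P[l2==j]; print('dark',s2[j,4],np.round(q.mean(0),4),cv2.minAreaRect(q[:,:2].astype(np.float32)))
    print('pan',m.sum(),r)
    return r
if __name__=='__main__': pan()
E
python3 panm.py; python3 - <<'E'
from h import *
c=get('top'); crop(c,190,150,350,270,'pics/t20.png')
E
```

```text
dark 29 [0.3152 0.2961 0.041 ] ((0.3152402937412262, 0.29682692885398865), (0.026470288634300232, 0.009850271977484226), 2.8207690715789795)
pan 1362 ((0.3886951506137848, 0.3202284574508667), (0.118646040558815, 0.12824305891990662), 7.793970584869385)
```

View pics/t20.png

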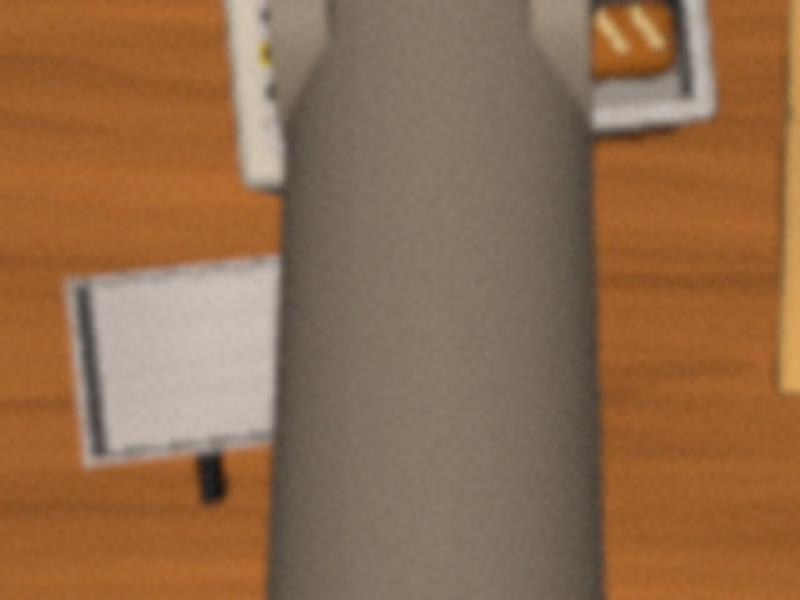

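```bash
cat > panik.py <<'E'
from ik import *
Xm=np.array([np.cos(MY),np.sin(MY),0]); Ym=np.array([-np.sin(MY),np.cos(MY),0])
def Rtilt(yaw,th,rad):
    """tool y ~ pan y at yaw; tool z tilted inward by th along -x_pan"""
    x=np.array([np.cos(yaw),np.sin(yaw),0]); y=np.array([-np.sin(yaw),np.cos(yaw),0])
    z=-np.cos(th)*np.array([0,0,1])-np.sin(th)*x
    return Ryz(y,z)
def hp(mx,my,th,gz=.031,yaw=MY):
    g=np.array([*mill(mx,my),gz]); R=Rtilt(yaw,np.radians(th),0); return g+.0188*R[:,2],R
if __name__=='__main__':
    q=np.array(status.read_state()['qpos'])
    q[6]+=1.; 
    h0=tomill(np.array([.317,.2955])); print('handle mill',h0)
    for th in (0,10,15,20,25):
        qq=q.copy(); o=[]
        for mx,my in [(*h0,),(-.27,.2),(-.25,.15),(-.25,.1),(-.25,.05),(-.25,0),(-.22,0),(-.19,0),(-.155,0)]:
            p,R=hp(mx,my,th); qq,e,r=ikstep(qq,p,R); o.append((round(e*1000),round(r,2)))
        print(th,o,np.round(qq,2))
E
python3 panik.py
```

```text
handle mill [-0.27748417  0.24854081]
0 [(0, 0.0), (0, 0.0), (0, 0.0), (0, 0.0), (0, 0.0), (0, 0.0), (0, 0.0), (0, 0.0), (0, 0.0)] [ 0.79  0.68 -1.12  2.24  0.86  0.78  0.79]
10 [(0, 0.0), (0, 0.0), (0, 0.0), (0, 0.0), (0, 0.0), (0, 0.0), (0, 0.0), (0, 0.0), (0, 0.0)] [ 0.7   0.74 -1.08  2.11  0.72  0.97  0.89]
15 [(0, 0.0), (0, 0.0), (0, 0.0), (0, 0.0), (0, 0.0), (0, 0.0), (0, 0.0), (0, 0.0), (0, 0.0)] [ 0.65  0.77 -1.04  2.05  0.66  1.06  0.93]
20 [(0, 0.0), (0, 0.0), (0, 0.0), (0, 0.0), (0, 0.0), (0, 0.0), (0, 0.0), (0, 0.0), (0, 0.0)] [ 0.6   0.8  -1.    1.98  0.61  1.14  0.96]
25 [(0, 0.0), (0, 0.0), (0, 0.0), (0, 0.0), (0, 0.0), (0, 0.0), (0, 0.0), (0, 0.0), (0, 0.0)] [ 0.55  0.83 -0.96  1.92  0.57  1.23  0.99]
```

```bash
python3 - <<'E'
from panik import *
Y=np.radians(7.8)
R=Rtilt(Y,np.radians(15),0)
g=np.array([.317,.2955,.14]); t=g+.0188*R[:,2]
s=status.read_state(); 
v=np.array([.40,.26,.27])
plan([(v,R,None),(t,R,None)],-.2)
E
```

```text
0.69 -0.65 0 0.12 0.12 -0.9 -0.2; 0.78 -0.52 0.02 0.12 0.11 -0.9 -0.2; 0.86 -0.4 0.05 0.12 0.12 -0.89 -0.2; 0.91 -0.26 0.07 0.11 0.12 -0.9 -0.2; 0.93 -0.12 0.1 0.12 0.12 -0.9 -0.2; 0.94 0.04 0.12 0.12 0.11 -0.9 -0.2; 0.91 0.18 0.13 0.12 0.12 -0.9 -0.2; 0.88 0.33 0.14 0.12 0.12 -0.9 -0.2; 0.81 0.46 0.16 0.12 0.12 -0.89 -0.2; 0.72 0.59 0.16 0.12 0.11 -0.9 -0.2; 0.21 0.23 0.82 0 0 0 -0.2; 0.2 0.24 0.82 0 0 0 -0.2

0.21 0.23 0.83 0 0 0 -0.2; 0.21 0.23 0.82 0 0 0 -0.2; 0.2 0.23 0.82 0 0 0 -0.2; 0.21 0.24 0.82 0 0 0 -0.2; 0.21 0.23 0.82 0 0 0 -0.2; 0.2 0.23 0.82 -0.01 0 0 -0.2

18 rows end [0.3123 0.2948 0.1219]
```

arm_command --targets "0.69 -0.65 0 0.12 0.12 -0.9 -0.2; 0.78 -0.52 0.02 0.12 0.11 -0.9 -0.2; 0.86 -0.4 0.05 0.12 0.12 -0.89 -0.2; 0.91 -0.26 0.07 0.11 0.12 -0.9 -0.2; 0.93 -0.12 0.1 0.12 0.12 -0.9 -0.2; 0.94 0.04 0.12 0.12 0.11 -0.9 -0.2; 0.91 0.18 0.13 0.12 0.12 -0.9 -0.2; 0.88 0.33 0.14 0.12 0.12 -0.9 -0.2; 0.81 0.46 0.16 0.12 0.12 -0.89 -0.2; 0.72 0.59 0.16 0.12 0.11 -0.9 -0.2; 0.21 0.23 0.82 0 0 0 -0.2; 0.2 0.24 0.82 0 0 0 -0.2"

```text
t: 64.5
ee_pos: [0.3778, 0.2689, 0.2321]
orientation: [[-0.957, -0.136, -0.256], [-0.131, 0.991, -0.037], [0.259, -0.002, -0.966]]
wrist_force: [0.2, 0.1, -0.6]
grip_width: 0.0377
```

arm_command --targets "0.21 0.23 0.83 0 0 0 -0.2; 0.21 0.23 0.82 0 0 0 -0.2; 0.2 0.23 0.82 0 0 0 -0.2; 0.21 0.24 0.82 0 0 0 -0.2; 0.21 0.23 0.82 0 0 0 -0.2; 0.2 0.23 0.82 0 0 0 -0.2; 0 0 0 0 0 0 -0.2; 0 0 0 0 0 0 -0.2"

```text
t: 65.5
ee_pos: [0.3131, 0.2946, 0.1224]
orientation: [[-0.957, -0.135, -0.255], [-0.13, 0.991, -0.036], [0.258, -0.001, -0.966]]
wrist_force: [-1.0, -0.5, 0.0]
grip_width: 0.0377
```

```bash
python3 - <<'E'
from panik import *
import panm
s=st()
c=get('wrist'); cv2.imwrite('pics/w21.png',c['pixels'][:,:,::-1]); panm.pan(c)
c=get('top'); crop(c,190,100,350,270,'pics/t21.png',3.5); panm.pan(c)
E
```

```text
t 65.5 p [0.3131 0.2946 0.1224] q [-1.085  0.285  0.364  2.081 -0.283  1.034  1.158] F [-1.  -0.5  0. ] w 0.0377
[[-0.957, -0.135, -0.255], [-0.13, 0.991, -0.036], [0.258, -0.001, -0.966]]
dark 608 [0.3143 0.2986 0.0426] ((0.31414762139320374, 0.29881879687309265), (0.03415827825665474, 0.01115408819168806), 8.067726135253906)
pan 5458 ((0.33415138721466064, 0.29642802476882935), (0.004119066521525383, 0.05255366861820221), 8.169904708862305)
pan 708 ((0.41270145773887634, 0.24290302395820618), (0.11983121186494827, 0.04716761037707329), 31.509429931640625)
```

View pics/w21.png

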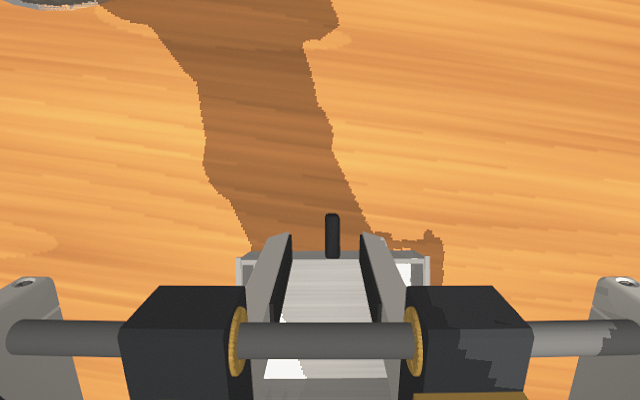

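View pics/t21.png

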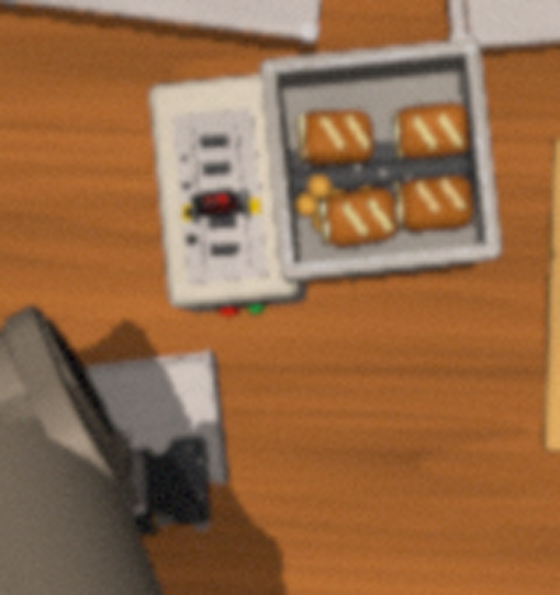

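```bash
python3 - <<'E'
from panik import *
Y=np.radians(8.0); H=np.array([.3141,.2988]); u=np.array([np.cos(Y),np.sin(Y)])
print('pan centre mill',tomill(H+.08*u),'handle mill',tomill(H))
R=Rtilt(Y,np.radians(15),0); g=np.array([*(H-.004*u),.033]); t=g+.0188*R[:,2]; print(t)
plan([(t+np.array([0,0,.06]),R,None),(t,R,None)],-.2)
E
```

```text
pan centre mill [-0.19994332  0.25309224] handle mill [-0.27993818  0.25218469]
[0.30532048 0.29756612 0.01484059]
-0.1 0.08 0.96 0 0 -0.01 -0.2; -0.1 0.07 0.96 0 0.01 -0.02 -0.2; -0.21 0 0.77 0 0 0 -0.2; -0.21 0 0.78 0 0 0 -0.2; -0.2 0 0.77 0 0 0 -0.2

5 rows end [0.3052 0.2975 0.0149]
```

arm_command --targets "-0.1 0.08 0.96 0 0 -0.01 -0.2; -0.1 0.07 0.96 0 0.01 -0.02 -0.2; -0.21 0 0.77 0 0 0 -0.2; -0.21 0 0.78 0 0 0 -0.2; -0.2 0 0.77 0 0 0 -0.2; 0 0 0 0 0 0 -0.2; 0 0 0 0 0 0 -1; 0 0 0 0 0 0 -1; 0 0 0 0 0 0 -1; 0 0 0 0 0 0 -1" --squeeze 30

```text
t: 66.85
ee_pos: [0.3047, 0.2978, 0.0149]
orientation: [[-0.956, -0.141, -0.257], [-0.136, 0.99, -0.036], [0.259, 0.001, -0.966]]
wrist_force: [-0.6, 1.3, 7.8]
grip_width: 0.0116
```

```bash
python3 - <<'E'
from panik import *
s=st(); g=s['ee_pos']-.0188*s['orientation'][:,2]; print('grasp',g,tomill(g))
gm=tomill(g); off=gm-tomill(np.array([.3141,.2988]))  # ~ -4mm in x
# pan centre relative to grasp = +.084 in x
gx=lambda c:c-.084
pts=[(gx(-.20),.2,12),(gx(-.18),.12,15),(gx(-.175),.05,18),(gx(-.172),-.002,18)]
wp=[]
for cx,cy,th in pts:
    p,R=hp(cx,cy,th,gz=g[2]+.002); wp.append((p,R,max(3,int(np.ceil(.06/.02))) ))
plan(wp,-1)
q=s['qpos']
for p,R,n in wp: q,e,r=ikstep(q,p,R); print(round(e*1000,1),round(r,3),np.round(q,2))
E
```

```text
t 66.85 p [0.3047 0.2978 0.0149] q [-1.038  0.462  0.302  2.15  -0.396  0.809  1.273] F [-0.6  1.3  7.8] w 0.0116
[[-0.956, -0.141, -0.257], [-0.136, 0.99, -0.036], [0.259, 0.001, -0.966]]
grasp [0.30952555 0.29849215 0.03305449] [-0.28451442  0.25246458]
0 -0.7 -0.03 0 -0.1 0.02 -1; -0.01 -0.7 -0.02 -0.01 -0.1 0.03 -1; -0.01 -0.7 -0.03 0 -0.1 0.02 -1; -0.25 -1.07 -0.06 0 0.1 0 -1; -0.24 -1.06 -0.06 0 0.1 0 -1; -0.25 -1.07 -0.06 0 0.1 0 -1; -0.05 -0.93 -0.02 0 0.1 0 -1; -0.05 -0.94 -0.01 0 0.1 0 -1; -0.05 -0.93 -0.02 0 0.1 0 -1; -0.04 -0.69 -0.01 0 0 0 -1; -0.04 -0.7 -0.02 0 0 0 -1; -0.04 -0.69 -0.01 0 0 0 -1

12 rows end [0.3647 0.049  0.0171]
0.0 0.0 [-0.41  0.38 -0.24  2.23 -0.04  0.73  1.09]
0.0 0.0 [ 0.04  0.43 -0.52  2.22  0.15  0.8   1.11]
0.0 0.0 [ 0.33  0.48 -0.68  2.21  0.28  0.89  1.15]
0.0 0.0 [ 0.52  0.51 -0.78  2.21  0.38  0.91  1.17]
```

arm_command --targets "0 -0.5 -0.03 0 -0.1 0.02 -1; 0 -0.8 -0.02 0 -0.1 0.03 -1; -0.01 -0.8 -0.03 0 -0.1 0.02 -1; -0.18 -0.8 -0.04 0 0.1 0 -1; -0.18 -0.8 -0.05 0 0.1 0 -1; -0.19 -0.8 -0.05 0 0.1 0 -1; -0.19 -0.8 -0.04 0 0 0 -1; 0 0 0 0 0 0 -1"

```text
t: 67.85
ee_pos: [0.3416, 0.1664, 0.0166]
orientation: [[-0.958, -0.125, -0.257], [-0.12, 0.992, -0.036], [0.259, -0.003, -0.966]]
wrist_force: [-0.4, 0.2, -2.4]
grip_width: 0.0119
```

```bash
python3 - <<'E'
from panik import *
s=st(); g=s['ee_pos']-.0188*s['orientation'][:,2]; print('grasp',g,tomill(g),'yaw y',np.degrees(np.arctan2(-s['orientation'][0,1],s['orientation'][1,1])))
gx=lambda c:c-.084
pts=[(gx(-.175),.06,17,3),(gx(-.172),-.002,18,3)]
plan([(*hp(cx,cy,th,gz=.035),n) for cx,cy,th,n in pts],-1)
c=get('top'); crop(c,190,100,350,270,'pics/t22.png',3.5)
E
```

```text
t 67.85 p [0.3416 0.1664 0.0166] q [-0.84   0.427  0.374  2.227 -0.336  0.796  1.488] F [-0.4  0.2 -2.4] w 0.0119
[[-0.958, -0.125, -0.257], [-0.12, 0.992, -0.036], [0.259, -0.003, -0.966]]
grasp [0.34648016 0.16704399 0.03475422] [-0.26467965  0.11736889] yaw y 7.20369290927282
-0.07 -0.76 -0.02 0 0.07 -0.01 -1; -0.06 -0.77 -0.02 -0.01 0.06 0 -1; -0.07 -0.76 -0.03 0 0.07 -0.01 -1; -0.03 -0.83 -0.01 0 0.03 0 -1; -0.03 -0.82 -0.01 0 0.03 0 -1; -0.04 -0.83 -0.01 0 0.04 0 -1

6 rows end [0.3647 0.0491 0.0171]
```

View pics/t22.png

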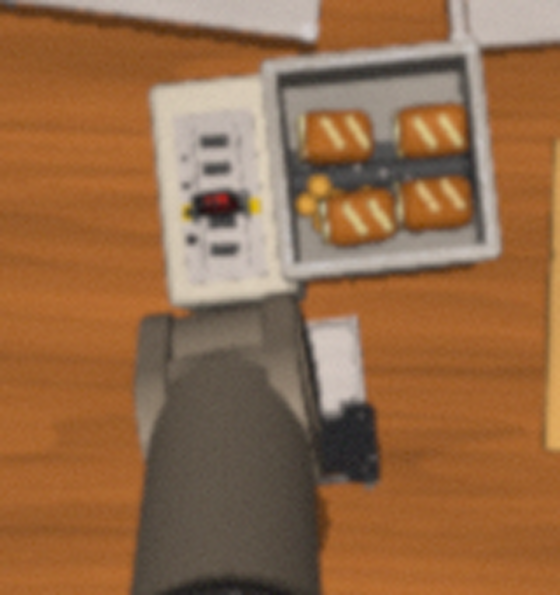

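arm_command --targets "-0.07 -0.5 -0.02 0 0.07 0 -1; -0.06 -0.77 -0.02 0 0.06 0 -1; -0.06 -0.77 -0.02 0 0.07 0 -1; -0.04 -0.83 -0.01 0 0.03 0 -1; -0.03 -0.82 -0.01 0 0.03 0 -1; -0.04 -0.83 -0.01 0 0.04 0 -1; 0 -0.26 0 0 0 0 -1; 0 0 0 0 0 0 -1; 0 0 0 0 0 0 -1"

```text
t: 69.03
ee_pos: [0.3643, 0.0512, 0.0169]
orientation: [[-0.943, -0.129, -0.307], [-0.121, 0.992, -0.043], [0.31, -0.003, -0.951]]
wrist_force: [-1.7, -2.0, 2.2]
grip_width: 0.0117
```

```bash
python3 - <<'E'
from panik import *
import panm
s=st(); g=s['ee_pos']-.0188*s['orientation'][:,2]; print('grasp',g,tomill(g),'yaw y',np.degrees(np.arctan2(-s['orientation'][0,1],s['orientation'][1,1])))
c=get('top'); crop(c,190,100,350,270,'pics/t23.png',3.5); panm.pan(c)
c=get('side'); crop(c,230,180,400,320,'pics/s23.png',4)
E
```

```text
t 69.03 p [0.3643 0.0512 0.0169] q [-0.63   0.46   0.432  2.209 -0.279  0.85   1.712] F [-1.7 -2.   2.2] w 0.0117
[[-0.943, -0.129, -0.307], [-0.121, 0.992, -0.043], [0.31, -0.003, -0.951]]
grasp [0.37008365 0.05203321 0.03475678] [-0.25598344  0.00028354] yaw y 7.395014062896578
pan 14 ((0.46899792551994324, -0.0095707718282938), (0.03260745480656624, 0.001149581279605627), 7.604894638061523)
```

View pics/t23.png

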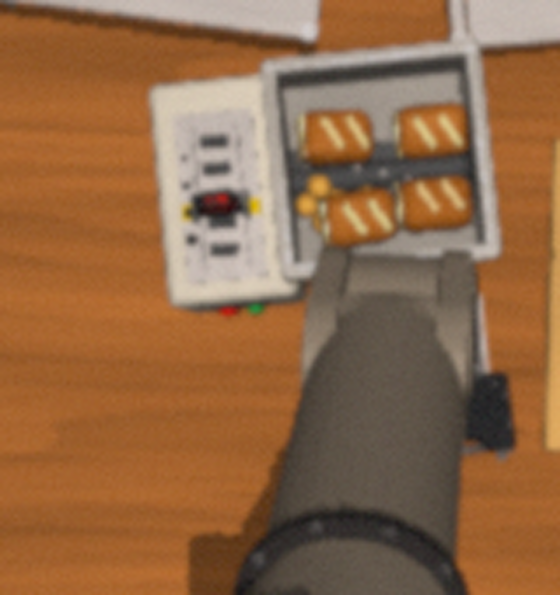

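View pics/s23.png

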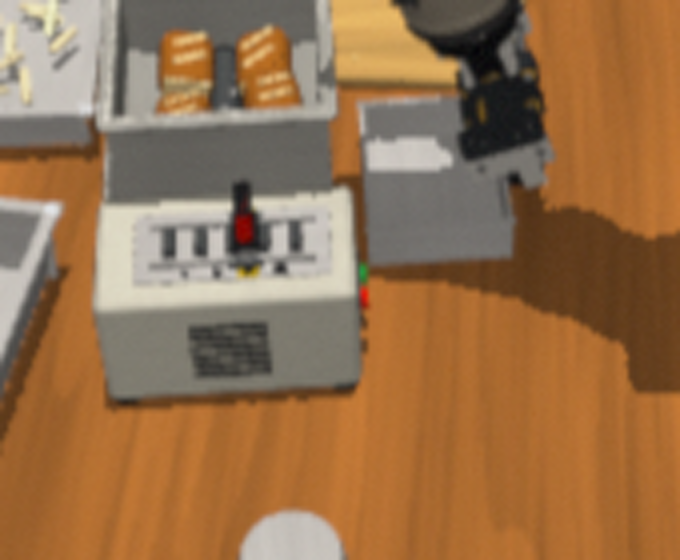

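```bash
cat > pm2.py <<'E'
from panik import *
def m2():
    c=get('side'); P=cloud(c); q=tomill(P); z=P[...,2]; im=c['pixels'].astype(int)
    m=(q[...,0]>-.3)&(q[...,0]<-.0)&(abs(q[...,1])<.12)&(z>.008)&(z<.05)&(im.max(-1)-im.min(-1)<30)&(im.min(-1)>70)
    print(m.sum(),'pan in mill frame pct',np.round(np.nanpercentile(np.c_[q[m],z[m]],[1,50,99],axis=0),4))
    mm=m&(z>.035); r=cv2.minAreaRect(q[mm].astype(np.float32)); print(r)
if __name__=='__main__': m2()
E
python3 pm2.py
```

```text
678 pan in mill frame pct [[-0.2579 -0.0775  0.0082]
 [-0.166   0.0268  0.0279]
 [-0.1114  0.0796  0.0494]]
((-0.1866220235824585, 0.0020085573196411133), (0.1610548198223114, 0.1519232541322708), 89.54859924316406)
```

```bash
python3 - <<'E'
from panik import *
pts=[(-.240,-.004,13,1),(-.166,-.004,2,5),(-.166,-.004,2,1)]
plan([(*hp(cx,cy,th,gz=z),n) for (cx,cy,th,n),z in zip(pts,(.0345,.0345,.0335))],-1)
E
```

```text
-0.67 -0.17 -0.19 -0.02 -0.51 0 -1; -0.61 0 -0.14 0 -0.22 0 -1; -0.61 0 -0.11 0 -0.22 0 -1; -0.61 0 -0.09 0 -0.22 0 -1; -0.62 0 -0.06 0 -0.22 0 -1; -0.62 0 -0.04 0 -0.22 0 -1; 0 0 0.04 0 0 0 -1

7 rows end [0.4592 0.0593 0.0147]
```

arm_command --targets "-0.35 -0.15 -0.1 0 -0.25 0 -1; -0.32 -0.02 -0.09 0 -0.26 0 -1; -0.61 0 -0.14 0 -0.22 0 -1; -0.61 0 -0.11 0 -0.22 0 -1; -0.61 0 -0.09 0 -0.22 0 -1; -0.62 0 -0.06 0 -0.22 0 -1; -0.62 0 -0.04 0 -0.22 0 -1; 0 0 0.04 0 0 0 -1; 0 0 0 0 0 0 -1"

```text
t: 70.3
ee_pos: [0.4591, 0.059, 0.015]
orientation: [[-0.991, -0.129, -0.034], [-0.128, 0.992, -0.007], [0.035, -0.003, -0.999]]
wrist_force: [-0.1, 0.0, -2.4]
grip_width: 0.0118
```

```bash
python3 - <<'E'
from panik import *
s=st(); g=s['ee_pos']-.0188*s['orientation'][:,2]; print('grasp',g,tomill(g),'yaw y',np.degrees(np.arctan2(-s['orientation'][0,1],s['orientation'][1,1])))
c=get('side'); crop(c,230,180,400,320,'pics/s24.png',4)
E
python3 pm2.py
```

```text
t 70.3 p [0.4591 0.059  0.015 ] q [-0.623  0.418  0.429  2.215 -0.305  0.6    1.733] F [-0.1  0.  -2.4] w 0.0118
[[-0.991, -0.129, -0.034], [-0.128, 0.992, -0.007], [0.035, -0.003, -0.999]]
grasp [0.45977212 0.05916032 0.03374991] [-0.16612016 -0.00412177] yaw y 7.386858330234702
490 pan in mill frame pct [[-0.1672 -0.0811  0.0086]
 [-0.1147 -0.0154  0.0173]
 [-0.085   0.0743  0.0494]]
((-0.1326223909854889, -0.0058392807841300964), (0.07162518054246902, 0.16082486510276794), 4.267754554748535)
```

View pics/s24.png

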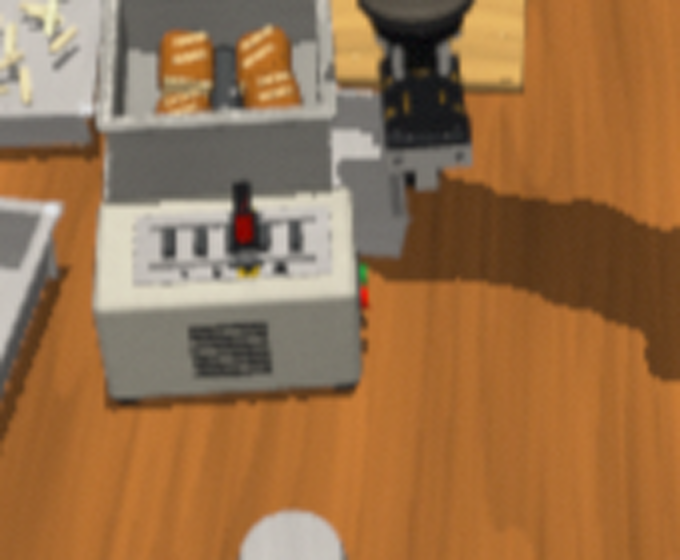

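arm_command --targets "0 0 0.06 0 0 0 -1; 0 0 0 0 0 0 -1; 0 0 0 0 0 0 -0.5; 0 0 0 0 0 0 -0.5; 0 0 0 0 0 0 -0.5; -0.03 0 -0.6 0 0 0 -0.5; 0 0 -1 0 0 0 -0.5; 0 0 -1 0 0 0 -0.5; 0 0 -1 0 0 0 -0.5; 0 0 -1 0 0 0 -0.5; 0 0 -1 0 0 0 -0.5; 0 0 -1 0 0 0 -0.5"

```text
t: 71.9
ee_pos: [0.4656, 0.0601, 0.1802]
orientation: [[-0.991, -0.128, -0.033], [-0.128, 0.992, -0.007], [0.033, -0.003, -0.999]]
wrist_force: [0.9, -0.4, -0.2]
grip_width: 0.0231
```

```bash
python3 - <<'E'
from panik import *
s=st()
plan([(np.array([.45,-.10,.30]),Rb(np.degrees(MY)+90),None)],-.5)
E
```

```text
t 71.9 p [0.4656 0.0601 0.1802] q [-0.762  0.141  0.551  2.081 -0.09   0.976  1.537] F [ 0.9 -0.4 -0.2] w 0.0231
[[-0.991, -0.128, -0.033], [-0.128, 0.992, -0.007], [0.033, -0.003, -0.999]]
0.18 -0.7 -0.52 0 -0.02 0 -0.5; 0.17 -0.7 -0.53 0 -0.02 0 -0.5; 0.18 -0.69 -0.53 0 -0.02 0 -0.5; 0.17 -0.7 -0.52 -0.01 -0.03 0 -0.5; 0.17 -0.7 -0.53 0 -0.02 0 -0.5; 0.17 -0.7 -0.53 0 -0.02 0 -0.5; 0.16 -0.69 -0.53 0 -0.02 0 -0.5; 0.17 -0.7 -0.53 0 -0.02 0 -0.5; 0.16 -0.7 -0.53 0 -0.02 0 -0.5

9 rows end [ 0.4499 -0.1001  0.2999]
```

arm_command --targets "0.18 -0.7 -0.52 0 0 0 -0.5; 0.17 -0.7 -0.53 0 0 0 -0.5; 0.18 -0.69 -0.53 0 0 0 -0.5; 0.17 -0.7 -0.52 0 0 0 -0.5; 0.17 -0.7 -0.53 0 0 0 -0.5; 0.17 -0.7 -0.53 0 0 0 -0.5; 0.16 -0.69 -0.53 0 0 0 -0.5; 0.17 -0.7 -0.53 0 0 0 -0.5; 0.16 -0.7 -0.53 0 0 0 -0.5; 0 0 0 0 0 0 -0.5; 0 0 0 0 0 0 -0.5"

```text
t: 73.28
ee_pos: [0.4518, -0.0989, 0.2985]
orientation: [[-0.991, -0.129, -0.034], [-0.129, 0.992, -0.007], [0.035, -0.003, -0.999]]
wrist_force: [0.5, 0.5, -0.5]
grip_width: 0.0237
```

```bash
python3 - <<'E'
from panik import *
s=st()
c=get('top'); crop(c,140,90,480,270,'pics/t25.png')
c2=get('side'); crop(c2,220,90,420,260,'pics/s25.png',3.5)
P=cloud(c); q=tomill(P); z=P[...,2]; im=c['pixels'].astype(int)
m=(q[...,0]>-.22)&(q[...,0]<-.09)&(abs(q[...,1])<.12)&(z>.03)&(z<.055)&(im.min(-1)>70)
print('pan rim front',m.sum(),np.round(np.nanpercentile(q[m],[1,50,99],axis=0),4), cv2.minAreaRect(q[m].astype(np.float32)))
h=(q[...,0]>-.22)&(q[...,0]<-.09)&(abs(q[...,1])<.05)&(im.max(-1)<60)&(z>.03)&(z<.055)
print('handle',h.sum(),np.round(np.nanmean(np.c_[q[h],z[h]],0),4))
k=(abs(q[...,0])<.09)&(q[...,1]>.125)&(q[...,1]<.165)&(z>.155)
print('knob',np.round(np.nanmean(np.c_[q[k],z[k]],0),4))
f=(abs(q)<.07).all(-1)&(z>.08); print('hopper max',np.nanpercentile(z[f],[50,99,100]))
m=(P[...,1]<-.28)&(P[...,1]>-.45)&(abs(P[...,0]-.5)<.1)&(z>.175)&(z<.2)&(im[...,2]>im[...,0]+30); print('carton',cv2.minAreaRect(P[m][:,:2].astype(np.float32)),np.median(z[m]))
for n,a,b in (('jar',(.6687,-.3663),.125),('tin',(.5272,.4922),.1)):
    m=(np.hypot(P[...,0]-a[0],P[...,1]-a[1])<.07)&(z>b)&(z<b+.02); r=cv2.minAreaRect(P[m][:,:2].astype(np.float32)); print(n,r[0],a)
E
```

```text
t 73.28 p [ 0.4518 -0.0989  0.2985] q [-0.614 -0.022  0.685  1.949  0.025  1.244  1.762] F [ 0.5  0.5 -0.5] w 0.0237
[[-0.991, -0.129, -0.034], [-0.129, 0.992, -0.007], [0.035, -0.003, -0.999]]
pan rim front 114 [[-0.1392 -0.0812]
 [-0.135  -0.003 ]
 [-0.0912  0.0691]] ((-0.11662416160106659, -0.005953207612037659), (0.0509301982820034, 0.15108509361743927), 0.6560729742050171)
handle 16 [-0.157  -0.005   0.0424]
knob [-0.0166  0.145   0.1675]
hopper max [0.13977625 0.16359391 0.16699204]
carton ((0.5037955641746521, -0.3569105565547943), (0.06266723573207855, 0.10857827216386795), 72.69396209716797) 0.1851826868782065
jar (0.6683017611503601, -0.366369366645813) (0.6687, -0.3663)
tin (0.5269833207130432, 0.492599755525589) (0.5272, 0.4922)
```

View pics/t25.png

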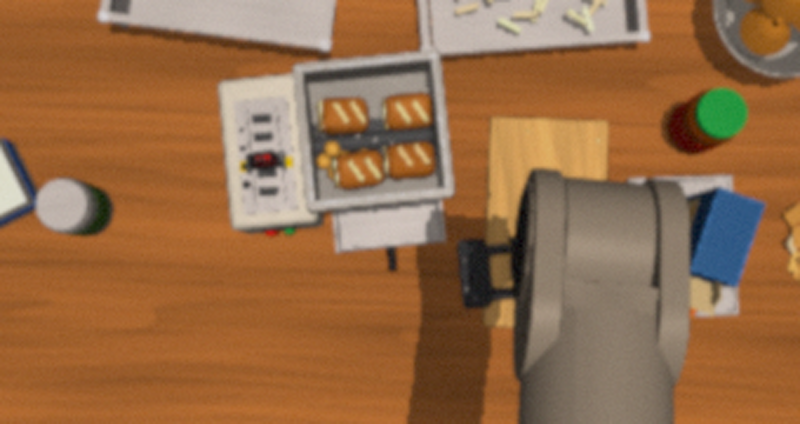

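View pics/s25.png

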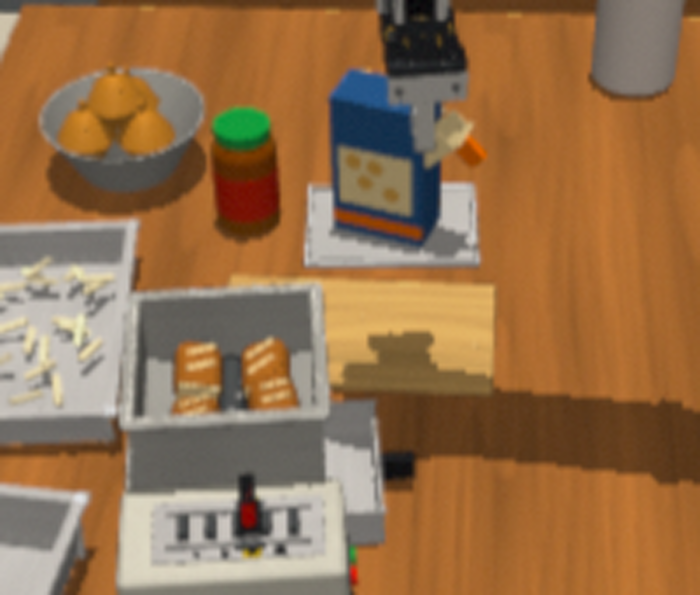

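```bash
python3 - <<'E'
from cell import ticket
print(ticket.finish_job())
E
```

```text
the job is handed in; nothing more can be done
None
```

I did every part of the task and handed the job in after about 73 s of robot time. My last camera checks agreed with all the end conditions, but no verdict is reported.

- **Grind knob:** I lifted it out of the fine notch, moved it 48 mm and let it drop. It sits at the yellow mark, measured about 46 mm from where it started. Its top is at the same height as at the start, so it is fully down.
- **Spout and carton:** I pulled the spout fully out with the carton standing and poured all six crackers. The carton is back upright within about 6 mm of the sheet pan's centre, its top level at 186 mm.
- **Hopper:** All six crackers showed inside right after the pour, and all four bread ends followed. The highest point is about 0.167 m, below the 0.195 m rim. In the final pictures only some crackers show, because the last bread end rests on the others. I did not see all six again after that drop.
- **Catch pan:** I slid it under the outlet with its handle to the front. Its middle is about 79 mm ahead of the mill's origin and 5 mm to the side. It looks flat, but I did not measure its tilt after letting go.
- **Jar and tin:** Both read within 1 mm of where they started.

One bread end had shifted a few centimetres during the run; I measured it again before picking it up. The gripper was clear of everything at hand-in.

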